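# Load the vial shaker, pin its clamp bar and close it on the limit switch

## Robot

A 6-joint arm with a two-finger parallel gripper is mounted at the origin on the work surface. World frame = base frame: x ahead of the robot, y to its left, z up, the work surface at z = 0. Lengths are in m, angles in rad, forces in N, time in s.
With the tool pointing down it reaches from about 0.35 to 0.925 m from the base axis. Payload 6.4 kg.
Tool frame: the origin (TCP) lies at the very end of the fingers, on their centre line; the grasp point (between the pads) lies 19 mm behind it; x points along the fingers, z is the direction in which the jaws open and shut, and the axes are right-handed (so a half turn about x gives the same grasp; the last joint's range is limited). The gripper opens to 94 mm and grips with 3 to 60 N. Pads are 16 mm wide; open, the fingers measure 119 mm over their backs; the gripper's body (75 mm by 177 mm) begins 78 mm behind the grasp point.
Start: joints at [-1.433, 0.245, 1.558, -0, 1.339, -0.174], TCP at [0.199, -0.619, 0.205] pointing down, gripper open.
Joint ranges: [-3.13, 3.13], [-1.02, 2.26], [0.13, 2.54], [-0.95, 4.09], [0.21, 2.88], [-2.74, 2.74]. Speed limits (rad/s): [2.57, 2.57, 3.14, 3.14, 3.14, 3.14].

## Interface

Orientations are given as a unit quaternion [w, x, y, z].
In Python, from plant import get_state, capture, hand_in gives the robot as it stands.
- The arm moves only by the tool send_rows, never from a script. Its argument "plan" is a list that holds one entry, the list of rows, each a list of 7 numbers: the shift along the tool's x, y, z in cm, then the turn, a rotation vector about the tool's x, y, z in degrees, then the finger opening in cm, from 0 to 9.4. In form: [[[x, y, z, rx, ry, rz, jaw], ...]]. A call has 1 to 10 rows; each row shifts and turns the pose as measured when the row begins, along the tool's axes as they then stand; what a row does not reach is not made up. A row lasts 1/8 s, in which the tool goes at most 62.5 mm and 10.7 degrees, less where a joint would pass 70% of its speed; a pose out of reach is approached as far as the arm can. A call with a gripper value outside its range is refused whole. The fingers move at their own pace and stop on an object; the grip force is fixed at half the most. Time passes only in rows, so rows that do not move let the fingers close. It gives the time, the measured TCP pose, the force and the opening at its end, in the units of the state.
- get_state(): the state, without advancing time (a new reading comes with each control period).
- capture(name): name is "scene" or "top" or "wrist"; returns a dict with "img" (384x512x3 uint8, blue, green, red), "z_map" (384x512 float32, m along the optical axis (not along the pixel's ray), 0 where there is no reading), "fx", "fy", "cx", "cy" (pixels), "world_from_camera" (4x4, takes a point from camera to world coordinates). Camera axes: x right, y down, z forward; pixel columns grow to the right and rows downward; lengths in m; the calibration is good to about 2 mm. The wrist camera is an equidistant fisheye: a pixel r from the principal point sees the ray r / f radians off the axis. A picture is of the moment at which its call begins.
- hand_in(): hands the job in, once; it reports no verdict.
The state is a dict: "time": time; "joint_positions": joint angles; "dq": joint speeds; "joint_efforts": joint torques, N m; "tool_pos": TCP position; "ee_rot": TCP orientation; "ft_force": force on the tool from outside, world axes, zero at the start; "moment": the same for the moment, N m; "finger_gap": finger opening in m.
Only numpy, scipy, OpenCV 4.12 (cv2) and the standard library are available. Lean on these libraries where they do the work, as an engineer would, in place of code of your own. Each camera call takes 0.05 s, during which the arm holds its last target.

## Task

Get the vial shaker ready to run: put a spare vial from the white pad, cap up and fully down, into every empty pocket of the blue row, leaving the vials already loaded in place. Push the red-headed hinge pin down through the bar's knuckle and the post below until it is fully home, and only then swing the yellow clamp bar over the vials until its red striker pushes the limit switch's roller over and trips it; do not work the switch with the gripper. Leave the bar closed and the bottle and boxes around undisturbed.

Things in the scene. Friction and masses are not known exactly. Their poses are not given: they have to be found in the camera images.
- shaker: Vial shaker fixed to the bench; origin on the bench under the middle pocket. Grey plate 100 x 345 mm, 8 mm thick. Along its y: five square blue pockets, 36 mm pitch; steel hinge post at +y; stop post (80 mm high) and limit switch at -y. White control housing at -x beside the row, 23 to 49 mm from the row's centre line, top of its dial 32 mm above the bench
- pivot (a point): vertical hinge axis at the top of the hinge post (lower knuckle), 58 mm above the bench, at the shaker's y = +140 mm. Post 52 mm round, bore 15 mm, 30 mm deep, closed below. A rim 5 mm high round its top (62 mm outside) keeps the bar's knuckle in line with 1 to 2 mm play
- bar: Yellow clamp bar, origin on the axis of its steel knuckle (52 mm round, 24 mm tall, through bore 15 mm) at the underside. Knuckle starts loose on the post, in line. Bar runs along its own -y: 24 mm wide, 70 to 78 mm above the bench; ends 279 mm out in a red striker, 66 to 94 mm above the bench. Starts open, yaw 1.3 to 1.65 to the shaker; closed at yaw 0 (against the stop). 0.45 kg, balanced on the post
- bar_knob (a point): centre of the black upright knob on the bar, 18 mm diameter, 78 to 108 mm above the bench (this point 93 mm), 110 mm from the hinge axis. The pinned bar is swung by it clockwise seen from above to close; needs about 1 to 3 N
- pin_head (a point): centre of the hinge pin's red round head, 20 mm diameter, 30 mm tall, its underside 15 mm below this point; z axis up. The pin starts upright in a green stand fixed to the bench (48 mm diameter, 44 mm tall, bore 15 mm, 40 mm deep), head 54 to 84 mm above the bench. Home in the hinge, the head rests on the bar's knuckle and this point is 97 mm above the bench
- pin_tip (a point): tip of the hinge pin: steel shank 12 mm diameter, 50 mm long from the head's underside to this tip, tapered over the last 4 mm; about 60 g
- roller_arm (a joint): limit switch arm, rad: 0 at rest, leaning to the shaker's +x; grows as the closing bar's striker pushes its red roller (16 mm diameter, 10 mm wide, 71 mm above the bench, at the shaker's y = -130 mm) to -x. Tripped above 0.4; about 0.7 with the bar against its stop. Light friction (about 1 N), no return spring: it stays where pushed
- media_bottle: bystander: clear bottle with orange cap, 64 mm diameter, 150 mm tall, origin under its centre
- tip_box: bystander: yellow and white pipette tip box 85 x 120 x 53 mm, origin under its centre
- pocket0 (a point): centre of the floor of pocket 0 (0 is nearest the hinge post, 4 nearest the switch), 14 mm above the bench. Pocket 31 mm square inside, walls 5 to 6 mm, rim 38 mm above the bench; a seated vial stands 14 to 64 mm above the bench
- pocket1 (a point): centre of the floor of pocket 1 (0 is nearest the hinge post, 4 nearest the switch), 14 mm above the bench. Pocket 31 mm square inside, walls 5 to 6 mm, rim 38 mm above the bench; a seated vial stands 14 to 64 mm above the bench
- pocket2 (a point): centre of the floor of pocket 2 (0 is nearest the hinge post, 4 nearest the switch), 14 mm above the bench. Pocket 31 mm square inside, walls 5 to 6 mm, rim 38 mm above the bench; a seated vial stands 14 to 64 mm above the bench
- pocket3 (a point): centre of the floor of pocket 3 (0 is nearest the hinge post, 4 nearest the switch), 14 mm above the bench. Pocket 31 mm square inside, walls 5 to 6 mm, rim 38 mm above the bench; a seated vial stands 14 to 64 mm above the bench
- pocket4 (a point): centre of the floor of pocket 4 (0 is nearest the hinge post, 4 nearest the switch), 14 mm above the bench. Pocket 31 mm square inside, walls 5 to 6 mm, rim 38 mm above the bench; a seated vial stands 14 to 64 mm above the bench
- loaded0_c (a point): vial, amber glass with orange screw cap, 28 mm diameter, 50 mm tall, about 50 g, heavy in its lower part; this point is its centre, half-way up; z axis towards the cap. Already loaded in pocket 0; absent (None) if that pocket starts empty
- loaded1_c (a point): vial, amber glass with orange screw cap, 28 mm diameter, 50 mm tall, about 50 g, heavy in its lower part; this point is its centre, half-way up; z axis towards the cap. Already loaded in pocket 1; absent (None) if that pocket starts empty
- loaded2_c (a point): vial, amber glass with orange screw cap, 28 mm diameter, 50 mm tall, about 50 g, heavy in its lower part; this point is its centre, half-way up; z axis towards the cap. Already loaded in pocket 2; absent (None) if that pocket starts empty
- loaded3_c (a point): vial, amber glass with orange screw cap, 28 mm diameter, 50 mm tall, about 50 g, heavy in its lower part; this point is its centre, half-way up; z axis towards the cap. Already loaded in pocket 3; absent (None) if that pocket starts empty
- loaded4_c (a point): vial, amber glass with orange screw cap, 28 mm diameter, 50 mm tall, about 50 g, heavy in its lower part; this point is its centre, half-way up; z axis towards the cap. Already loaded in pocket 4; absent (None) if that pocket starts empty
- spare0_c (a point): vial, amber glass with orange screw cap, 28 mm diameter, 50 mm tall, about 50 g, heavy in its lower part; this point is its centre, half-way up; z axis towards the cap. A spare, standing on the white bench pad, its underside at bench height
- spare1_c (a point): vial, amber glass with orange screw cap, 28 mm diameter, 50 mm tall, about 50 g, heavy in its lower part; this point is its centre, half-way up; z axis towards the cap. A spare, standing on the white bench pad, its underside at bench height
- spare2_c (a point): vial, amber glass with orange screw cap, 28 mm diameter, 50 mm tall, about 50 g, heavy in its lower part; this point is its centre, half-way up; z axis towards the cap. A spare, standing on the white bench pad, its underside at bench height
- spare3_c (a point): vial, amber glass with orange screw cap, 28 mm diameter, 50 mm tall, about 50 g, heavy in its lower part; this point is its centre, half-way up; z axis towards the cap. A spare, standing on the white bench pad, its underside at bench height
- spare4_c (a point): vial, amber glass with orange screw cap, 28 mm diameter, 50 mm tall, about 50 g, heavy in its lower part; this point is its centre, half-way up; z axis towards the cap. A spare, standing on the white bench pad, its underside at bench height
Not all that is in view belongs to the job. What is shaped like the part that bears loaded0_c but black is not meant. Leave any grey look-alike of the part that bears spare4_c alone.

How it is judged:
On the way, in this order (a step that is already met when the one before it is completed fails the run):
1. the pin is fully home through both knuckles while the bar is still open (horizontal distance between pin_tip and pivot below 0.004 m and z of pin_tip in the frame of pivot below -0.0225 m and horizontal distance between pin_tip and bar below 0.005 m and z of pin_head in the frame of bar above 0.034 m and angle between pin_head's own z axis and vertical below 0.12 rad and distance between bar and pivot below 0.006 m and angle between the y axis of bar and the y axis of shaker, either way round above 0.7 rad), for 0.2 s.
2. the pinned bar is swung closed over the vials and its striker has tripped the limit switch (horizontal distance between pin_tip and pivot below 0.004 m and z of pin_tip in the frame of pivot below -0.0225 m and horizontal distance between pin_tip and bar below 0.005 m and z of pin_head in the frame of bar above 0.034 m and angle between pin_head's own z axis and vertical below 0.12 rad and distance between bar and pivot below 0.006 m and angle between the y axis of bar and the y axis of shaker, either way round below 0.08 rad and value of joint roller_arm above 0.4 rad), for 0.2 s.
At the end, for the whole second after the job is handed in: every pocket holds a vial, cap up, within 7 mm of the pocket's centre and down on its floor (within 5 mm); the pin is through both knuckles within 4 mm of the axis and home within 3.5 mm; the bar is within 0.08 rad of closed and at rest; the limit switch reads more than 0.4 rad (all of step 2 and ((horizontal distance between loaded0_c and pocket0 below 0.007 m and z of loaded0_c in the frame of pocket0 below 0.03 m and angle between loaded0_c's own z axis and vertical below 0.3 rad) or (horizontal distance between spare0_c and pocket0 below 0.007 m and z of spare0_c in the frame of pocket0 below 0.03 m and angle between spare0_c's own z axis and vertical below 0.3 rad) or (horizontal distance between spare1_c and pocket0 below 0.007 m and z of spare1_c in the frame of pocket0 below 0.03 m and angle between spare1_c's own z axis and vertical below 0.3 rad) or (horizontal distance between spare2_c and pocket0 below 0.007 m and z of spare2_c in the frame of pocket0 below 0.03 m and angle between spare2_c's own z axis and vertical below 0.3 rad) or (horizontal distance between spare3_c and pocket0 below 0.007 m and z of spare3_c in the frame of pocket0 below 0.03 m and angle between spare3_c's own z axis and vertical below 0.3 rad) or (horizontal distance between spare4_c and pocket0 below 0.007 m and z of spare4_c in the frame of pocket0 below 0.03 m and angle between spare4_c's own z axis and vertical below 0.3 rad)) and ((horizontal distance between loaded1_c and pocket1 below 0.007 m and z of loaded1_c in the frame of pocket1 below 0.03 m and angle between loaded1_c's own z axis and vertical below 0.3 rad) or (horizontal distance between spare0_c and pocket1 below 0.007 m and z of spare0_c in the frame of pocket1 below 0.03 m and angle between spare0_c's own z axis and vertical below 0.3 rad) or (horizontal distance between spare1_c and pocket1 below 0.007 m and z of spare1_c in the frame of pocket1 below 0.03 m and angle between spare1_c's own z axis and vertical below 0.3 rad) or (horizontal distance between spare2_c and pocket1 below 0.007 m and z of spare2_c in the frame of pocket1 below 0.03 m and angle between spare2_c's own z axis and vertical below 0.3 rad) or (horizontal distance between spare3_c and pocket1 below 0.007 m and z of spare3_c in the frame of pocket1 below 0.03 m and angle between spare3_c's own z axis and vertical below 0.3 rad) or (horizontal distance between spare4_c and pocket1 below 0.007 m and z of spare4_c in the frame of pocket1 below 0.03 m and angle between spare4_c's own z axis and vertical below 0.3 rad)) and ((horizontal distance between loaded2_c and pocket2 below 0.007 m and z of loaded2_c in the frame of pocket2 below 0.03 m and angle between loaded2_c's own z axis and vertical below 0.3 rad) or (horizontal distance between spare0_c and pocket2 below 0.007 m and z of spare0_c in the frame of pocket2 below 0.03 m and angle between spare0_c's own z axis and vertical below 0.3 rad) or (horizontal distance between spare1_c and pocket2 below 0.007 m and z of spare1_c in the frame of pocket2 below 0.03 m and angle between spare1_c's own z axis and vertical below 0.3 rad) or (horizontal distance between spare2_c and pocket2 below 0.007 m and z of spare2_c in the frame of pocket2 below 0.03 m and angle between spare2_c's own z axis and vertical below 0.3 rad) or (horizontal distance between spare3_c and pocket2 below 0.007 m and z of spare3_c in the frame of pocket2 below 0.03 m and angle between spare3_c's own z axis and vertical below 0.3 rad) or (horizontal distance between spare4_c and pocket2 below 0.007 m and z of spare4_c in the frame of pocket2 below 0.03 m and angle between spare4_c's own z axis and vertical below 0.3 rad)) and ((horizontal distance between loaded3_c and pocket3 below 0.007 m and z of loaded3_c in the frame of pocket3 below 0.03 m and angle between loaded3_c's own z axis and vertical below 0.3 rad) or (horizontal distance between spare0_c and pocket3 below 0.007 m and z of spare0_c in the frame of pocket3 below 0.03 m and angle between spare0_c's own z axis and vertical below 0.3 rad) or (horizontal distance between spare1_c and pocket3 below 0.007 m and z of spare1_c in the frame of pocket3 below 0.03 m and angle between spare1_c's own z axis and vertical below 0.3 rad) or (horizontal distance between spare2_c and pocket3 below 0.007 m and z of spare2_c in the frame of pocket3 below 0.03 m and angle between spare2_c's own z axis and vertical below 0.3 rad) or (horizontal distance between spare3_c and pocket3 below 0.007 m and z of spare3_c in the frame of pocket3 below 0.03 m and angle between spare3_c's own z axis and vertical below 0.3 rad) or (horizontal distance between spare4_c and pocket3 below 0.007 m and z of spare4_c in the frame of pocket3 below 0.03 m and angle between spare4_c's own z axis and vertical below 0.3 rad)) and ((horizontal distance between loaded4_c and pocket4 below 0.007 m and z of loaded4_c in the frame of pocket4 below 0.03 m and angle between loaded4_c's own z axis and vertical below 0.3 rad) or (horizontal distance between spare0_c and pocket4 below 0.007 m and z of spare0_c in the frame of pocket4 below 0.03 m and angle between spare0_c's own z axis and vertical below 0.3 rad) or (horizontal distance between spare1_c and pocket4 below 0.007 m and z of spare1_c in the frame of pocket4 below 0.03 m and angle between spare1_c's own z axis and vertical below 0.3 rad) or (horizontal distance between spare2_c and pocket4 below 0.007 m and z of spare2_c in the frame of pocket4 below 0.03 m and angle between spare2_c's own z axis and vertical below 0.3 rad) or (horizontal distance between spare3_c and pocket4 below 0.007 m and z of spare3_c in the frame of pocket4 below 0.03 m and angle between spare3_c's own z axis and vertical below 0.3 rad) or (horizontal distance between spare4_c and pocket4 below 0.007 m and z of spare4_c in the frame of pocket4 below 0.03 m and angle between spare4_c's own z axis and vertical below 0.3 rad)) and linear speed of bar below 0.02 m/s); the robot touches nothing.
It fails at once if a vial that was already loaded is taken out of its pocket (distance of any of loaded0_c, loaded1_c, loaded2_c, loaded3_c, loaded4_c from where it was at the start of the episode above 0.02 m).
It fails at once if the limit switch's arm is worked by the gripper (contact force between the fingers and roller_arm above 0.5 N).
It fails at once if a bystander is disturbed (distance of any of media_bottle, tip_box from where it was at the start of the episode above 0.03 m).
Of loaded0, loaded1, loaded2, loaded3, loaded4 only 1 to 2 are there at a start; the rules pass over those that are not, and their reading is None.
At some moment in a run one of spare0, spare1, spare2, spare3, spare4 may be knocked a few centimetres aside while the robot is not near it.
It also fails if it takes over 200 s, if anything falls off the work surface, if the arm or the gripper's body presses on something with over 40 N, if the wrist force passes 120 N, or if a joint passes its speed limit or range.

## Working session

There is one attempt and no reset: what is moved stays moved. The work goes in short steps, Python scripts to look and compute and a tool call to move; the robot and the scene stay as the last step left them, time stands still between calls to the robot, and variables do not carry over. Pictures are saved under pics/ and viewed, and the job is handed in when it is done.

Besides the shell and the picture viewer there is one more tool, called after ">>>" in YAML: its name, and indented under it one key for each argument. send_rows: Moves the arm, as the interface text tells. Its arguments: {"type":"object","properties":{"plan":{"type":"array","items":{"type":"array","items":{"type":"array","items":{"type":"number"}}}}},"required":["plan"]}

```bash
mkdir -p pics; ls
cat > h.py <<'E'
import numpy as np, cv2
from plant import get_state, capture, hand_in
def snap(cam,name,crop=None,scale=1):
    d=capture(cam); im=d["img"]
    np.savez(f'{name}.npz',**d)
    v=im
    if crop: r0,r1,c0,c1=crop; v=im[r0:r1,c0:c1]
    v=cv2.resize(v,None,fx=scale,fy=scale,interpolation=cv2.INTER_CUBIC)
    cv2.imwrite(f'pics/{name}.png',v)
    return d
def load(name): return dict(np.load(f'{name}.npz'))
def w(d,u,v,z=None):
    """world from pixel, depth map, or intersect with plane z"""
    K=d; ray=np.array([(u-K["cx"])/K["fx"],(v-K["cy"])/K["fy"],1.0]); T=d["world_from_camera"]
    if z is None:
        return T[:3,:3]@(ray*d["z_map"][int(round(v)),int(round(u))])+T[:3,3]
    r=T[:3,:3]@ray; o=T[:3,3]; return o+r*(z-o[2])/r[2]
def crop(name,r,scale,out):
    d=load(name); r0,r1,c0,c1=r
    cv2.imwrite(f'pics/{out}.png',cv2.resize(d['img'][r0:r1,c0:c1],None,fx=scale,fy=scale,interpolation=cv2.INTER_CUBIC))
E
python3 - <<'E'
from h import *
for c in ("scene","top","wrist"):
    d=snap(c,c+"0",scale=1.5); print(c,d["fx"],d["cx"],d["cy"]); print(d["world_from_camera"].round(3))
print(get_state())
E
```

```text
pics
scene 409.19781218098774 251.434782234846 184.59748592965792
[[ 0.753  0.447 -0.483  1.008]
 [ 0.657 -0.489  0.573 -0.543]
 [ 0.02  -0.749 -0.662  0.765]
 [ 0.     0.     0.     1.   ]]
top 385.0167077899284 256.7010445008348 189.9994375937283
[[-0.029 -0.982  0.185  0.331]
 [-0.999  0.035  0.027  0.016]
 [-0.033 -0.184 -0.982  1.104]
 [ 0.     0.     0.     1.   ]]
wrist 297.3186396354542 257.4468564234781 187.69339339657242
[[ 0.308 -0.924 -0.228  0.266]
 [-0.951 -0.299 -0.072 -0.597]
 [-0.002  0.24  -0.971  0.383]
 [ 0.     0.     0.     1.   ]]
{'time': 0.15, 'joint_positions': array([-1.43308614e+00,  2.45668376e-01,  1.55872447e+00, -1.55578528e-05,
        1.33870265e+00, -1.74105073e-01]), 'dq': array([ 0.00082211, -0.00283158, -0.00372042,  0.0001632 ,  0.00010456,
        0.00036142]), 'joint_efforts': array([ 9.69574739e-05, -4.16265643e+01, -3.14982641e+01,  6.85064262e-02,
        3.16367217e-02, -8.81652613e-05]), 'tool_pos': array([ 0.19934541, -0.61819139,  0.2045942 ]), 'ee_rot': array([ 0.57120182,  0.41667474,  0.57194714, -0.4159172 ]), 'ft_force': array([-0.76336277,  0.19310155,  0.2325215 ]), 'moment': array([ 0.05873192, -0.00520657, -0.00062748]), 'finger_gap': 0.09385212956438918}
```

View pics/scene0.png

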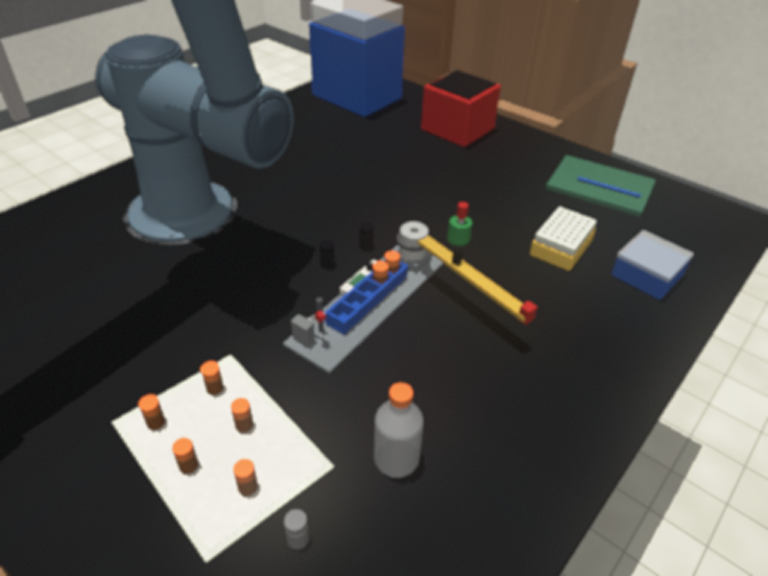

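View pics/top0.png

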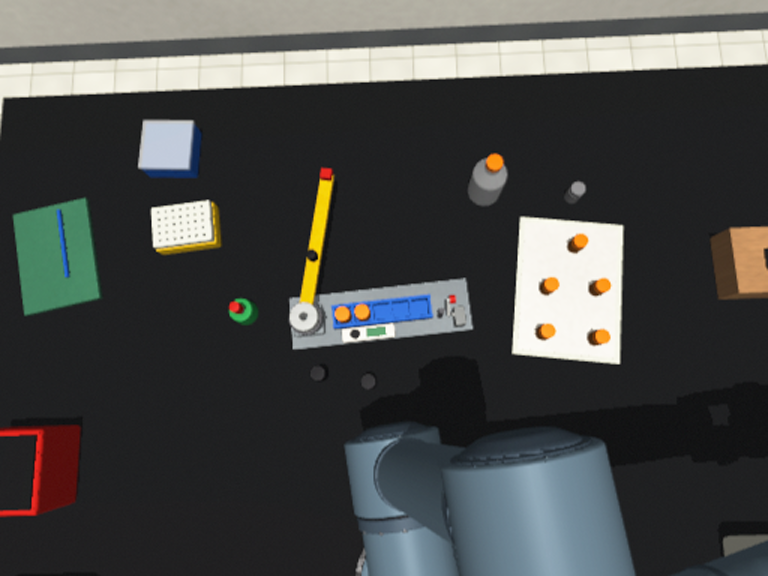

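View pics/wrist0.png

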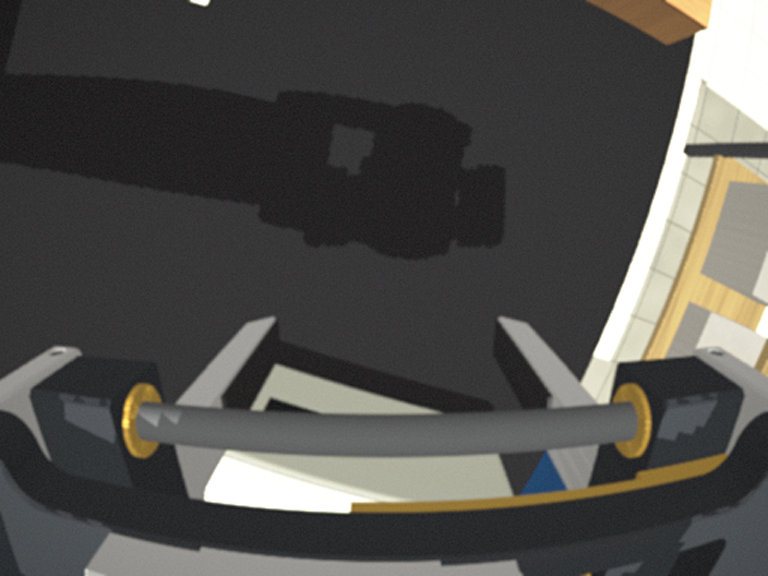

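The scene view (1.5x scale) shows pockets 0 and 1 loaded and pockets 2–4 empty. Five orange-capped spares stand on the pad. The look-alikes are a grey vial at scene (296,528) and two black ones at scene (326,253) and (365,237). The pin is red-headed in the green stand at scene (461,225), and the bar is open. Next I'll enlarge the top view.

Run:
```python
from h import *
crop("top0",(100,250,140,330),4,"t_shaker")
crop("top0",(110,250,330,430),5,"t_pad")
```

```text
(no output)
```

View pics/t_shaker.png

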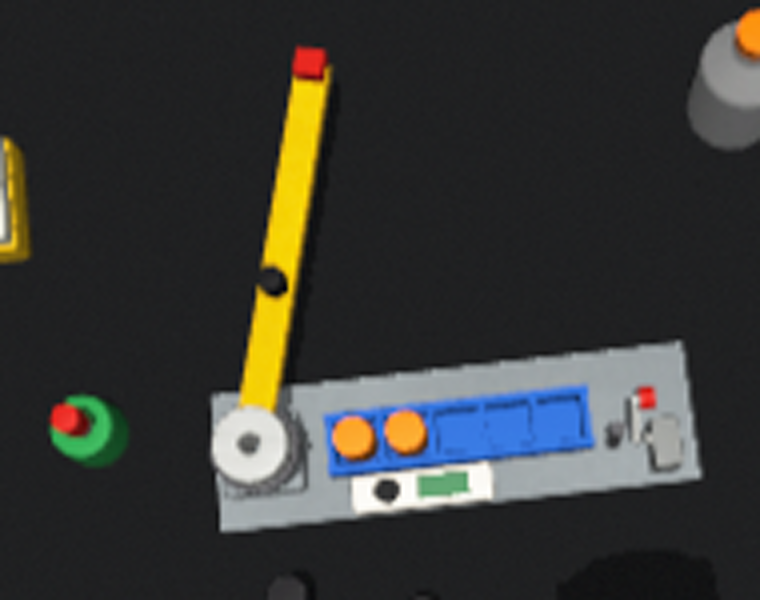

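View pics/t_pad.png

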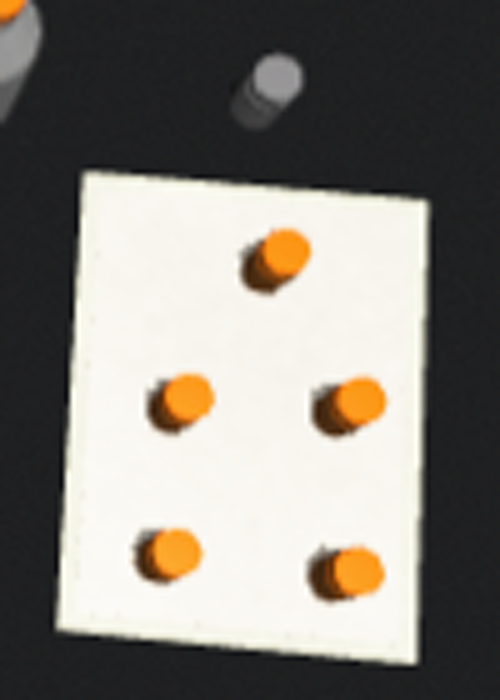

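```bash
cat > m.py <<'E'
from h import *
def blobs(d,lo,hi,mina=15):
    hsv=cv2.cvtColor(d['img'],cv2.COLOR_BGR2HSV); m=cv2.inRange(hsv,lo,hi)
    n,l,s,c=cv2.connectedComponentsWithStats(m)
    return [(s[i,4],c[i]) for i in range(1,n) if s[i,4]>=mina]
E
python3 - <<'E'
from m import *
d=load("top0")
f=lambda u,v,o,s:((u+.5)/s-.5+o[0],(v+.5)/s-.5+o[1])
for n,p in zip("abcde",[(287,254),(188,398),(360,401),(176,552),(358,571)]):
    q=f(*p,(330,110),5); print(n,q,w(d,*q,.05).round(4))
print([ (a,c.round(1),w(d,*c,.05).round(4)[:2]) for a,c in blobs(d,(8,150,150),(18,255,255))])
S=lambda u,v,z:w(d,*f(u,v,(140,100),4),z)
P=[S(211,394,.008),S(683,342,.008),S(702,478,.008),S(221,531,.008)]
print("plate",np.round(P,4)); c=np.mean(P,0); print(c)
L=(P[0]+P[3])/2-(P[1]+P[2])/2; print(np.linalg.norm(L),np.linalg.norm(P[0]-P[3]),np.degrees(np.arctan2(-L[0],L[1])))
print("rims",[S(*p,.038).round(4) for p in [(324,416),(584,386),(594,446),(329,475)]])
print("knuckle top",S(250,443,.082), "bore")
print("loaded",S(354,437,.064),S(405,431,.064))
print("striker",S(310,62,.094),"knob",S(272,274,.108),"pin",S(67,417,.084))
print("stand",[S(87,430,.044)]); print("roller",S(646,397,.079))
E
```

```text
a (387.0, 160.4) [ 0.6009 -0.322   0.05  ]
b (367.2, 189.2) [ 0.5212 -0.2604  0.05  ]
c (401.6, 189.8) [ 0.5161 -0.3541  0.05  ]
d (364.8, 220.0) [ 0.4363 -0.247   0.05  ]
e (401.2, 223.8) [ 0.4228 -0.3439  0.05  ]
[(np.int32(103), array([329.4, 107.7]), array([ 0.7636, -0.1719])), (np.int32(70), array([386.7, 160.2]), array([ 0.6015, -0.3213])), (np.int32(73), array([367.3, 189.1]), array([ 0.5213, -0.2607])), (np.int32(73), array([401.6, 189.9]), array([ 0.5159, -0.3542])), (np.int32(70), array([241. , 207.4]), array([0.4822, 0.0897])), (np.int32(72), array([228. , 208.9]), array([0.4792, 0.1258])), (np.int32(75), array([364.7, 220.1]), array([ 0.436 , -0.2467])), (np.int32(75), array([401.1, 223.9]), array([ 0.4224, -0.3437]))]
plate [[ 0.5203  0.2332  0.008 ]
 [ 0.5465 -0.1097  0.008 ]
 [ 0.4475 -0.1178  0.008 ]
 [ 0.4209  0.2259  0.008 ]]
[0.48379306 0.0578835  0.008     ]
0.34429578004293393 0.09963046772104828 4.399531741027607
rims [array([0.4967, 0.1475, 0.038 ]), array([ 0.5116, -0.0355,  0.038 ]), array([ 0.4691, -0.0406,  0.038 ]), array([0.455 , 0.1445, 0.038 ])]
knuckle top [0.47321274 0.19212859 0.082     ] bore
loaded [0.4774361  0.12388114 0.064     ] [0.48038448 0.08892567 0.064     ]
striker [0.73707469 0.14732199 0.094     ] knob [0.58291425 0.17252578 0.108     ] pin [0.49481612 0.31589981 0.084     ]
stand [array([0.49152792, 0.31335254, 0.044     ])]
roller [ 0.49577486 -0.07477584  0.079     ]
```

```bash
cat > go.py <<'E'
import numpy as np
from scipy.spatial.transform import Rotation as R
from plant import get_state
def goto(pos,jawdir_deg,prt=True):
    """rows (cm/deg) for the tool frame; jaw axis heading in deg (mod 180), tool pointing down"""
    s=get_state(); q=s['ee_rot']; r=R.from_quat([q[1],q[2],q[3],q[0]]); M=r.as_matrix()
    best=None
    for k in (0,180):
        a=np.radians(jawdir_deg+k); X=np.array([0,0,-1.]); Z=np.array([np.cos(a),np.sin(a),0]); Y=np.cross(Z,X)
        T=np.stack([X,Y,Z],1); rv=R.from_matrix(M.T@T).as_rotvec(degrees=True)
        if best is None or np.linalg.norm(rv)<np.linalg.norm(best[0]): best=(rv,T)
    rv,T=best; dp=np.array(pos)-s['tool_pos']
    print("t",round(s['time'],2),"tcp",s['tool_pos'].round(4),"jawhead",np.degrees(np.arctan2(M[1,2],M[0,2])).round(2),"tilt xdown",M[:,0].round(4),"F",s['ft_force'].round(1),"gap",round(s['finger_gap'],4),"j",s['joint_positions'].round(2))
    print(" turn(tool,deg)",rv.round(2)," shift cm in current axes",(100*M.T@dp).round(2)," in final axes",(100*T.T@dp).round(2))
E
python3 - <<'E'
from go import goto
goto([.5213,-.2607,.2],4.4); goto([.5213,-.2607,.2],94.4)
E
```

```text
t 0.15 tcp [ 0.1993 -0.6182  0.2046] jawhead -72.13 tilt xdown [-2.0e-04  1.5e-03 -1.0e+00] F [-0.8  0.2  0.2] gap 0.0939 j [-1.43  0.25  1.56 -0.    1.34 -0.17]
 turn(tool,deg) [-7.653e+01 -6.000e-02 -7.000e-02]  shift cm in current axes [  0.51  41.61 -24.15]  in final axes [ 0.46 33.17 34.84]
t 0.15 tcp [ 0.1993 -0.6182  0.2046] jawhead -72.13 tilt xdown [-2.0e-04  1.5e-03 -1.0e+00] F [-0.8  0.2  0.2] gap 0.0939 j [-1.43  0.25  1.56 -0.    1.34 -0.17]
 turn(tool,deg) [13.47 -0.09 -0.  ]  shift cm in current axes [  0.51  41.61 -24.15]  in final axes [  0.46  34.84 -33.17]
```

>>> send_rows:
  plan:
    - [[0,5.2,-3.0,0,0,0,9.4],[0,5.2,-3.0,0,0,0,9.4],[0,5.2,-3.0,0,0,0,9.4],[0,5.2,-3.0,0,0,0,9.4],[0,5.2,-3.0,0,0,0,9.4],[0,5.2,-3.0,0,0,0,9.4],[0,0,0,-10,0,0,9.4],[0,0,0,-10,0,0,9.4],[0,0,0,-10,0,0,9.4],[0,0,0,-10,0,0,9.4]]

```text
time: 1.4
tool_pos: [0.4478, -0.3405, 0.2018]
ee_rot: [0.681, 0.19, 0.683, -0.186]
ft_force: [1.3, 0.1, -0.7]
finger_gap: 0.0941
```

Run:
```python
from go import goto
goto([.5213,-.2607,.2],4.4)
```

```text
t 1.4 tcp [ 0.4478 -0.3405  0.2018] jawhead -30.83 tilt xdown [-0.0019  0.0053 -1.    ] F [ 1.3  0.1 -0.7] gap 0.0941 j [-0.85  0.05  1.78  0.    1.31 -0.32]
 turn(tool,deg) [-35.23  -0.18  -0.27]  shift cm in current axes [ 0.21 10.62  2.22]  in final axes [0.18 7.39 7.94]
```

>>> send_rows:
  plan:
    - [[0,0,0,-9,0,0,9.4],[0,0,0,-9,0,0,9.4],[0,0,0,-9,0,0,9.4],[0,0,0,-8.3,0,0,9.4],[0,3.7,4.0,0,0,0,9.4],[0,3.7,4.0,0,0,0,9.4],[0,0,0,0,0,0,9.4]]

```text
time: 2.28
tool_pos: [0.5205, -0.2564, 0.1998]
ee_rot: [0.705, -0.032, 0.708, 0.037]
ft_force: [-0.1, -0.3, 0.5]
finger_gap: 0.094
```

Run:
```python
from h import *
from go import goto
goto([.5213,-.2607,.028],4.4)
d=snap("wrist","w1",scale=1.5); print(d["world_from_camera"].round(3))
d=snap("top","t1",scale=1.5)
```

```text
t 2.27 tcp [ 0.5205 -0.2564  0.1998] jawhead 5.61 tilt xdown [-0.0046  0.0079 -1.    ] F [-0.1 -0.3  0.5] gap 0.094 j [-0.65  0.09  1.74  0.    1.32 -0.75]
 turn(tool,deg) [ 1.21 -0.22 -0.47]  shift cm in current axes [17.18 -0.58  0.11]  in final axes [17.18 -0.43  0.05]
[[ 0.995  0.097  0.02   0.515]
 [ 0.099 -0.968 -0.231 -0.189]
 [-0.003  0.232 -0.973  0.378]
 [ 0.     0.     0.     1.   ]]
```

View pics/w1.png

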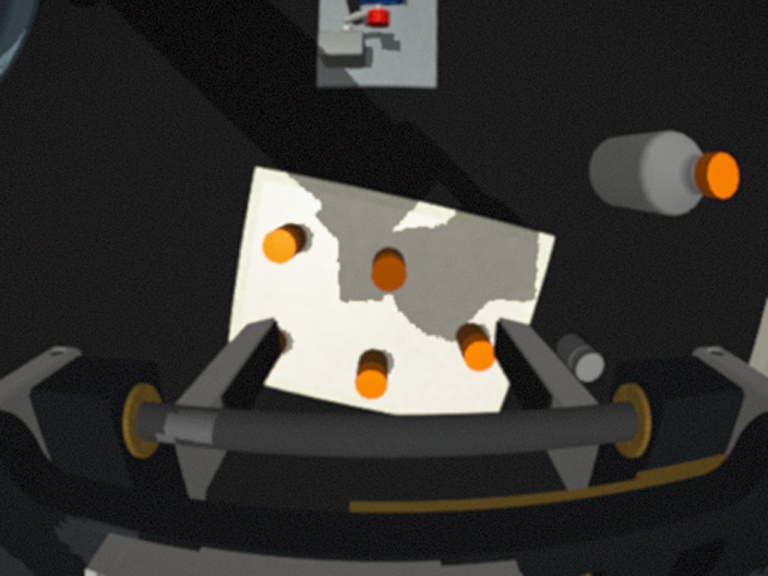

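View pics/t1.png

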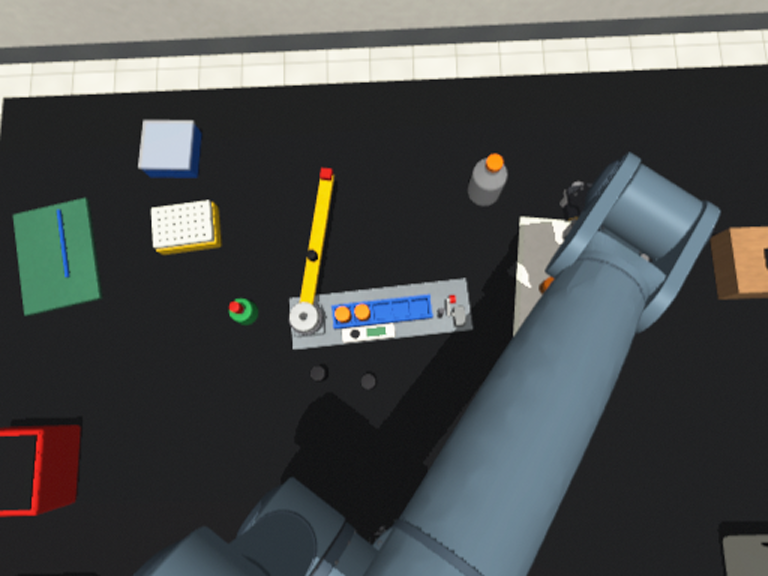

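The wrist view has target b at (388,270), now shaded by the arm. d is at (280,245), c at (371,380), a at (478,350) and e is behind the left finger. The grey decoy is outside the pad at (585,362). Next: wrist-camera triangulation with the fisheye model.

```bash
cat >> h.py <<'E'
def wf(d,u,v,z):
    x=u-d["cx"];y=v-d["cy"];r=np.hypot(x,y);th=r/d["fx"]
    ray=np.array([np.sin(th)*x/r,np.sin(th)*y/r,np.cos(th)]) if r>0 else np.array([0,0,1.])
    T=d["world_from_camera"]; k=T[:3,:3]@ray; o=T[:3,3]; return o+k*(z-o[2])/k[2]
E
python3 - <<'E'
from h import *
d=load("w1")
crop("w1",(90,290,140,350),4,"w1c")
g=lambda u,v:((u+.5)/1.5-.5,(v+.5)/1.5-.5)
for p in [(388,271),(280,246),(371,380),(479,354)]: print(p,wf(d,*g(*p),.05).round(4))
E
```

```text
(388, 271) [ 0.522  -0.2588  0.05  ]
(280, 246) [ 0.4385 -0.2475  0.05  ]
(371, 380) [ 0.5173 -0.3502  0.05  ]
(479, 354) [ 0.6019 -0.3193  0.05  ]
```

View pics/w1c.png

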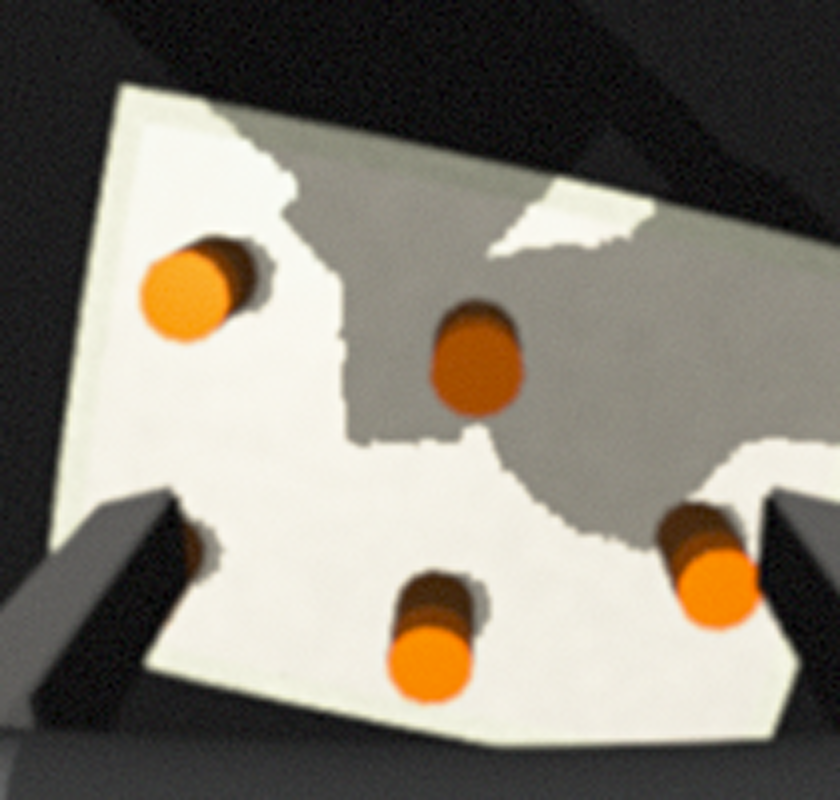

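>>> send_rows:
  plan:
    - [[5,-0.2,0.05,1.2,-0.2,-0.45,9.4],[5,-0.1,0.05,0,0,0,9.4],[3,-0.1,0,0,0,0,9.4],[0,0,0,0,0,0,9.4]]

```text
time: 2.88
tool_pos: [0.5178, -0.2676, 0.0677]
ee_rot: [0.707, -0.025, 0.706, 0.022]
ft_force: [-0.0, 0.2, 0.9]
finger_gap: 0.0943
```

Run:
```python
from h import *
from go import goto
goto([.522,-.26,.028],4.4)
d=snap("wrist","w2",scale=1.5)
```

```text
t 2.88 tcp [ 0.5178 -0.2676  0.0677] jawhead 3.81 tilt xdown [ 8.e-04 -3.e-03 -1.e+00] F [-0.   0.2  0.9] gap 0.0943 j [-0.67  0.25  1.82 -0.    1.07 -0.74]
 turn(tool,deg) [-0.59  0.04  0.18]  shift cm in current axes [3.97 0.74 0.47]  in final axes [3.97 0.72 0.48]
```

View pics/w2.png

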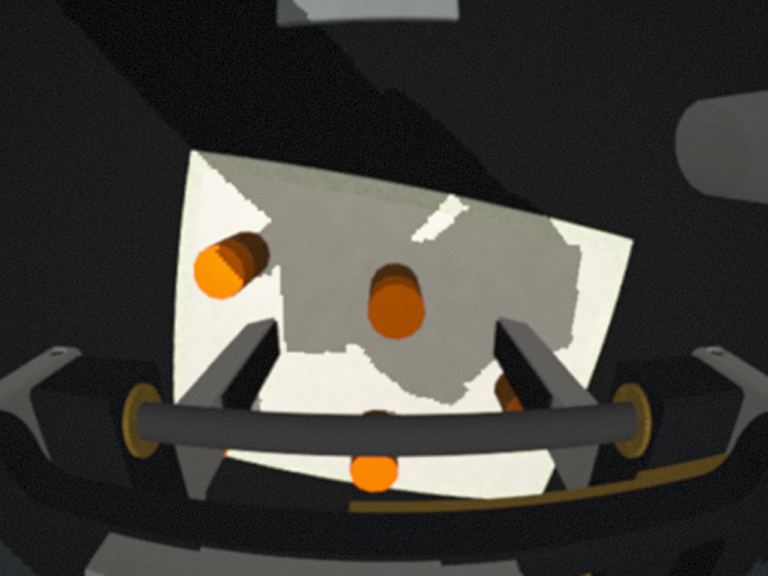

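Run:
```python
from h import *
d=load("w2"); g=lambda u,v:((u+.5)/1.5-.5,(v+.5)/1.5-.5)
print(wf(d,*g(396.5,308.5),.05))
```

```text
[ 0.52251185 -0.25927202  0.05      ]
```

>>> send_rows:
  plan:
    - [[0,0.7,0.45,-0.6,0,0.2,9.4],[0,0,0,0,0,0,9.4],[0,0,0,0,0,0,9.4]]

```text
time: 3.3
tool_pos: [0.5253, -0.263, 0.0743]
ee_rot: [0.71, -0.029, 0.703, 0.025]
ft_force: [0.4, -0.1, -0.5]
finger_gap: 0.0941
```

Run:
```python
from go import goto
goto([.522,-.26,.028],4.4)
```

```text
t 3.3 tcp [ 0.5253 -0.263   0.0743] jawhead 4.41 tilt xdown [ 0.0092 -0.0061 -0.9999] F [ 0.4 -0.1 -0.5] gap 0.0941 j [-0.66  0.25  1.81  0.    1.07 -0.73]
 turn(tool,deg) [0.   0.5  0.39]  shift cm in current axes [ 4.62  0.36 -0.35]  in final axes [ 4.63  0.33 -0.31]
```

>>> send_rows:
  plan:
    - [[0,0,0,0,0,0,9.4]]

```text
time: 3.42
tool_pos: [0.5257, -0.2632, 0.075]
ee_rot: [0.71, -0.03, 0.703, 0.025]
ft_force: [0.1, -0.3, -0.2]
finger_gap: 0.0943
```

>>> send_rows:
  plan:
    - [[0,0,0,0,0,0,9.4]]

```text
time: 3.55
tool_pos: [0.5259, -0.2633, 0.0753]
ee_rot: [0.71, -0.03, 0.703, 0.025]
ft_force: [-0.6, -0.3, -0.6]
finger_gap: 0.094
```

Run:
```python
from go import goto
from h import *
goto([.522,-.26,.028],4.4)
goto([.522,-.26,.028],4.4)
d=capture("wrist"); print(d["world_from_camera"][:3,3], get_state()['dq'].round(4))
goto([.522,-.26,.028],4.4)
```

```text
t 3.55 tcp [ 0.5259 -0.2633  0.0753] jawhead 4.43 tilt xdown [ 0.0106 -0.0072 -0.9999] F [-0.6 -0.3 -0.6] gap 0.094 j [-0.66  0.25  1.81  0.    1.07 -0.73]
 turn(tool,deg) [0.03 0.57 0.46]  shift cm in current axes [ 4.73  0.39 -0.41]  in final axes [ 4.73  0.36 -0.36]
t 3.55 tcp [ 0.5259 -0.2633  0.0753] jawhead 4.43 tilt xdown [ 0.0106 -0.0072 -0.9999] F [-0.6 -0.3 -0.6] gap 0.094 j [-0.66  0.25  1.81  0.    1.07 -0.73]
 turn(tool,deg) [0.03 0.57 0.46]  shift cm in current axes [ 4.73  0.39 -0.41]  in final axes [ 4.73  0.36 -0.36]
[ 0.51904229 -0.19302401  0.25282613] [-0.0016  0.0031  0.004   0.0013 -0.0002  0.0011]
t 3.6 tcp [ 0.5259 -0.2633  0.0753] jawhead 4.43 tilt xdown [ 0.0106 -0.0072 -0.9999] F [1.  0.4 0.3] gap 0.0939 j [-0.66  0.25  1.81  0.    1.07 -0.73]
 turn(tool,deg) [0.03 0.57 0.46]  shift cm in current axes [ 4.73  0.4  -0.41]  in final axes [ 4.73  0.36 -0.36]
```

>>> send_rows:
  plan:
    - [[0.5,0.3,-0.3,0,0.5,0.45,9.4],[1,0.05,-0.05,0,0,0,9.4],[1,0,0,0,0,0,9.4],[1,0,0,0,0,0,9.4],[0.5,0,0,0,0,0,9.4],[0,0,0,0,0,0,9.4]]

```text
time: 4.35
tool_pos: [0.5209, -0.2591, 0.0308]
ee_rot: [0.706, -0.026, 0.707, 0.028]
ft_force: [0.4, -0.4, 0.4]
finger_gap: 0.094
```

Run:
```python
from go import goto
goto([.522,-.2597,.028],4.4)
```

```text
t 4.35 tcp [ 0.5209 -0.2591  0.0308] jawhead 4.42 tilt xdown [-0.0018  0.0023 -1.    ] F [ 0.4 -0.4  0.4] gap 0.094 j [-0.66  0.31  1.83  0.    1.   -0.73]
 turn(tool,deg) [ 0.02 -0.09 -0.14]  shift cm in current axes [ 0.28 -0.07  0.11]  in final axes [ 0.28 -0.07  0.11]
```

Good alignment; close.

>>> send_rows:
  plan:
    - [[0.3,-0.06,0.1,0,-0.1,-0.1,9.4],[0,0,0,0,0,0,9.4],[0,0,0,0,0,0,2.5],[0,0,0,0,0,0,2.5],[0,0,0,0,0,0,2.5],[0,0,0,0,0,0,2.5],[0,0,0,0,0,0,2.5]]

```text
time: 5.22
tool_pos: [0.5228, -0.2603, 0.0289]
ee_rot: [0.707, -0.028, 0.706, 0.027]
ft_force: [0.7, 0.7, 0.2]
finger_gap: 0.0472
```

Run:
```python
from go import goto
goto([.522,-.2597,.13],4.4)
```

```text
t 5.22 tcp [ 0.5228 -0.2603  0.0289] jawhead 4.42 tilt xdown [ 2.2e-03 -9.0e-04 -1.0e+00] F [0.7 0.7 0.2] gap 0.0472 j [-0.66  0.32  1.83  0.    1.   -0.73]
 turn(tool,deg) [0.02 0.12 0.06]  shift cm in current axes [-10.11   0.06  -0.06]  in final axes [-10.11   0.07  -0.08]
```

>>> send_rows:
  plan:
    - [[0,0,0,0,0,0,2.5],[0,0,0,0,0,0,2.5],[0,0,0,0,0,0,2.5],[0,0,0,0,0,0,2.5],[-1.5,0,0,0,0,0,2.5],[-3,0,0,0,0,0,2.5],[-3,0,0,0,0,0,2.5],[-1,0,0,0,0,0,2.5]]

```text
time: 6.22
tool_pos: [0.5223, -0.26, 0.1178]
ee_rot: [0.707, -0.027, 0.706, 0.027]
ft_force: [0.4, 0.0, -0.3]
finger_gap: 0.0277
```

Run:
```python
from h import *
from go import goto
th=np.radians(4.4); O=np.array([.4833,.0528])
for i in range(5): print(i,O+(72-36*i)/1000*np.array([-np.sin(th),np.cos(th)]))
p=O+(72-36*2)/1000*np.array([-np.sin(th),np.cos(th)])
goto([*p,.12],4.4)
d=snap("wrist","w3",scale=1.5)
```

```text
0 [0.47777623 0.1245878 ]
1 [0.48053811 0.0886939 ]
2 [0.4833 0.0528]
3 [0.48606189 0.0169061 ]
4 [ 0.48882377 -0.0189878 ]
t 6.22 tcp [ 0.5223 -0.26    0.1178] jawhead 4.42 tilt xdown [ 1.4e-03 -3.0e-04 -1.0e+00] F [ 0.4  0.  -0.3] gap 0.0277 j [-0.66  0.19  1.8   0.    1.16 -0.73]
 turn(tool,deg) [0.02 0.08 0.03]  shift cm in current axes [-0.23 31.48 -1.48]  in final axes [-0.22 31.48 -1.49]
```

View pics/w3.png

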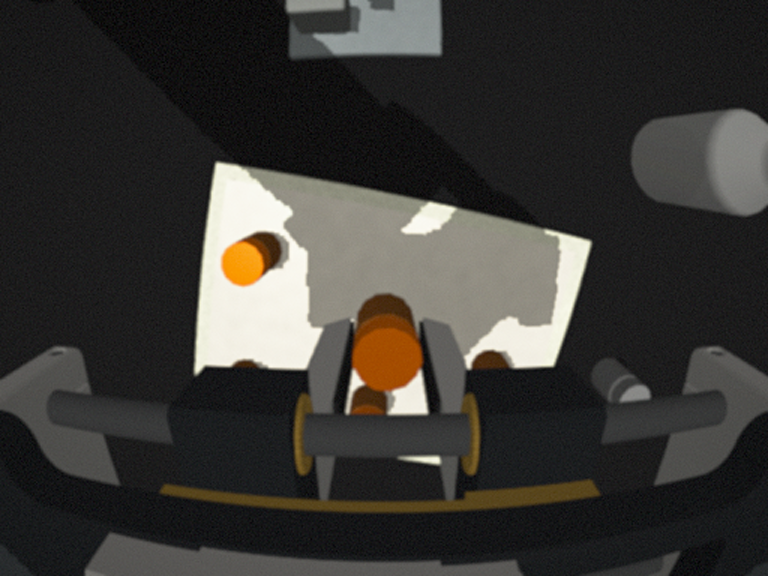

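Run:
```python
from h import *
d=load("w3"); g=lambda u,v:((u+.5)/1.5-.5,(v+.5)/1.5-.5)
for p in [(387,352)]: print(wf(d,*g(*p),.1178+.021))
```

```text
[ 0.5228939  -0.25724653  0.1388    ]
```

>>> send_rows:
  plan:
    - [[-2,4,0,0,0,0,2.5],[-1,5,-0.2,0,0,0,2.5],[0,5,-0.3,0,0,0,2.5],[0,5,-0.3,0,0,0,2.5],[0,5,-0.3,0,0,0,2.5],[0,4,-0.3,0,0,0,2.5],[0,2,0,0,0,0,2.5],[0,0,0,0,0,0,2.5]]

```text
time: 7.28
tool_pos: [0.4806, 0.0472, 0.1436]
ee_rot: [0.705, -0.026, 0.709, 0.027]
ft_force: [1.4, 0.3, 0.1]
finger_gap: 0.0273
```

Run:
```python
from h import *
from go import goto
goto([.4833,.0528,.12],4.4)
d=snap("wrist","w4",scale=1.5)
```

```text
t 7.28 tcp [0.4806 0.0472 0.1436] jawhead 4.32 tilt xdown [-0.0059  0.002  -1.    ] F [1.4 0.3 0.1] gap 0.0273 j [-0.14 -0.08  2.03  0.    1.21 -0.21]
 turn(tool,deg) [-0.08 -0.33 -0.14]  shift cm in current axes [2.36 0.53 0.33]  in final axes [2.36 0.54 0.31]
```

View pics/w4.png

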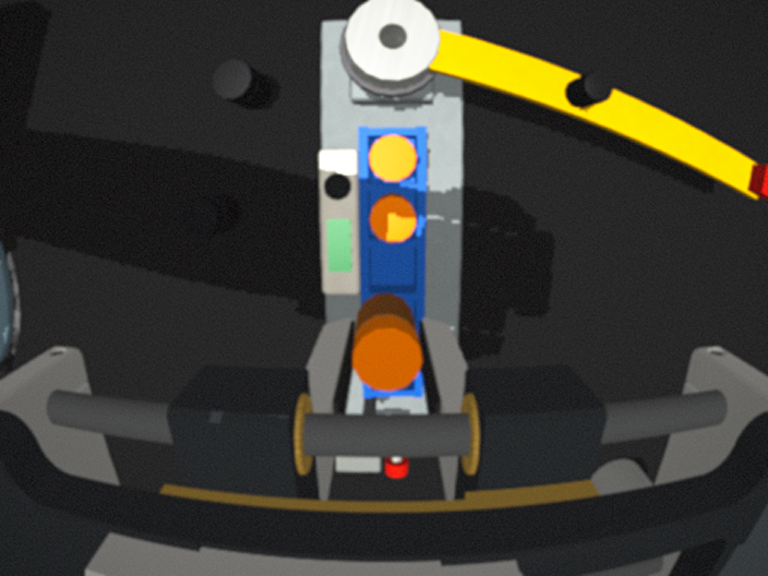

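Run:
```python
from h import *
crop("w4",(0,270,190,320),4,"w4c")
```

```text
(no output)
```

View pics/w4c.png

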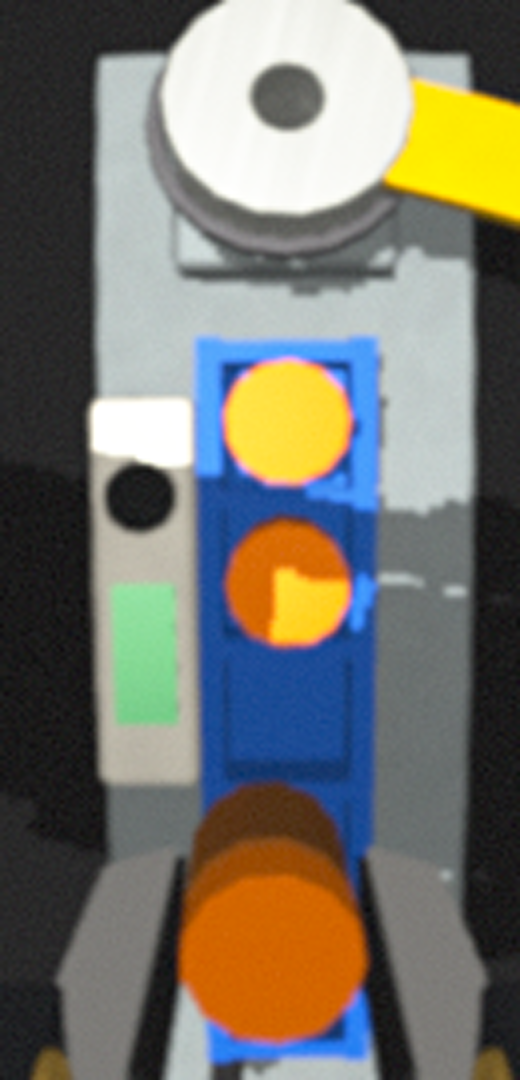

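Run:
```python
from h import *
d=load("w4"); f=lambda u,v:((u+.5)/4-.5+190,(v+.5)/4-.5)
n=lambda t,p,z:print(t,wf(d,*f(*p),z).round(4))
n("knuckle bore",(288,97),.082);n("knuckle top",(287,94),.082)
n("v0",(288,422),.064);n("v1",(288,582),.064);n("held",(273,958),.1436+.021)
for p in [(197,338),(382,338),(375,1000),(208,1000)]: n("rim",p,.038)
n("rim wall between 1/2",(287,645),.038); n("pk2 far wall",(287,768),.038)
n("pk2 rim L",(224,700),.038); n("pk2 rim R",(350,700),.038)
```

```text
knuckle bore [0.4731 0.1928 0.082 ]
knuckle top [0.4729 0.1934 0.082 ]
v0 [0.4784 0.1256 0.064 ]
v1 [0.4811 0.0909 0.064 ]
held [0.4816 0.047  0.1646]
rim [0.4556 0.1452 0.038 ]
rim [0.4991 0.1487 0.038 ]
rim [ 0.5132 -0.0186  0.038 ]
rim [ 0.4693 -0.0219  0.038 ]
rim wall between 1/2 [0.4825 0.0732 0.038 ]
pk2 far wall [0.4849 0.0427 0.038 ]
pk2 rim L [0.4683 0.0585 0.038 ]
pk2 rim R [0.4989 0.0609 0.038 ]
```

>>> send_rows:
  plan:
    - [[1,0.3,0.15,-0.1,-0.3,-0.15,2.5],[2,0.2,0.1,0,0,0,2.5],[2,0.1,0.05,0,0,0,2.5],[1.5,0,0,0,0,0,2.5],[0,0,0,0,0,0,2.5],[0,0,0,0,0,0,2.5]]

```text
time: 8.07
tool_pos: [0.4835, 0.0489, 0.0741]
ee_rot: [0.706, -0.025, 0.707, 0.024]
ft_force: [0.2, 0.2, -0.5]
finger_gap: 0.0275
```

Run:
```python
from h import *
from go import goto
goto([.4835,.0533,.075],4.4)
d=snap("wrist","w5",crop=(60,290,150,350),scale=3)
d=snap("scene","s5",crop=(150,250,180,310),scale=6)
```

```text
t 8.07 tcp [0.4835 0.0489 0.0741] jawhead 3.99 tilt xdown [-0.0015 -0.001  -1.    ] F [ 0.2  0.2 -0.5] gap 0.0275 j [-0.13  0.03  2.06 -0.    1.05 -0.2 ]
 turn(tool,deg) [-0.41 -0.09  0.05]  shift cm in current axes [-0.09  0.44  0.03]  in final axes [-0.09  0.44  0.03]
```

View pics/w5.png

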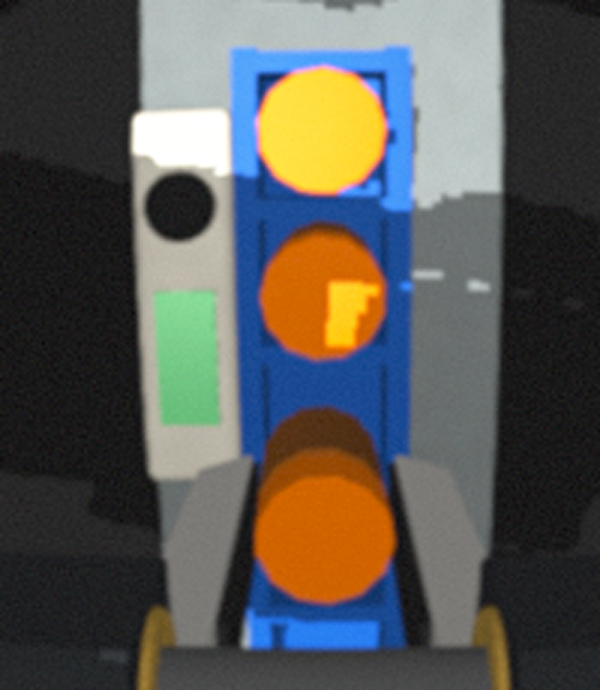

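View pics/s5.png

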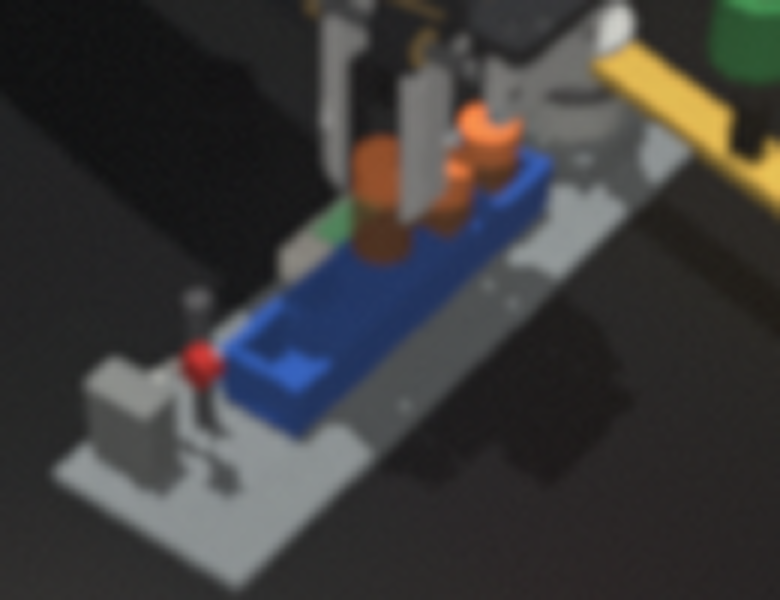

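Run:
```python
from h import *
d=load("w5"); f=lambda u,v:((u+.5)/3-.5+150,(v+.5)/3-.5+60)
n=lambda t,p,z:print(t,wf(d,*f(*p),z).round(4))
n("v0",(322,130),.064);n("v1",(322,297),.064);n("held",(325,538),.0741+.021)
n("rim+y",(320,50),.038)
n("p0 hole near",(322,73),.038);n("p0 hole far",(322,200),.038);n("p1 hole near",(322,216),.038);n("p1 far",(322,355),.038)
n("pL",(265,400),.038);n("pR",(385,400),.038);n("L",(240,400),.038);n("R",(410,400),.038)
n("-y end: hole far",(325,612),.038);
```

```text
v0 [0.4784 0.1257 0.064 ]
v1 [0.4809 0.0904 0.064 ]
held [0.4845 0.0488 0.0951]
rim+y [0.4764 0.1461 0.038 ]
p0 hole near [0.4773 0.1405 0.038 ]
p0 hole far [0.4794 0.11   0.038 ]
p1 hole near [0.4797 0.1062 0.038 ]
p1 far [0.4821 0.0722 0.038 ]
pL [0.4687 0.0598 0.038 ]
pR [0.4985 0.062  0.038 ]
L [0.4625 0.0594 0.038 ]
R [0.5048 0.0624 0.038 ]
-y end: hole far [0.4879 0.0016 0.038 ]
```

>>> send_rows:
  plan:
    - [[0,0.4,-0.04,-0.4,-0.1,0,2.5],[0,0.05,0,0,0,0,2.5],[0,0,0,0,0,0,2.5]]

```text
time: 8.55
tool_pos: [0.4838, 0.0538, 0.0758]
ee_rot: [0.708, -0.028, 0.705, 0.027]
ft_force: [0.7, -0.4, -1.4]
finger_gap: 0.0272
```

Run:
```python
from go import goto
goto([.4831,.0535,.075],4.4)
```

```text
t 8.55 tcp [0.4838 0.0538 0.0758] jawhead 4.45 tilt xdown [ 0.0036 -0.0012 -1.    ] F [ 0.7 -0.4 -1.4] gap 0.0272 j [-0.12  0.02  2.06 -0.    1.05 -0.2 ]
 turn(tool,deg) [0.05 0.2  0.09]  shift cm in current axes [ 0.08 -0.02 -0.07]  in final axes [ 0.08 -0.03 -0.07]
```

>>> send_rows:
  plan:
    - [[0.5,-0.03,-0.07,0,0.2,0.1,2.5],[0.5,0,0,0,0,0,2.5],[0.4,0,0,0,0,0,2.5],[0,0,0,0,0,0,2.5]]

```text
time: 9.05
tool_pos: [0.483, 0.0537, 0.0606]
ee_rot: [0.706, -0.027, 0.707, 0.028]
ft_force: [-0.6, 1.0, -0.3]
finger_gap: 0.0277
```

Run:
```python
from go import goto
goto([.4831,.0535,.043],4.4)
```

```text
t 9.05 tcp [0.483  0.0537 0.0606] jawhead 4.45 tilt xdown [-6.e-04  8.e-04 -1.e+00] F [-0.6  1.  -0.3] gap 0.0277 j [-0.12  0.05  2.07  0.    1.03 -0.2 ]
 turn(tool,deg) [ 0.05 -0.03 -0.05]  shift cm in current axes [ 1.76 -0.02  0.01]  in final axes [ 1.76 -0.02  0.01]
```

It went in below the rim with no force. On to the floor.

>>> send_rows:
  plan:
    - [[0.5,0,0,0,0,0,2.5],[0.5,0,0,0,0,0,2.5],[0.4,0,0,0,0,0,2.5],[0.2,0,0,0,0,0,2.5],[0,0,0,0,0,0,2.5]]

```text
time: 9.68
tool_pos: [0.4829, 0.0537, 0.0434]
ee_rot: [0.706, -0.027, 0.707, 0.028]
ft_force: [-0.3, 0.7, -0.2]
finger_gap: 0.0276
```

Run:
```python
from go import goto
goto([.4831,.0535,.043],4.4)
```

```text
t 9.68 tcp [0.4829 0.0537 0.0434] jawhead 4.44 tilt xdown [-8.e-04  1.e-03 -1.e+00] F [-0.3  0.7 -0.2] gap 0.0276 j [-0.12  0.08  2.07  0.    0.99 -0.2 ]
 turn(tool,deg) [ 0.04 -0.04 -0.06]  shift cm in current axes [ 0.04 -0.02  0.02]  in final axes [ 0.04 -0.02  0.02]
```

>>> send_rows:
  plan:
    - [[0,0,0,0,0,0,6],[0,0,0,0,0,0,6],[0,0,0,0,0,0,6],[0,0,0,0,0,0,6],[-3,0,0,0,0,0,6],[-4,0,0,0,0,0,6],[-4,-3,-0.5,0,0,0,6],[0,-5,-0.5,0,0,0,6],[0,-5,-0.5,0,0,0,6],[0,-5,-0.5,0,0,0,6]]

```text
time: 10.92
tool_pos: [0.4778, -0.1305, 0.1586]
ee_rot: [0.707, -0.031, 0.706, 0.029]
ft_force: [0.8, 0.1, 0.2]
finger_gap: 0.0601
```

Run:
```python
from go import goto
goto([.437,-.247,.13],4.4)
```

```text
t 10.93 tcp [ 0.4778 -0.1305  0.1586] jawhead 4.86 tilt xdown [ 0.0022 -0.002  -1.    ] F [0.8 0.1 0.2] gap 0.0601 j [-0.5  -0.08  1.99 -0.    1.23 -0.58]
 turn(tool,deg) [0.46 0.11 0.13]  shift cm in current axes [  2.87 -11.26  -5.06]  in final axes [  2.86 -11.31  -4.96]
```

>>> send_rows:
  plan:
    - [[0.5,-4,-2,0.4,0,0,6],[1,-4,-2,0,0,0,6],[1,-2.5,-0.8,0,0,0,6],[1,-0.8,-0.2,0,0,0,6],[0,0,0,0,0,0,6],[0,0,0,0,0,0,6]]

```text
time: 11.68
tool_pos: [0.436, -0.2531, 0.1238]
ee_rot: [0.708, -0.027, 0.705, 0.025]
ft_force: [0.1, 0.1, 0.3]
finger_gap: 0.0598
```

Run:
```python
from h import *
from go import goto
goto([.437,-.247,.03],4.4)
d=snap("wrist","w6",scale=1.5)
```

```text
t 11.68 tcp [ 0.436  -0.2531  0.1238] jawhead 4.22 tilt xdown [ 0.0045 -0.0032 -1.    ] F [0.1 0.1 0.3] gap 0.0598 j [-0.75 -0.01  2.    0.    1.15 -0.83]
 turn(tool,deg) [-0.18  0.25  0.2 ]  shift cm in current axes [9.38 0.63 0.1 ]  in final axes [9.38 0.6  0.14]
```

View pics/w6.png

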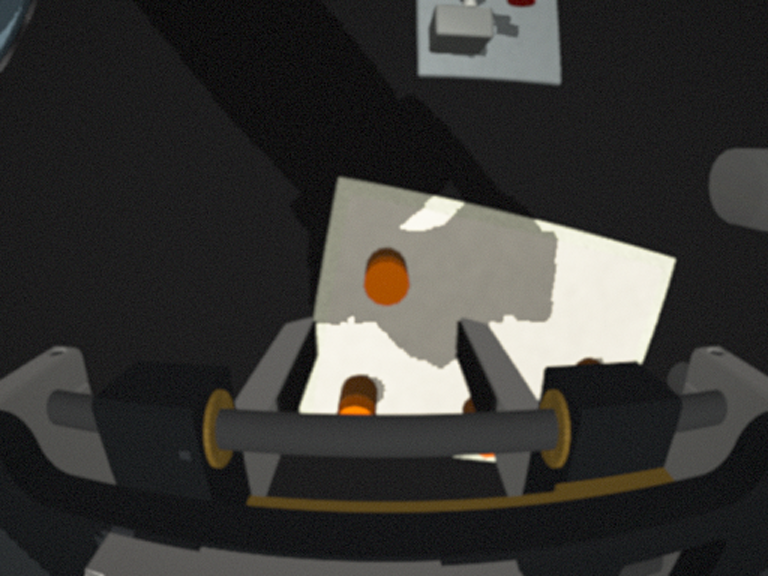

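Run:
```python
from h import *
d=load("w6"); g=lambda u,v:((u+.5)/1.5-.5,(v+.5)/1.5-.5)
print(wf(d,*g(386.5,283),.05))
```

```text
[ 0.43659807 -0.24723227  0.05      ]
```

>>> send_rows:
  plan:
    - [[1,0.55,0.1,-0.2,0.25,0.2,6],[2,0,0,0,0,0,6],[2,0,0,0,0,0,6],[1,0,0,0,0,0,6],[0,0,0,0,0,0,6]]

```text
time: 12.35
tool_pos: [0.4381, -0.2436, 0.0617]
ee_rot: [0.707, -0.029, 0.706, 0.029]
ft_force: [0.4, -0.3, 0.6]
finger_gap: 0.06
```

Run:
```python
from go import goto
goto([.437,-.247,.029],4.4)
```

```text
t 12.35 tcp [ 0.4381 -0.2436  0.0617] jawhead 4.76 tilt xdown [ 4.e-04 -0.e+00 -1.e+00] F [ 0.4 -0.3  0.6] gap 0.06 j [-0.73  0.08  2.03  0.    1.03 -0.82]
 turn(tool,deg) [0.36 0.02 0.  ]  shift cm in current axes [ 3.27 -0.33 -0.14]  in final axes [ 3.27 -0.33 -0.14]
```

>>> send_rows:
  plan:
    - [[0.5,-0.38,-0.15,0.3,0,0,6],[0.8,0,0,0,0,0,6],[0.8,0,0,0,0,0,6],[0.8,0,0,0,0,0,6],[0.3,0,0,0,0,0,6],[0,0,0,0,0,0,6]]

```text
time: 13.1
tool_pos: [0.4378, -0.2485, 0.0289]
ee_rot: [0.707, -0.028, 0.706, 0.027]
ft_force: [-0.4, -0.4, 0.7]
finger_gap: 0.0598
```

Run:
```python
from go import goto
goto([.437,-.2475,.029],4.4)
```

```text
t 13.1 tcp [ 0.4378 -0.2485  0.0289] jawhead 4.43 tilt xdown [ 0.0023 -0.0017 -1.    ] F [-0.4 -0.4  0.7] gap 0.0598 j [-0.74  0.15  2.03  0.    0.96 -0.82]
 turn(tool,deg) [0.03 0.12 0.11]  shift cm in current axes [-0.02  0.11 -0.08]  in final axes [-0.01  0.11 -0.08]
```

>>> send_rows:
  plan:
    - [[0,0.1,-0.08,0,0.1,0.1,6],[0,0,0,0,0,0,2.5],[0,0,0,0,0,0,2.5],[0,0,0,0,0,0,2.5],[0,0,0,0,0,0,2.5],[0,0,0,0,0,0,2.5],[0,0,0,0,0,0,2.5],[0,0,0,0,0,0,2.5]]

```text
time: 14.1
tool_pos: [0.4374, -0.2479, 0.0295]
ee_rot: [0.707, -0.028, 0.706, 0.027]
ft_force: [0.5, -0.7, -0.6]
finger_gap: 0.0273
```

Run:
```python
from go import goto
goto([.437,-.2475,.13],4.4)
```

```text
t 14.1 tcp [ 0.4374 -0.2479  0.0295] jawhead 4.44 tilt xdown [ 0.0014 -0.001  -1.    ] F [ 0.5 -0.7 -0.6] gap 0.0273 j [-0.74  0.14  2.03  0.    0.96 -0.82]
 turn(tool,deg) [0.04 0.08 0.06]  shift cm in current axes [-10.05   0.03  -0.02]  in final axes [-10.05   0.04  -0.04]
```

>>> send_rows:
  plan:
    - [[-2,0,0,0,0,0,2.5],[-4,0,0,0,0,0,2.5],[-4,2,0.5,0,0,0,2.5],[-2,4,0.5,0,0,0,2.5],[0,5,0.5,0,0,0,2.5],[0,5,0.5,0,0,0,2.5],[0,5,0.5,0,0,0,2.5],[0,4,0.2,0,0,0,2.5],[0,1.2,0,0,0,0,2.5],[0,0,0,0,0,0,2.5]]

```text
time: 15.35
tool_pos: [0.4444, 0.0224, 0.1543]
ee_rot: [0.708, -0.027, 0.705, 0.026]
ft_force: [0.1, -0.1, 0.1]
finger_gap: 0.0277
```

Run:
```python
from go import goto
goto([.4857,.0178,.075],4.4)
```

```text
t 15.35 tcp [0.4444 0.0224 0.1543] jawhead 4.3 tilt xdown [ 4.1e-03 -5.0e-04 -1.0e+00] F [ 0.1 -0.1  0.1] gap 0.0277 j [-0.21 -0.21  2.11  0.    1.23 -0.28]
 turn(tool,deg) [-0.1   0.23  0.05]  shift cm in current axes [ 7.94 -0.77  4.05]  in final axes [ 7.93 -0.78  4.09]
```

>>> send_rows:
  plan:
    - [[1,-0.3,2,-0.1,0.2,0,2.5],[2,-0.3,1.6,0,0,0,2.5],[2,-0.1,0.4,0,0,0,2.5],[1.7,0,0,0,0,0,2.5],[0.8,0,0,0,0,0,2.5],[0,0,0,0,0,0,2.5],[0,0,0,0,0,0,2.5]]

```text
time: 16.23
tool_pos: [0.4888, 0.0094, 0.0785]
ee_rot: [0.708, -0.025, 0.706, 0.022]
ft_force: [0.1, -0.6, -0.5]
finger_gap: 0.0278
```

Run:
```python
from h import *
from go import goto
goto([.4857,.0178,.075],4.4)
d=snap("wrist","w7",crop=(60,290,150,350),scale=3)
```

```text
t 16.23 tcp [0.4888 0.0094 0.0785] jawhead 3.83 tilt xdown [ 0.0035 -0.0038 -1.    ] F [ 0.1 -0.6 -0.5] gap 0.0278 j [-0.21  0.02  2.06 -0.    1.06 -0.28]
 turn(tool,deg) [-0.57  0.18  0.23]  shift cm in current axes [ 0.34  0.86 -0.25]  in final axes [ 0.35  0.86 -0.24]
```

View pics/w7.png

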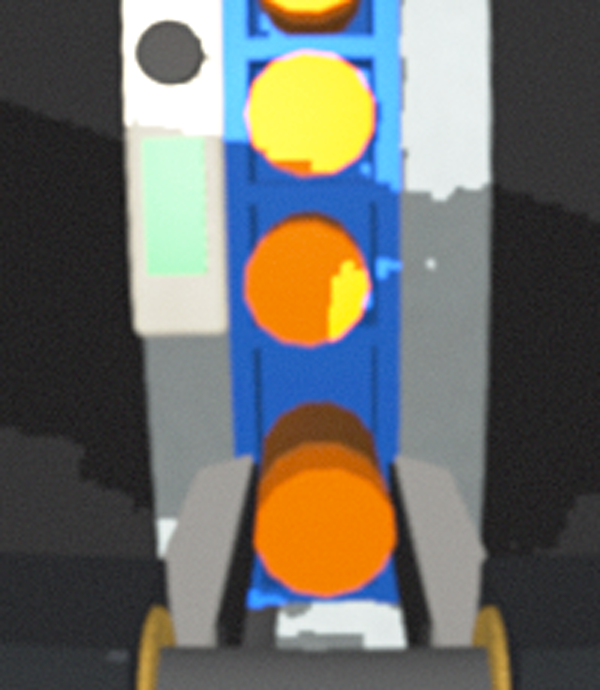

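Run:
```python
from h import *
d=load("w7"); f=lambda u,v:((u+.5)/3-.5+150,(v+.5)/3-.5+60)
n=lambda t,p,z:print(t,wf(d,*f(*p),z).round(4))
n("v1",(312,113),.064);n("v2",(307,281),.064);n("held",(325,529),.0785+.0205)
n("L",(238,400),.038);n("R",(400,400),.038)
for nm in("w5","w7"):
    im=load(nm)['img'][60:290,150:350]; hsv=cv2.cvtColor(im,cv2.COLOR_BGR2HSV)
    m=cv2.inRange(hsv,(5,200,120),(20,255,255)); m[:140]=0
    print(nm,cv2.boundingRect(m), [cv2.minEnclosingCircle(c) for c in cv2.findContours(m,0,2)[0] if cv2.contourArea(c)>50])
```

```text
v1 [0.4815 0.0899 0.064 ]
v2 [0.4828 0.0536 0.064 ]
held [0.4895 0.0111 0.099 ]
L [0.4671 0.0187 0.038 ]
R [0.5082 0.0214 0.038 ]
w5 (85, 150, 47, 50) [((107.35713958740234, 174.5), 24.941869735717773)]
w7 (84, 147, 48, 51) [((107.73431396484375, 171.5103302001953), 25.521175384521484)]
```

>>> send_rows:
  plan:
    - [[0,0.62,-0.2,-0.5,0.2,0.2,2.5],[0,0.03,0,0,0,0,2.5],[0,0,0,0,0,0,2.5]]

```text
time: 16.65
tool_pos: [0.487, 0.0164, 0.0798]
ee_rot: [0.707, -0.027, 0.706, 0.027]
ft_force: [0.2, 0.1, -0.3]
finger_gap: 0.0276
```

Run:
```python
from go import goto
goto([.4866,.0162,.075],4.4)
```

```text
t 16.65 tcp [0.487  0.0164 0.0798] jawhead 4.4 tilt xdown [ 2.1e-03 -8.0e-04 -1.0e+00] F [ 0.2  0.1 -0.3] gap 0.0276 j [-0.2   0.02  2.06 -0.    1.06 -0.28]
 turn(tool,deg) [0.   0.12 0.06]  shift cm in current axes [ 0.48 -0.01 -0.04]  in final axes [ 0.48 -0.01 -0.04]
```

>>> send_rows:
  plan:
    - [[0.5,0,-0.03,0,0.1,0.05,2.5],[0.5,0,0,0,0,0,2.5],[0.5,0,0,0,0,0,2.5],[0.3,0,0,0,0,0,2.5],[0,0,0,0,0,0,2.5]]

```text
time: 17.27
tool_pos: [0.4864, 0.0166, 0.0602]
ee_rot: [0.706, -0.027, 0.707, 0.027]
ft_force: [-0.3, 0.4, -0.7]
finger_gap: 0.0273
```

Run:
```python
from go import goto
goto([.4866,.0162,.0435],4.4)
```

```text
t 17.27 tcp [0.4864 0.0166 0.0602] jawhead 4.4 tilt xdown [-5.e-04  6.e-04 -1.e+00] F [-0.3  0.4 -0.7] gap 0.0273 j [-0.2   0.05  2.06  0.    1.02 -0.28]
 turn(tool,deg) [ 0.   -0.02 -0.04]  shift cm in current axes [ 1.67 -0.05  0.01]  in final axes [ 1.67 -0.04  0.01]
```

In again without force. I'll seat it and release.

>>> send_rows:
  plan:
    - [[0.5,0,0,0,0,0,2.5],[0.5,0,0,0,0,0,2.5],[0.4,0,0,0,0,0,2.5],[0.2,0,0,0,0,0,2.5],[0,0,0,0,0,0,2.5],[0,0,0,0,0,0,6],[0,0,0,0,0,0,6],[0,0,0,0,0,0,6],[0,0,0,0,0,0,6]]

```text
time: 18.4
tool_pos: [0.4869, 0.0163, 0.0436]
ee_rot: [0.707, -0.027, 0.706, 0.027]
ft_force: [0.2, -1.3, 0.1]
finger_gap: 0.0597
```

>>> send_rows:
  plan:
    - [[-3,0,0,0,0,0,6],[-4,0,0,0,0,0,6],[-4,-3,0,0,0,0,6],[0,-5,0,0,0,0,6],[0,-5,0,0,0,0,6],[0,-5,0,0,0,0,6],[0,-3,0,0,0,0,6],[0,0,0,0,0,0,6]]

```text
time: 19.4
tool_pos: [0.5036, -0.1995, 0.1579]
ee_rot: [0.707, -0.029, 0.706, 0.027]
ft_force: [-0.5, 0.4, -0.6]
finger_gap: 0.06
```

Run:
```python
from h import *
from go import goto
goto([.5165,-.352,.13],4.4)
d=snap("wrist","w8",scale=1.5)
d=snap("scene","s8",scale=1.5)
```

```text
t 19.4 tcp [ 0.5036 -0.1995  0.1579] jawhead 4.53 tilt xdown [ 0.0022 -0.0024 -1.    ] F [-0.5  0.4 -0.6] gap 0.06 j [-0.59  0.04  1.88 -0.    1.22 -0.66]
 turn(tool,deg) [0.13 0.11 0.15]  shift cm in current axes [  2.83 -15.29   0.08]  in final axes [  2.79 -15.3    0.12]
```

View pics/w8.png

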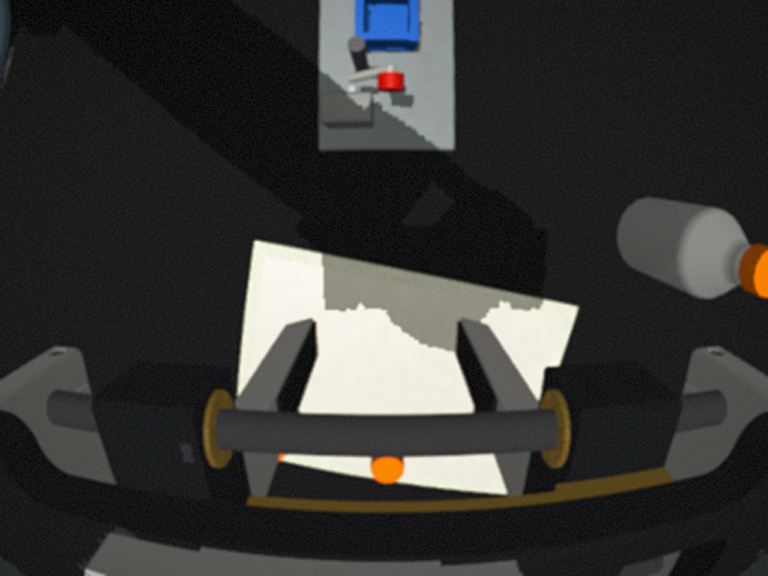

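View pics/s8.png

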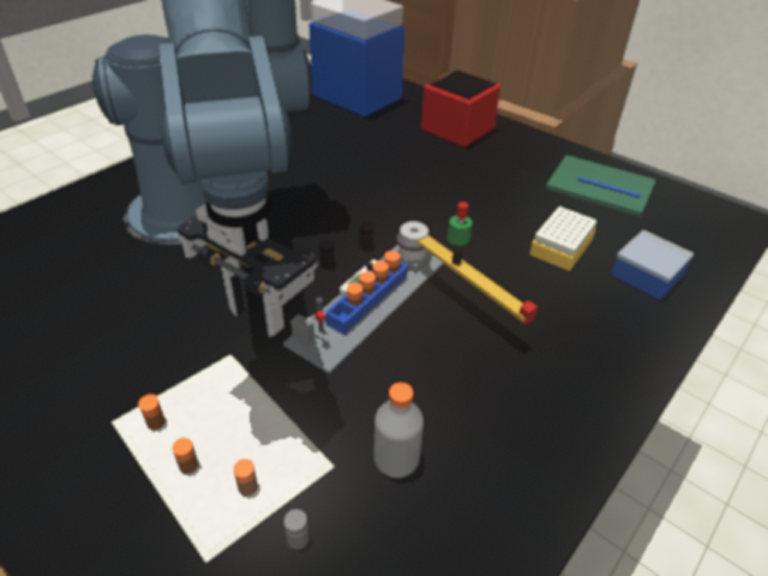

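Scene view: vials 0–3 are upright in their pockets and pocket 4 is empty. Spares remain at (150,410), (184,455) and (245,475). I'll take the middle one (c).

>>> send_rows:
  plan:
    - [[0,-4,0,0,0,0,6],[1,-4,0,0,0,0,6],[1,-3,0,0,0,0,6],[1,-2,0,0,0,0,6],[0,-0.8,0,0,0,0,6],[0,0,0,0,0,0,6],[0,0,0,0,0,0,6]]

```text
time: 20.38
tool_pos: [0.5175, -0.328, 0.1274]
ee_rot: [0.707, -0.033, 0.706, 0.034]
ft_force: [0.0, -0.0, -0.9]
finger_gap: 0.0599
```

Run:
```python
from h import *
from go import goto
goto([.5165,-.352,.03],4.4)
d=snap("wrist","w9",scale=1.5)
```

```text
t 20.38 tcp [ 0.5175 -0.328   0.1274] jawhead 5.4 tilt xdown [ 0.0016  0.001  -1.    ] F [ 0.  -0.  -0.9] gap 0.0599 j [-0.75  0.24  1.72  0.    1.19 -0.85]
 turn(tool,deg) [ 1.    0.09 -0.05]  shift cm in current axes [ 9.74 -2.39 -0.34]  in final axes [ 9.74 -2.39 -0.28]
```

View pics/w9.png

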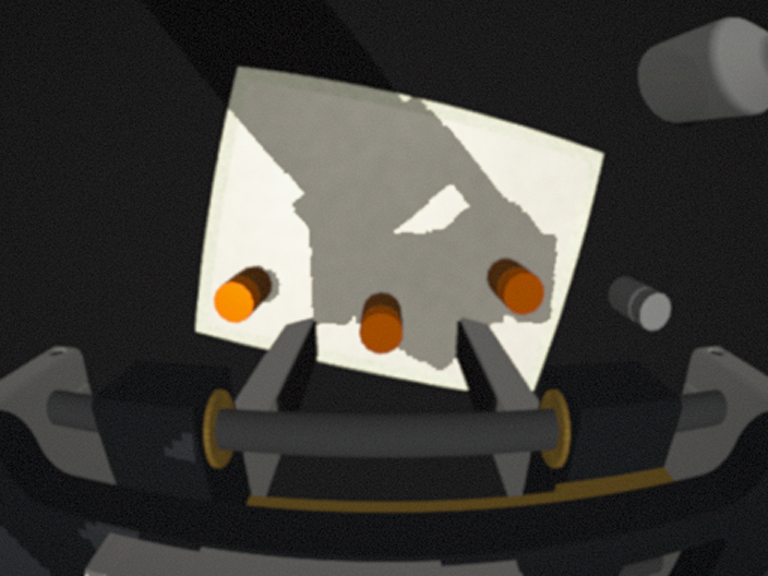

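Run:
```python
from h import *
d=load("w9"); g=lambda u,v:((u+.5)/1.5-.5,(v+.5)/1.5-.5)
print(wf(d,*g(381,332),.05))
```

```text
[ 0.51739384 -0.35377193  0.05      ]
```

>>> send_rows:
  plan:
    - [[1,-2.0,-0.2,1,0.1,0,6],[2,-0.4,0,0,0,0,6],[2,0,0,0,0,0,6],[1,0,0,0,0,0,6],[0.5,0,0,0,0,0,6],[0,0,0,0,0,0,6]]

```text
time: 21.18
tool_pos: [0.517, -0.3522, 0.0564]
ee_rot: [0.706, -0.026, 0.707, 0.028]
ft_force: [0.4, 0.3, -0.4]
finger_gap: 0.06
```

Run:
```python
from go import goto
goto([.5165,-.353,.029],4.4)
```

```text
t 21.18 tcp [ 0.517  -0.3522  0.0564] jawhead 4.36 tilt xdown [-0.002   0.0027 -1.    ] F [ 0.4  0.3 -0.4] gap 0.06 j [-0.78  0.36  1.71  0.    1.08 -0.86]
 turn(tool,deg) [-0.04 -0.1  -0.16]  shift cm in current axes [ 2.74 -0.08 -0.05]  in final axes [ 2.74 -0.07 -0.05]
```

>>> send_rows:
  plan:
    - [[0.7,-0.13,0,0,-0.1,-0.15,6],[0.8,0,0,0,0,0,6],[0.8,0,0,0,0,0,6],[0.4,0,0,0,0,0,6],[0,0,0,0,0,0,6]]

```text
time: 21.8
tool_pos: [0.5178, -0.354, 0.0288]
ee_rot: [0.707, -0.028, 0.706, 0.026]
ft_force: [0.6, 0.6, 0.1]
finger_gap: 0.0598
```

Run:
```python
from go import goto
goto([.5167,-.3537,.029],4.4)
```

```text
t 21.8 tcp [ 0.5178 -0.354   0.0288] jawhead 4.38 tilt xdown [ 0.0016 -0.0015 -1.    ] F [0.6 0.6 0.1] gap 0.0598 j [-0.78  0.4   1.71  0.    1.02 -0.86]
 turn(tool,deg) [-0.02  0.09  0.09]  shift cm in current axes [-0.02  0.04 -0.11]  in final axes [-0.02  0.04 -0.11]
```

>>> send_rows:
  plan:
    - [[0,0.03,-0.1,0,0.1,0.1,6],[0,0,0,0,0,0,2.5],[0,0,0,0,0,0,2.5],[0,0,0,0,0,0,2.5],[0,0,0,0,0,0,2.5],[0,0,0,0,0,0,2.5],[0,0,0,0,0,0,2.5],[0,0,0,0,0,0,2.5]]

```text
time: 22.8
tool_pos: [0.5172, -0.3543, 0.0297]
ee_rot: [0.707, -0.027, 0.706, 0.027]
ft_force: [0.3, 0.4, 0.2]
finger_gap: 0.0273
```

>>> send_rows:
  plan:
    - [[-2,0,0,0,0,0,2.5],[-4,0,0,0,0,0,2.5],[-4,2,0,0,0,0,2.5],[-2,4,-0.3,0,0,0,2.5],[0,5,-0.4,0,0,0,2.5],[0,5,-0.4,0,0,0,2.5],[0,5,-0.4,0,0,0,2.5],[0,5,-0.4,0,0,0,2.5],[0,4,-0.3,0,0,0,2.5],[0,2,0,0,0,0,2.5]]

```text
time: 24.05
tool_pos: [0.4728, -0.0306, 0.1668]
ee_rot: [0.713, -0.029, 0.701, 0.022]
ft_force: [-0.2, 0.1, -0.6]
finger_gap: 0.0271
```

Run:
```python
from go import goto
goto([.4892,-.0186,.079],4.4)
```

```text
t 24.05 tcp [ 0.4728 -0.0306  0.1668] jawhead 4.18 tilt xdown [ 0.0175 -0.009  -0.9998] F [-0.2  0.1 -0.6] gap 0.0271 j [-0.3  -0.15  2.04 -0.    1.23 -0.37]
 turn(tool,deg) [-0.22  0.96  0.59]  shift cm in current axes [8.8  1.17 1.57]  in final axes [8.78 1.07 1.73]
```

>>> send_rows:
  plan:
    - [[1,0.5,0.8,-0.2,0.9,0.6,2.5],[2,0.3,0.6,0,0,0,2.5],[2,0.1,0.2,0,0,0,2.5],[2,0,0,0,0,0,2.5],[1,0,0,0,0,0,2.5],[0,0,0,0,0,0,2.5],[0,0,0,0,0,0,2.5]]

```text
time: 24.92
tool_pos: [0.4931, -0.019, 0.095]
ee_rot: [0.712, -0.03, 0.701, 0.027]
ft_force: [-1.1, 0.6, -0.7]
finger_gap: 0.0274
```

Run:
```python
from h import *
from go import goto
goto([.4892,-.0186,.079],4.4)
d=snap("wrist","w10",crop=(60,290,150,350),scale=3)
im=d['img'][60:290,150:350]; hsv=cv2.cvtColor(im,cv2.COLOR_BGR2HSV)
m=cv2.inRange(hsv,(5,200,120),(20,255,255)); m[:140]=0
print(cv2.boundingRect(m), [cv2.minEnclosingCircle(c) for c in cv2.findContours(m,0,2)[0] if cv2.contourArea(c)>50])
```

```text
t 24.93 tcp [ 0.4931 -0.019   0.095 ] jawhead 4.63 tilt xdown [ 0.0152 -0.0034 -0.9999] F [-1.1  0.6 -0.7] gap 0.0274 j [-0.27 -0.    2.04  0.    1.08 -0.35]
 turn(tool,deg) [0.23 0.85 0.26]  shift cm in current axes [ 1.6   0.08 -0.4 ]  in final axes [ 1.6   0.07 -0.38]
(84, 148, 48, 51) [((107.05390930175781, 173.3127899169922), 25.312931060791016)]
```

View pics/w10.png

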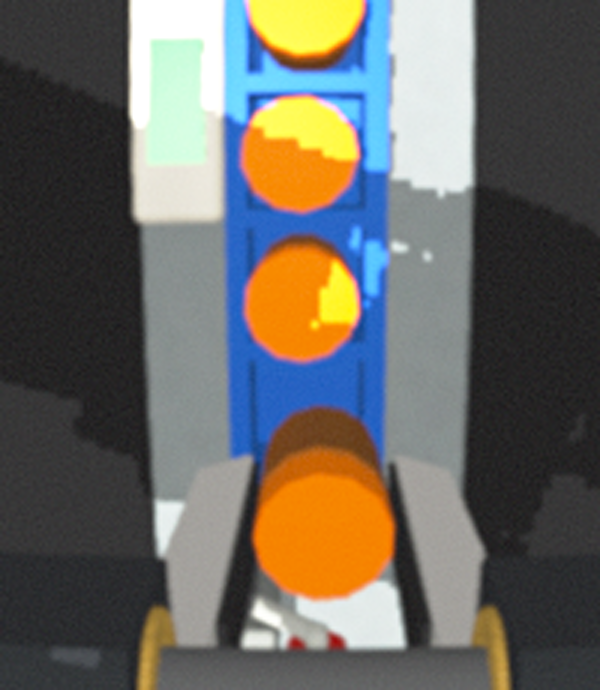

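>>> send_rows:
  plan:
    - [[0.5,0.05,-0.35,0.2,0.8,0.25,2.5],[0.8,0,0,0,0,0,2.5],[0,0,0,0,0,0,2.5],[0,0,0,0,0,0,2.5]]

```text
time: 25.48
tool_pos: [0.49, -0.019, 0.082]
ee_rot: [0.707, -0.027, 0.706, 0.027]
ft_force: [1.3, 0.7, -0.5]
finger_gap: 0.0273
```

Run:
```python
from go import goto
goto([.4893,-.0186,.075],4.4)
```

```text
t 25.48 tcp [ 0.49  -0.019  0.082] jawhead 4.41 tilt xdown [ 1.5e-03 -4.0e-04 -1.0e+00] F [ 1.3  0.7 -0.5] gap 0.0273 j [-0.27  0.02  2.05  0.    1.07 -0.35]
 turn(tool,deg) [0.01 0.08 0.03]  shift cm in current axes [ 0.7   0.05 -0.06]  in final axes [ 0.7   0.05 -0.06]
```

>>> send_rows:
  plan:
    - [[0.5,0.04,-0.05,0,0.1,0,2.5],[0.5,0,0,0,0,0,2.5],[0.5,0,0,0,0,0,2.5],[0.5,0,0,0,0,0,2.5],[0,0,0,0,0,0,2.5]]

```text
time: 26.1
tool_pos: [0.4899, -0.018, 0.0613]
ee_rot: [0.707, -0.027, 0.706, 0.027]
ft_force: [-0.6, -0.0, -1.0]
finger_gap: 0.0274
```

Run:
```python
from go import goto
goto([.4893,-.0186,.0435],4.4)
```

```text
t 26.1 tcp [ 0.4899 -0.018   0.0613] jawhead 4.39 tilt xdown [ 5.e-04  8.e-04 -1.e+00] F [-0.6 -0.  -1. ] gap 0.0274 j [-0.27  0.06  2.06  0.    1.03 -0.35]
 turn(tool,deg) [-0.01  0.03 -0.05]  shift cm in current axes [ 1.78 -0.05 -0.07]  in final axes [ 1.78 -0.05 -0.07]
```

>>> send_rows:
  plan:
    - [[0.5,-0.03,-0.05,0,0,0,2.5],[0.5,0,0,0,0,0,2.5],[0.5,0,0,0,0,0,2.5],[0.25,0,0,0,0,0,2.5],[0,0,0,0,0,0,2.5]]

```text
time: 26.72
tool_pos: [0.4893, -0.018, 0.0436]
ee_rot: [0.706, -0.026, 0.707, 0.028]
ft_force: [0.0, 2.0, 0.5]
finger_gap: 0.0272
```

>>> send_rows:
  plan:
    - [[0,0,0,0,0,0,6],[0,0,0,0,0,0,6],[0,0,0,0,0,0,6],[0,0,0,0,0,0,6],[-3,0,0,0,0,0,6],[-4,0,0,0,0,0,6],[-4,2,0,0,0,0,6],[-2,4,0,0,0,0,6],[0,3,0,0,0,0,6],[0,0,0,0,0,0,6]]

```text
time: 27.98
tool_pos: [0.4824, 0.0727, 0.1776]
ee_rot: [0.706, -0.026, 0.707, 0.027]
ft_force: [0.6, 0.0, 0.1]
finger_gap: 0.06
```

Run:
```python
from h import *
from go import goto
goto([.493,.315,.2],4.4)
d=snap("wrist","w11",scale=1.5)
d=snap("scene","s11",crop=(120,250,180,350),scale=4)
```

```text
t 27.98 tcp [0.4824 0.0727 0.1776] jawhead 4.32 tilt xdown [-5.e-04  4.e-04 -1.e+00] F [0.6 0.  0.1] gap 0.06 j [-0.08 -0.12  1.99  0.    1.27 -0.16]
 turn(tool,deg) [-0.08 -0.03 -0.02]  shift cm in current axes [-2.24 24.09  2.88]  in final axes [-2.24 24.08  2.91]
```

View pics/w11.png

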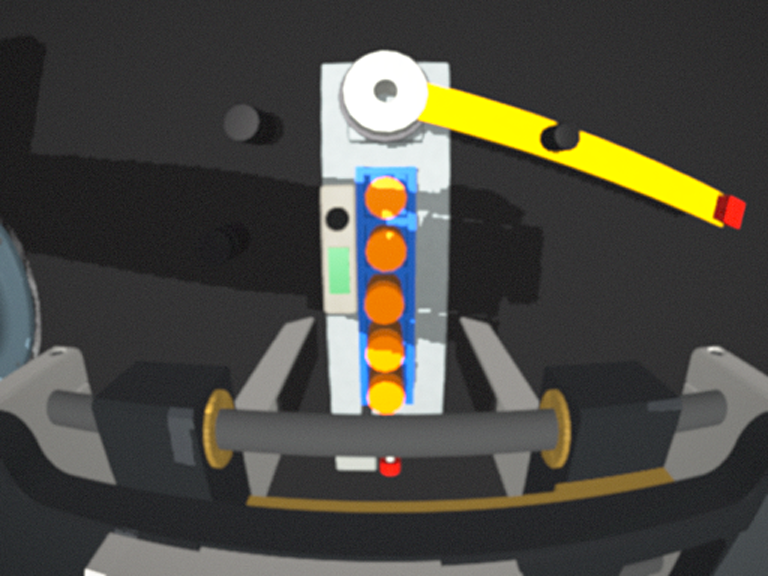

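View pics/s11.png

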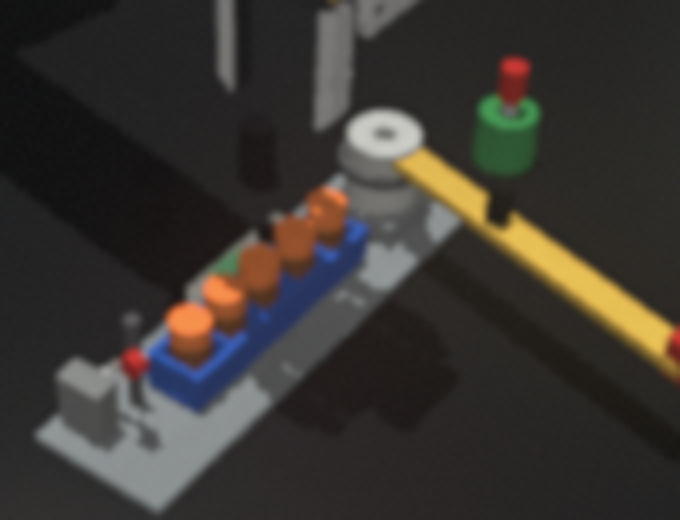

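>>> send_rows:
  plan:
    - [[-0.5,4,0.4,0,0,0,6],[-0.5,5,0.5,0,0,0,6],[0,5,0.5,0,0,0,6],[0,5,0.5,0,0,0,6],[0,3,0.4,0,0,0,6],[0,1,0.2,0,0,0,6],[0,0,0,0,0,0,4.5],[0,0,0,0,0,0,4.5]]

```text
time: 29.08
tool_pos: [0.4949, 0.2988, 0.1833]
ee_rot: [0.705, -0.022, 0.709, 0.019]
ft_force: [-0.2, 0.4, 0.2]
finger_gap: 0.046
```

Run:
```python
from h import *
from go import goto
goto([.493,.315,.2],4.4)
d=snap("wrist","w12",scale=1.5)
crop("w12",(100,280,160,360),4,"w12c")
```

```text
t 29.07 tcp [0.4949 0.2988 0.1833] jawhead 3.36 tilt xdown [-0.0061 -0.0046 -1.    ] F [-0.2  0.4  0.2] gap 0.046 j [ 0.35  0.1   1.76 -0.    1.29  0.29]
 turn(tool,deg) [-1.04 -0.36  0.24]  shift cm in current axes [-1.67  1.62 -0.1 ]  in final axes [-1.67  1.63 -0.06]
```

View pics/w12.png

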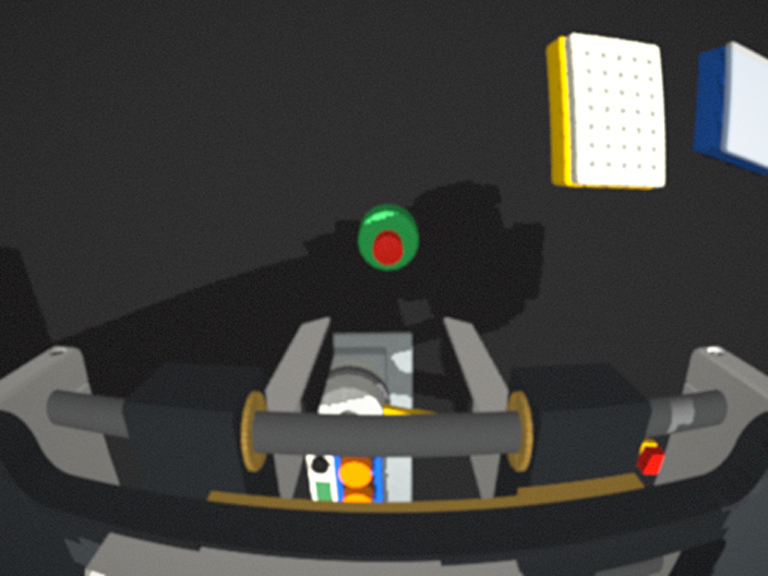

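View pics/w12c.png

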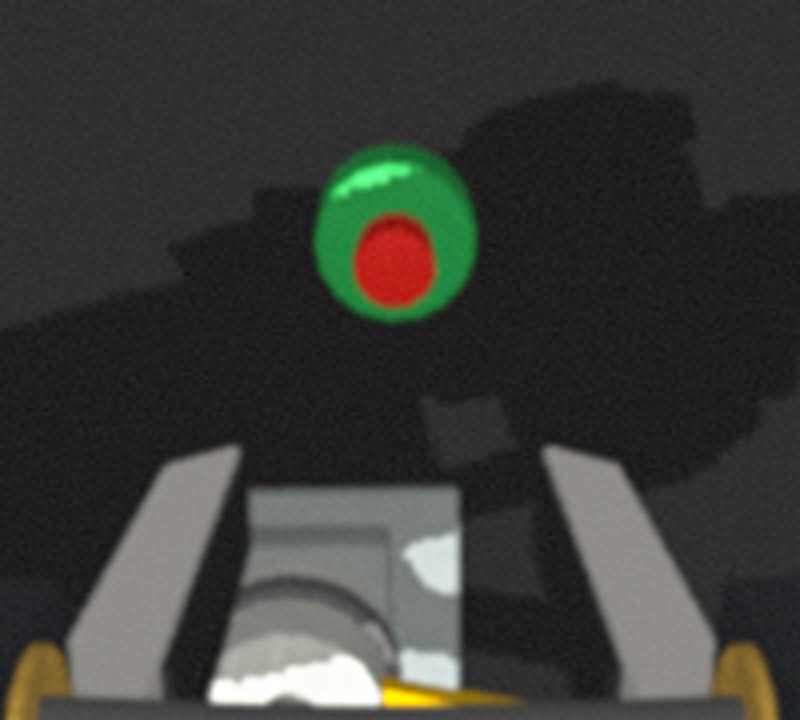

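Run:
```python
from h import *
d=load("w12"); f=lambda u,v:((u+.5)/4-.5+160,(v+.5)/4-.5+100)
for t,p,z in [("head",(395,267),.084),("stand",(396,241),.044)]: print(t,wf(d,*f(*p),z).round(4))
```

```text
head [0.4946 0.3197 0.084 ]
stand [0.4948 0.3197 0.044 ]
```

>>> send_rows:
  plan:
    - [[0,1.8,-0.05,-1,-0.3,0.2,4.5],[1,0.2,0,0,0,0,4.5],[2,0,0,0,0,0,4.5],[1,0,0,0,0,0,4.5],[0,0,0,0,0,0,4.5],[0,0,0,0,0,0,4.5],[0,0,0,0,0,0,4.5]]

```text
time: 30.0
tool_pos: [0.4927, 0.3183, 0.1397]
ee_rot: [0.706, -0.027, 0.707, 0.026]
ft_force: [0.4, -0.0, 0.2]
finger_gap: 0.0451
```

Run:
```python
from h import *
from go import goto
goto([.4947,.319,.057],4.4)
d=snap("wrist","w13",crop=(100,280,160,360),scale=4)
crop("top0",(190,225,140,185),16,"t_pin")
snap("scene","s13",crop=(90,190,260,360),scale=6)
```

```text
t 30.0 tcp [0.4927 0.3183 0.1397] jawhead 4.31 tilt xdown [-0.0021 -0.0013 -1.    ] F [ 0.4 -0.   0.2] gap 0.0451 j [ 0.38  0.17  1.77 -0.    1.2   0.31]
 turn(tool,deg) [-0.09 -0.12  0.06]  shift cm in current axes [8.27 0.06 0.22]  in final axes [8.27 0.05 0.2 ]
```

View pics/w13.png

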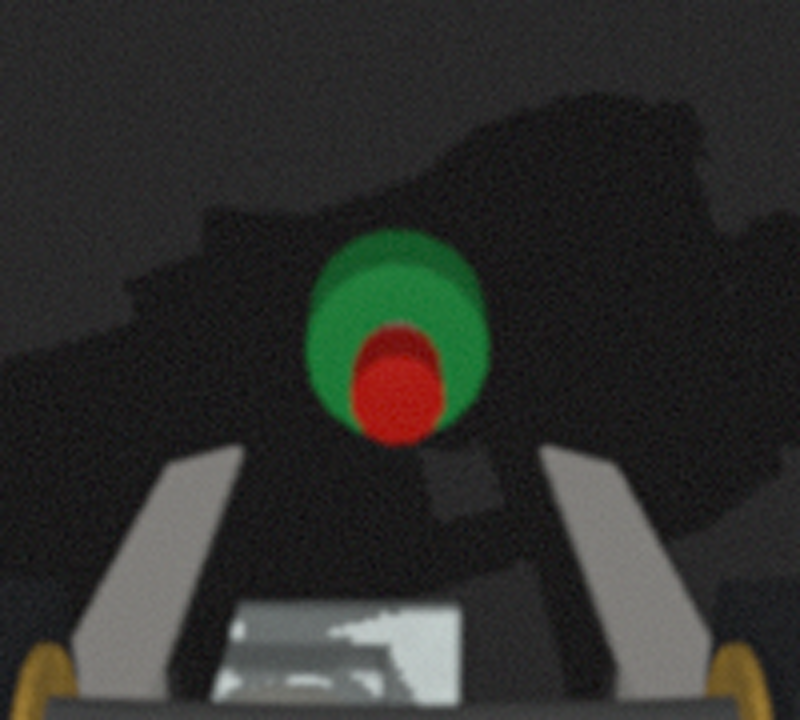

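View pics/t_pin.png

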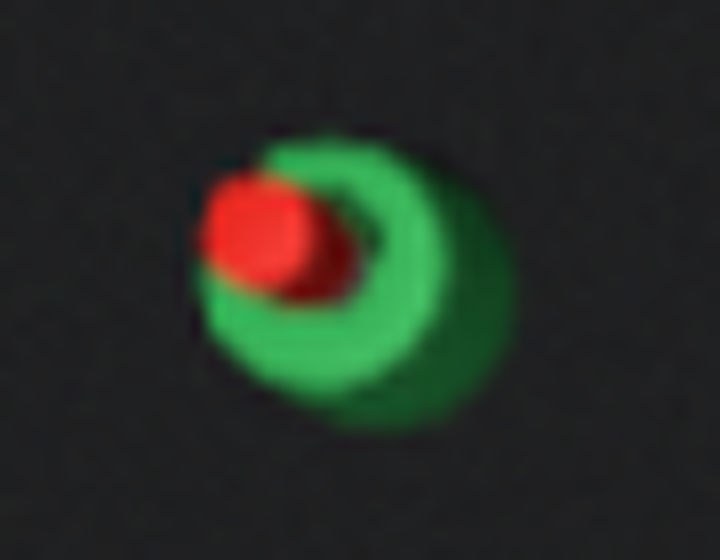

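View pics/s13.png

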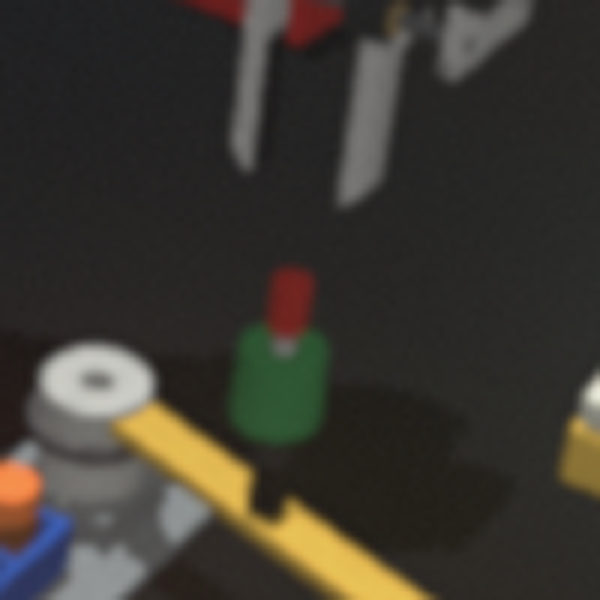

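Run:
```python
from h import *
d=load("w13"); f=lambda u,v:((u+.5)/4-.5+160,(v+.5)/4-.5+100)
for t,p,z in [("head top",(398,400),.084),("stand",(398,350),.044)]: print(t,wf(d,*f(*p),z).round(4))
d=load("top0"); f=lambda u,v:((u+.5)/16-.5+140,(v+.5)/16-.5+190)
for t,p,z in [("head top",(258,236),.084),("stand",(322,266),.044)]: print(t,w(d,*f(*p),z).round(4))
```

```text
head top [0.4945 0.3196 0.084 ]
stand [0.4946 0.3203 0.044 ]
head top [0.4938 0.3178 0.084 ]
stand [0.4944 0.3183 0.044 ]
```

>>> send_rows:
  plan:
    - [[2,0.06,0.15,0,-0.1,0.05,4.5],[2,0,0,0,0,0,4.5],[2,0,0,0,0,0,4.5],[0.8,0,0,0,0,0,4.5],[0.4,0,0,0,0,0,4.5],[0,0,0,0,0,0,4.5],[0,0,0,0,0,0,4.5]]

```text
time: 30.98
tool_pos: [0.4963, 0.32, 0.0677]
ee_rot: [0.708, -0.026, 0.705, 0.027]
ft_force: [0.1, -0.2, 1.2]
finger_gap: 0.0451
```

Run:
```python
from go import goto
goto([.4942,.319,.057],4.4)
```

```text
t 30.98 tcp [0.4963 0.32   0.0677] jawhead 4.31 tilt xdown [ 0.0049  0.0019 -1.    ] F [ 0.1 -0.2  1.2] gap 0.0451 j [ 0.38  0.27  1.8  -0.    1.07  0.31]
 turn(tool,deg) [-0.09  0.29 -0.09]  shift cm in current axes [ 1.06 -0.08 -0.23]  in final axes [ 1.07 -0.08 -0.22]
```

>>> send_rows:
  plan:
    - [[0.4,-0.06,-0.2,-0.1,0.3,-0.1,4.5],[0.4,0,0,0,0,0,4.5],[0.2,0,0,0,0,0,4.5],[0,0,0,0,0,0,4.5],[0,0,0,0,0,0,4.5]]

```text
time: 31.6
tool_pos: [0.4949, 0.3194, 0.0579]
ee_rot: [0.707, -0.027, 0.706, 0.027]
ft_force: [-0.4, -0.2, -0.7]
finger_gap: 0.0451
```

Run:
```python
from h import *
from go import goto
goto([.4942,.319,.057],4.4)
snap("wrist","w14",crop=(100,280,160,360),scale=4)
```

```text
t 31.6 tcp [0.4949 0.3194 0.0579] jawhead 4.42 tilt xdown [ 1.1e-03  3.0e-04 -1.0e+00] F [-0.4 -0.2 -0.7] gap 0.0451 j [ 0.38  0.28  1.81 -0.    1.05  0.3 ]
 turn(tool,deg) [ 0.02  0.06 -0.01]  shift cm in current axes [ 0.09 -0.04 -0.07]  in final axes [ 0.09 -0.04 -0.07]
```

View pics/w14.png

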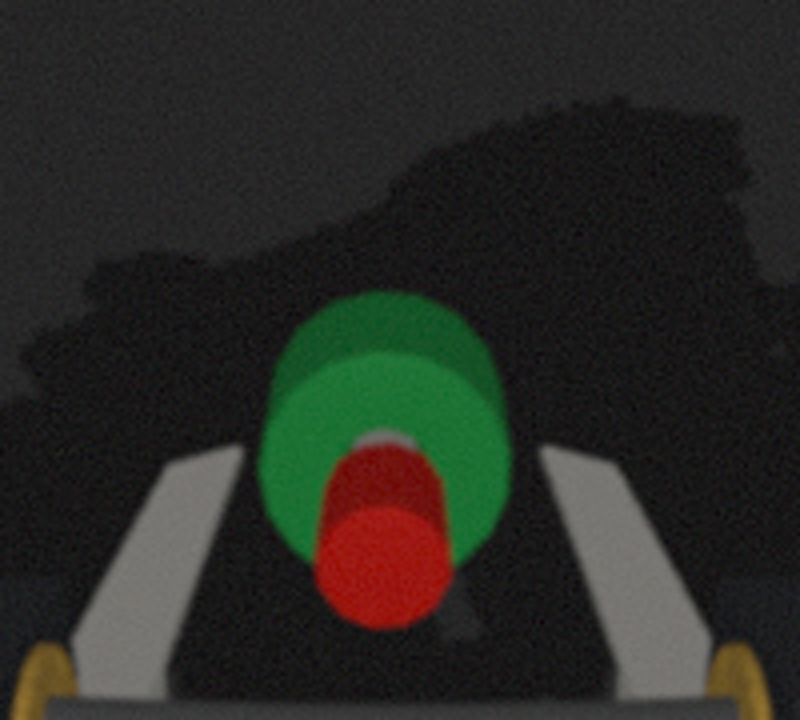

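Run:
```python
from h import *
d=load("w14"); f=lambda u,v:((u+.5)/4-.5+160,(v+.5)/4-.5+100)
for t,p,z in [("head top",(383,568),.084),("stand",(385,472),.044)]: print(t,wf(d,*f(*p),z).round(4))
```

```text
head top [0.4943 0.3199 0.084 ]
stand [0.4944 0.3199 0.044 ]
```

>>> send_rows:
  plan:
    - [[0,-0.03,-0.09,0,0,0,4.5],[0,0,0,0,0,0,4.5],[0,0,0,0,0,0,1.5],[0,0,0,0,0,0,1.5],[0,0,0,0,0,0,1.5],[0,0,0,0,0,0,1.5],[0,0,0,0,0,0,1.5],[0,0,0,0,0,0,1.5]]

```text
time: 32.65
tool_pos: [0.4941, 0.3191, 0.0582]
ee_rot: [0.707, -0.027, 0.706, 0.027]
ft_force: [0.1, 0.2, -0.7]
finger_gap: 0.0192
```

Run:
```python
from go import goto
goto([.4942,.319,.057],4.4)
```

```text
t 32.65 tcp [0.4941 0.3191 0.0582] jawhead 4.42 tilt xdown [ 1.4e-03  4.0e-04 -1.0e+00] F [ 0.1  0.2 -0.7] gap 0.0192 j [ 0.38  0.28  1.81 -0.    1.05  0.3 ]
 turn(tool,deg) [ 0.02  0.08 -0.02]  shift cm in current axes [ 0.12 -0.01  0.01]  in final axes [ 0.12 -0.01  0.01]
```

>>> send_rows:
  plan:
    - [[-1,0,0,0,0,0,1.5],[-2.5,0,0,0,0,0,1.5],[-3,0,0,0,0,0,1.5],[-2.5,0,0,0,0,0,1.5],[-1,-1,0,0,0,0,1.5],[0,-3,0,0,0,0,1.5],[0,-3,0,0,0,0,1.5],[0,0,0,0,0,0,1.5],[0,0,0,0,0,0,1.5]]

```text
time: 33.78
tool_pos: [0.4989, 0.246, 0.1626]
ee_rot: [0.707, -0.027, 0.706, 0.027]
ft_force: [0.7, -0.4, 0.0]
finger_gap: 0.0193
```

Run:
```python
from h import *
from go import goto
goto([.4732,.1932,.145],4.4)
snap("wrist","w15",scale=1.5)
snap("scene","s15",crop=(60,190,230,360),scale=6)
```

```text
t 33.77 tcp [0.4989 0.246  0.1626] jawhead 4.42 tilt xdown [ 1.3e-03  2.0e-04 -1.0e+00] F [ 0.7 -0.4  0. ] gap 0.0193 j [ 0.25  0.07  1.84 -0.    1.23  0.18]
 turn(tool,deg) [ 0.02  0.08 -0.  ]  shift cm in current axes [ 1.76 -5.07 -2.97]  in final axes [ 1.76 -5.07 -2.96]
```

View pics/w15.png

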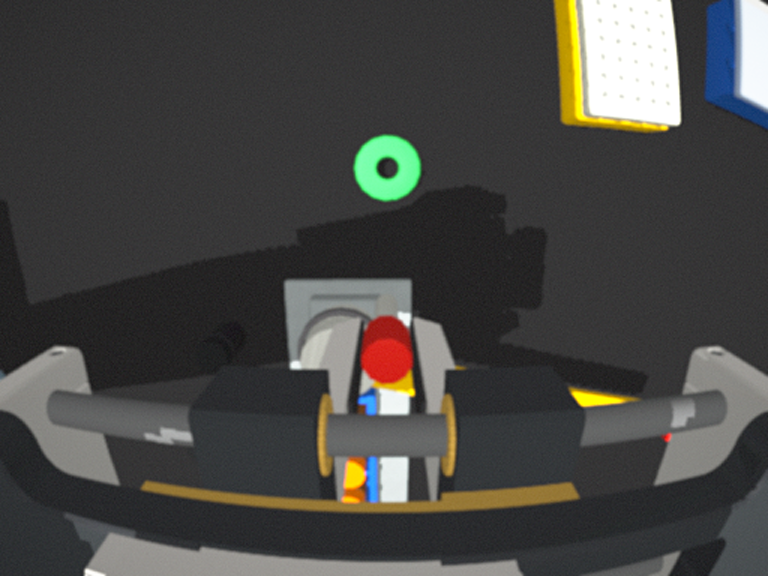

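View pics/s15.png

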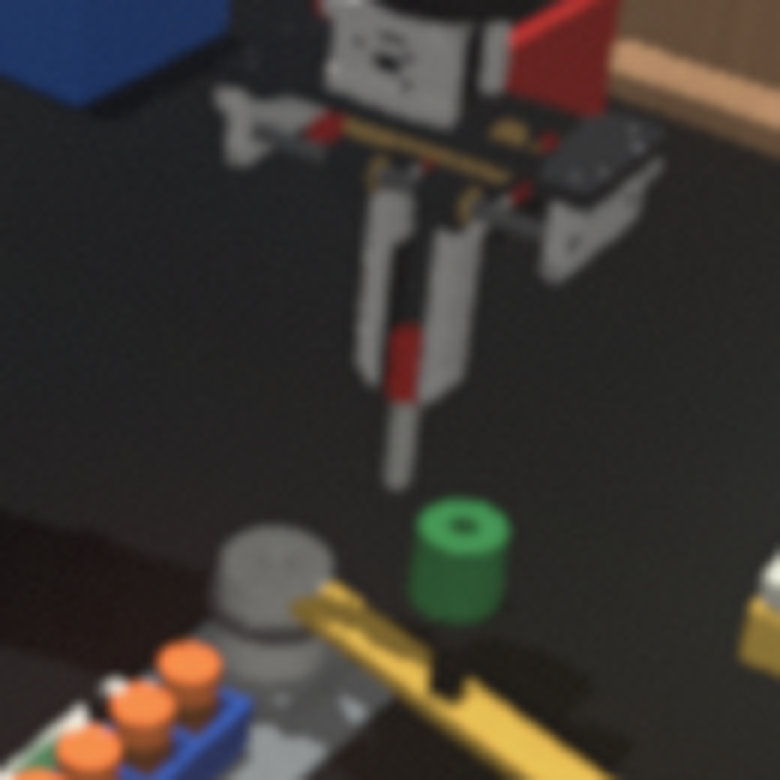

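Run:
```python
from h import *
crop("w11",(20,100,210,310),8,"w11c")
d=load("w15"); g=lambda u,v:((u+.5)/1.5-.5,(v+.5)/1.5-.5)
print("head",wf(d,*g(387,357),.1884).round(4),"stand bore",wf(d,*g(387.5,168),.044).round(4))
```

```text
head [0.4994 0.2488 0.1884] stand bore [0.4947 0.3187 0.044 ]
```

View pics/w11c.png

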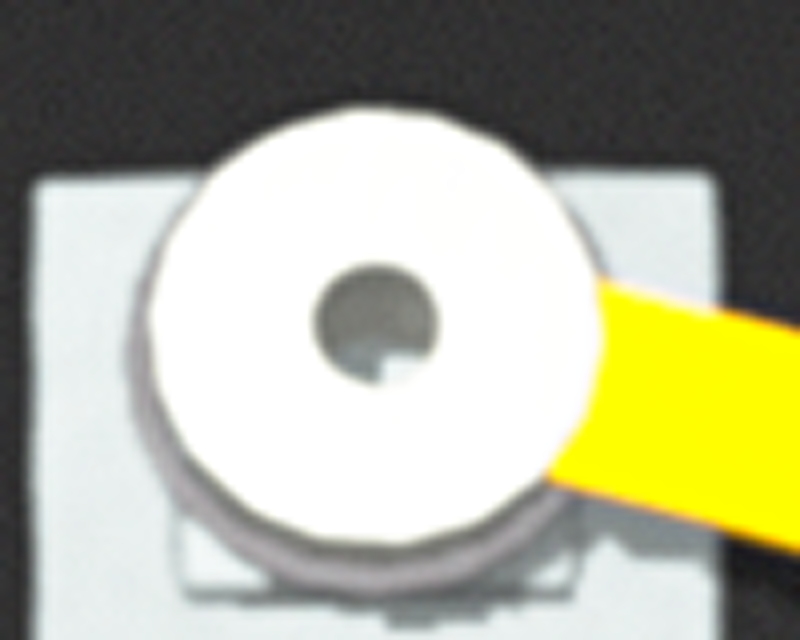

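Run:
```python
from h import *
d=load("w11"); f=lambda u,v:((u+.5)/8-.5+210,(v+.5)/8-.5+20)
for t,p,z in [("bore",(377,324),.082),("disc",(377,326),.082),("plate corner L",(33,178),.008),("R",(718,170),.008)]: print(t,wf(d,*f(*p),z).round(4))
g=lambda u,v:((u+.5)/1.5-.5,(v+.5)/1.5-.5)
for i,v in enumerate([197.5,250,302,350.5,395]): print(i,wf(d,*g([386,386,384,385,386][i],v),.064).round(4))
```

```text
bore [0.4731 0.1931 0.082 ]
disc [0.4731 0.1929 0.082 ]
plate corner L [0.42   0.2268 0.008 ]
R [0.5195 0.2356 0.008 ]
0 [0.4787 0.126  0.064 ]
1 [0.4813 0.0913 0.064 ]
2 [0.4827 0.0554 0.064 ]
3 [0.4861 0.0198 0.064 ]
4 [ 0.4895 -0.0159  0.064 ]
```

Run:
```python
from h import *
crop("w15",(190,280,210,310),8,"w15c")
```

```text
(no output)
```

View pics/w15c.png

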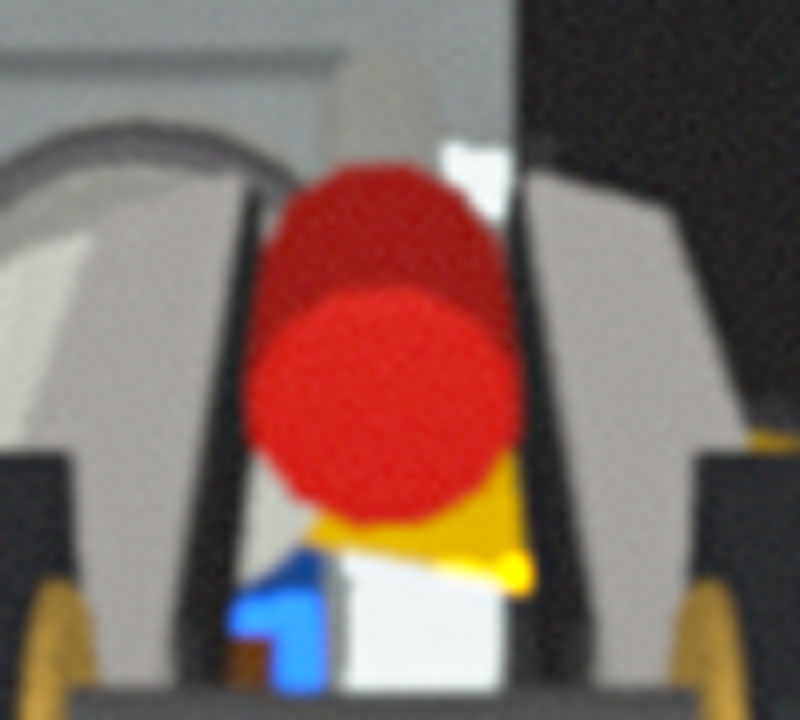

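Run:
```python
from h import *
d=load("w15"); f=lambda u,v:((u+.5)/8-.5+210,(v+.5)/8-.5+190)
z=.1626-.0042
for t,p,zz in [("head ctr",(384,405),z+.03),("head front edge",(384,524),z+.03),("head under far edge",(384,160),z),("shank tip far edge",(380,52),z-.05+.004),("finger corner L",(245,175),.1626),("finger R",(530,170),.1626)]: print(t,wf(d,*f(*p),zz).round(4))
print(get_state()['tool_pos'])
```

```text
head ctr [0.4994 0.2473 0.1884]
head front edge [0.5001 0.238  0.1884]
head under far edge [0.4988 0.2555 0.1584]
shank tip far edge [0.4988 0.2518 0.1124]
finger corner L [0.4878 0.2548 0.1626]
finger R [0.5102 0.2569 0.1626]
[0.49882445 0.24640735 0.16261483]
```

>>> send_rows:
  plan:
    - [[0,-2,-1.2,0,0,0,1.5],[0,-2,-1.2,0,0,0,1.5],[0.5,-0.9,-0.4,0,0,0,1.5],[0.4,0,0,0,0,0,1.5],[0,0,0,0,0,0,1.5],[0,0,0,0,0,0,1.5]]

```text
time: 34.62
tool_pos: [0.4743, 0.1977, 0.1523]
ee_rot: [0.707, -0.029, 0.706, 0.03]
ft_force: [0.5, -0.9, -0.6]
finger_gap: 0.0193
```

Run:
```python
from h import *
from go import goto
goto([.4731,.1932,.142],4.4)
```

```text
t 34.62 tcp [0.4743 0.1977 0.1523] jawhead 4.77 tilt xdown [ 7.e-04  1.e-03 -1.e+00] F [ 0.5 -0.9 -0.6] gap 0.0193 j [ 0.17 -0.02  1.95  0.    1.21  0.09]
 turn(tool,deg) [ 0.37  0.04 -0.05]  shift cm in current axes [ 1.03 -0.44 -0.15]  in final axes [ 1.03 -0.44 -0.15]
```

>>> send_rows:
  plan:
    - [[0.4,-0.4,-0.13,0.3,0,0,1.5],[0.4,-0.02,0,0,0,0,1.5],[0.2,0,0,0,0,0,1.5],[0,0,0,0,0,0,1.5]]

```text
time: 35.12
tool_pos: [0.4735, 0.1936, 0.1415]
ee_rot: [0.707, -0.027, 0.706, 0.028]
ft_force: [-1.0, 0.3, -0.6]
finger_gap: 0.0194
```

Run:
```python
from h import *
from go import goto
goto([.4731,.1932,.142],4.4)
snap("scene","s16",crop=(80,190,230,360),scale=6)
snap("wrist","w16",crop=(150,270,210,310),scale=6)
```

```text
t 35.12 tcp [0.4735 0.1936 0.1415] jawhead 4.48 tilt xdown [ 6.e-04  1.e-03 -1.e+00] F [-1.   0.3 -0.6] gap 0.0194 j [ 0.17 -0.01  1.96  0.    1.19  0.09]
 turn(tool,deg) [ 0.08  0.04 -0.05]  shift cm in current axes [-0.05 -0.04 -0.04]  in final axes [-0.05 -0.04 -0.04]
```

View pics/s16.png

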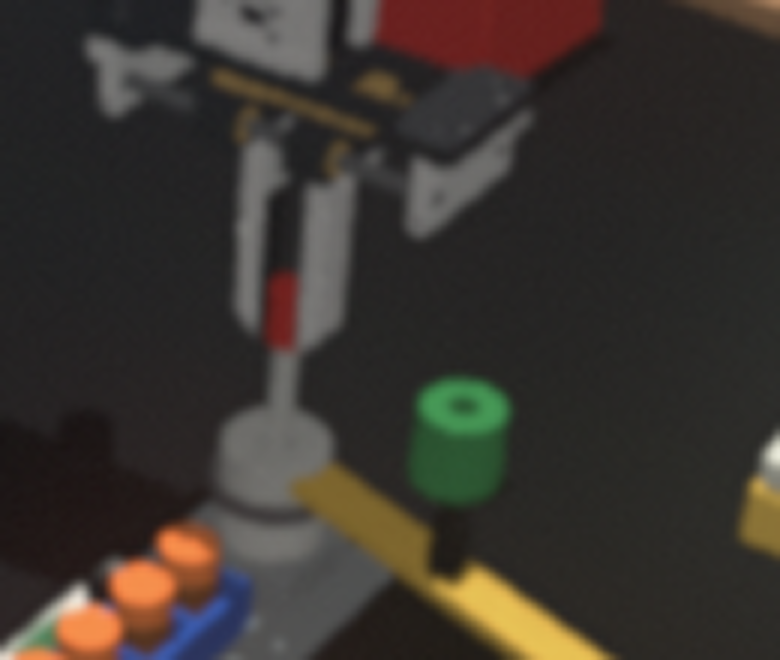

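View pics/w16.png

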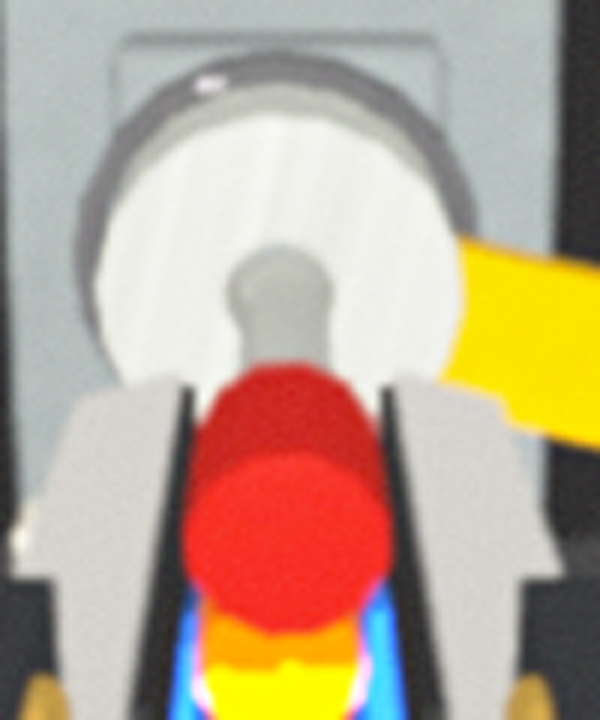

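Run:
```python
from h import *
d=load("w16"); f=lambda u,v:((u+.5)/6-.5+210,(v+.5)/6-.5+150)
z=.1415-.0042
for t,p,zz in [("bore",(280.5,297),.082),("bore far edge",(280.5,245),.082),("disc far edge",(280,116),.082),("head ctr",(288,543),z+.03),("head under far",(288,361),z),("shank L",(243,350),.115),("shank R",(328,350),.115)]: print(t,wf(d,*f(*p),zz).round(4))
v=d['img'][150:270,210:310]; 
g=cv2.resize(cv2.convertScaleAbs(v[30:70,25:75],alpha=1.0),None,fx=14,fy=14,interpolation=cv2.INTER_CUBIC)
g=np.clip((g.astype(float)-100)*2.2,0,255).astype(np.uint8); cv2.imwrite("pics/w16b.png",g)
```

```text
bore [0.4732 0.1942 0.082 ]
bore far edge [0.4727 0.2016 0.082 ]
disc far edge [0.4712 0.2196 0.082 ]
head ctr [0.4741 0.1949 0.1673]
head under far [0.4735 0.203  0.1373]
shank L [0.4686 0.1967 0.115 ]
shank R [0.4788 0.1975 0.115 ]
```

View pics/w16b.png

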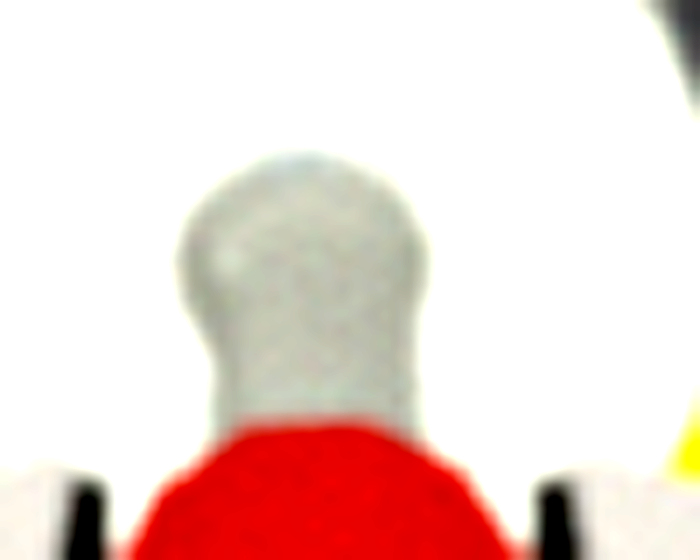

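>>> send_rows:
  plan:
    - [[0.2,0.02,-0.06,0,0,0,1.5],[0.3,0,0,0,0,0,1.5],[0.3,0,0,0,0,0,1.5],[0.3,0,0,0,0,0,1.5],[0,0,0,0,0,0,1.5]]

```text
time: 35.85
tool_pos: [0.473, 0.1939, 0.1301]
ee_rot: [0.707, -0.027, 0.706, 0.028]
ft_force: [0.4, -0.3, -0.6]
finger_gap: 0.0194
```

Run:
```python
from h import *
from go import goto
goto([.4731,.1932,.0862],4.4)
```

```text
t 35.85 tcp [0.473  0.1939 0.1301] jawhead 4.49 tilt xdown [ 0.0012  0.0011 -1.    ] F [ 0.4 -0.3 -0.6] gap 0.0194 j [0.17 0.   1.97 0.   1.17 0.09]
 turn(tool,deg) [ 0.09  0.07 -0.06]  shift cm in current axes [ 4.39 -0.07 -0.  ]  in final axes [ 4.39 -0.07  0.01]
```

>>> send_rows:
  plan:
    - [[0.4,0,0,0,0,0,1.5],[0.4,0,0,0,0,0,1.5],[0.4,0,0,0,0,0,1.5],[0.4,0,0,0,0,0,1.5],[0.4,0,0,0,0,0,1.5],[0.3,0,0,0,0,0,1.5],[0,0,0,0,0,0,1.5]]

```text
time: 36.72
tool_pos: [0.4729, 0.1939, 0.1053]
ee_rot: [0.707, -0.027, 0.706, 0.028]
ft_force: [0.6, 0.8, -0.5]
finger_gap: 0.0193
```

Run:
```python
from h import *
from go import goto
goto([.4731,.1932,.0862],4.4)
snap("wrist","w17",crop=(150,270,210,310),scale=6)
```

```text
t 36.73 tcp [0.4729 0.1939 0.1053] jawhead 4.48 tilt xdown [ 8.e-04  1.e-03 -1.e+00] F [ 0.6  0.8 -0.5] gap 0.0193 j [0.17 0.04 1.99 0.   1.12 0.09]
 turn(tool,deg) [ 0.08  0.05 -0.05]  shift cm in current axes [ 1.91 -0.07  0.01]  in final axes [ 1.91 -0.07  0.02]
```

View pics/w17.png

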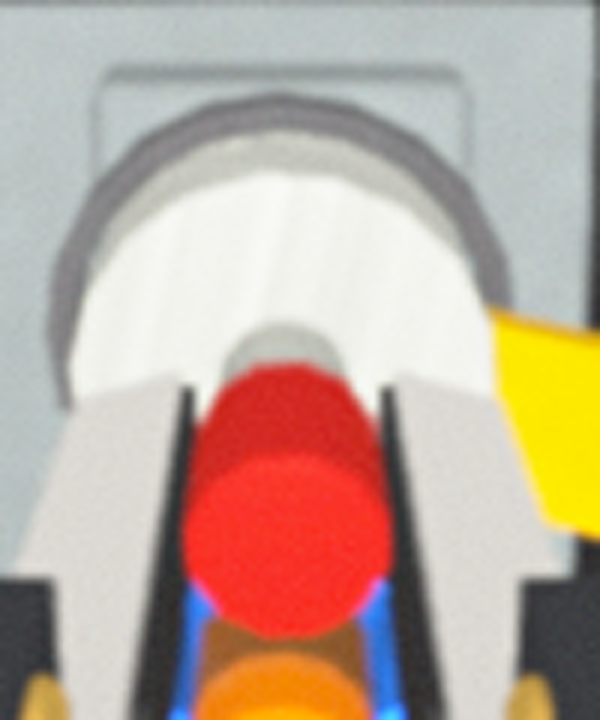

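>>> send_rows:
  plan:
    - [[0.4,0,0,0,0,0,1.5],[0.4,0,0,0,0,0,1.5],[0.4,0,0,0,0,0,1.5],[0.4,0,0,0,0,0,1.5],[0.2,0,0,0,0,0,1.5],[0.2,0,0,0,0,0,1.5],[0,0,0,0,0,0,1.5]]

```text
time: 37.65
tool_pos: [0.4736, 0.1941, 0.0859]
ee_rot: [0.707, -0.027, 0.706, 0.028]
ft_force: [-1.0, -0.0, 0.7]
finger_gap: 0.0192
```

Run:
```python
from h import *
from go import goto
goto([.4731,.1932,.0862],4.4)
```

```text
t 37.65 tcp [0.4736 0.1941 0.0859] jawhead 4.5 tilt xdown [ 0.0013  0.0012 -1.    ] F [-1.  -0.   0.7] gap 0.0192 j [0.17 0.07 1.99 0.   1.08 0.09]
 turn(tool,deg) [ 0.1   0.08 -0.06]  shift cm in current axes [-0.03 -0.09 -0.06]  in final axes [-0.03 -0.09 -0.06]
```

Home height is reached with little force. A small extra push confirms it before I release.

>>> send_rows:
  plan:
    - [[0.15,0,0,0,0,0,1.5],[0.15,0,0,0,0,0,1.5],[0,0,0,0,0,0,1.5]]

```text
time: 38.02
tool_pos: [0.4739, 0.1943, 0.0859]
ee_rot: [0.707, -0.028, 0.707, 0.028]
ft_force: [-1.3, -0.8, 0.2]
finger_gap: 0.0195
```

>>> send_rows:
  plan:
    - [[0,0,0,0,0,0,4.5],[0,0,0,0,0,0,4.5],[0,0,0,0,0,0,4.5],[0,0,0,0,0,0,4.5],[-1,0,0,0,0,0,4.5],[-3,0,0,0,0,0,4.5],[-4,0,0,0,0,0,4.5],[-1,-1.5,0,0,0,0,4.5],[0,-1.5,0,0,0,0,4.5],[0,0,0,0,0,0,4.5]]

```text
time: 39.28
tool_pos: [0.4756, 0.1616, 0.1771]
ee_rot: [0.706, -0.028, 0.707, 0.028]
ft_force: [0.2, -0.3, -0.5]
finger_gap: 0.0448
```

Run:
```python
from h import *
from go import goto
goto([.583,.1725,.15],4.4)
snap("wrist","w18",scale=1.5)
snap("scene","s18",crop=(100,200,230,360),scale=6)
```

```text
t 39.27 tcp [0.4756 0.1616 0.1771] jawhead 4.49 tilt xdown [-1.2e-03  2.0e-04 -1.0e+00] F [ 0.2 -0.3 -0.5] gap 0.0448 j [ 0.1  -0.08  1.95  0.    1.27  0.02]
 turn(tool,deg) [ 0.09 -0.07 -0.02]  shift cm in current axes [ 2.7   0.24 10.79]  in final axes [ 2.71  0.26 10.79]
```

View pics/w18.png

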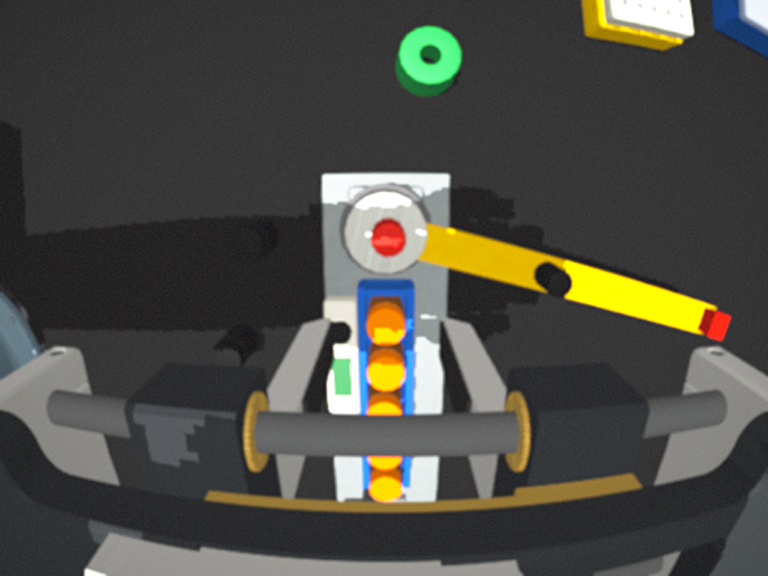

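View pics/s18.png

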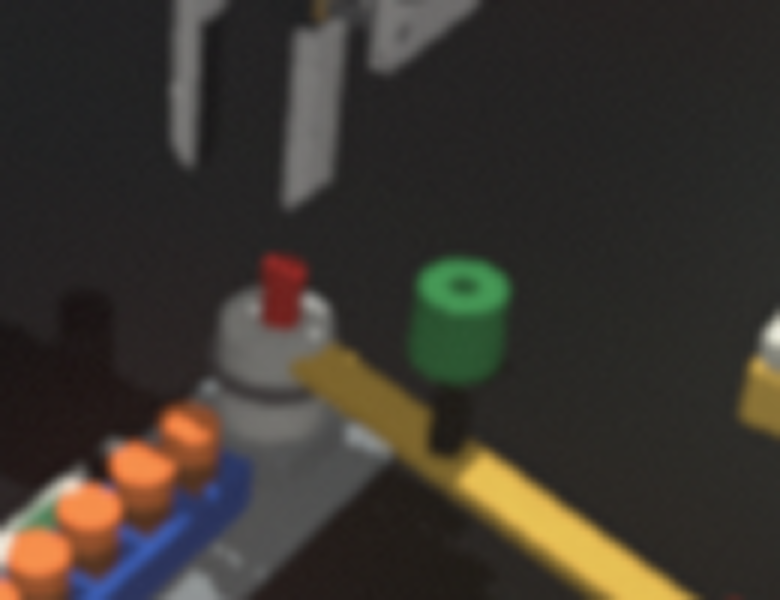

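```bash
python3 - <<'E'
from h import *
d=load("s18")
for u,v in [(276,143),(277,144),(278,145),(280,146)]: print(d['img'][v,u],w(d,u,v).round(4))
d=load("w18"); 
# wrist depth: z along optical axis, fisheye ray
def wd(u,v):
    x=u-d["cx"];y=v-d["cy"];r=np.hypot(x,y);th=r/d["fx"]
    ray=np.array([np.tan(th)*x/r,np.tan(th)*y/r,1]); T=d["world_from_camera"]
    return T[:3,:3]@(ray*d["z_map"][int(round(v)),int(round(u))])+T[:3,3]
g=lambda u,v:((u+.5)/1.5-.5,(v+.5)/1.5-.5)
for n,p in [("head",(389,243)),("head",(386,243)),("knuck",(360,240)),("knuckR",(415,240)),("knob",(555,285)),("knob2",(557,287)),("bar",(480,250)),("barfar",(690,310))]: print(n,wd(*g(*p)).round(4))
E
python3 - <<'E'
import sys; sys.path.insert(0,'.')
import os; os.chdir('.')
from h import *
crop("w18",(130,230,210,310+60),5,"w18c")
E
```

```text
[ 37  39 123] [0.4697 0.1956 0.1127]
[ 37  40 138] [0.4732 0.1958 0.111 ]
[ 37  40 137] [0.4796 0.1918 0.1129]
[ 33  35 103] [0.4845 0.1947 0.1104]
head [0.4752 0.1923 0.1097]
head [0.4735 0.1923 0.1109]
knuck [0.4576 0.1884 0.0816]
knuckR [0.4917 0.1909 0.0802]
knob [0.5776 0.1752 0.106 ]
knob2 [0.5798 0.1737 0.1045]
bar [0.5346 0.1875 0.076 ]
barfar [0.7162 0.1575 0.0746]
```

View pics/w18c.png

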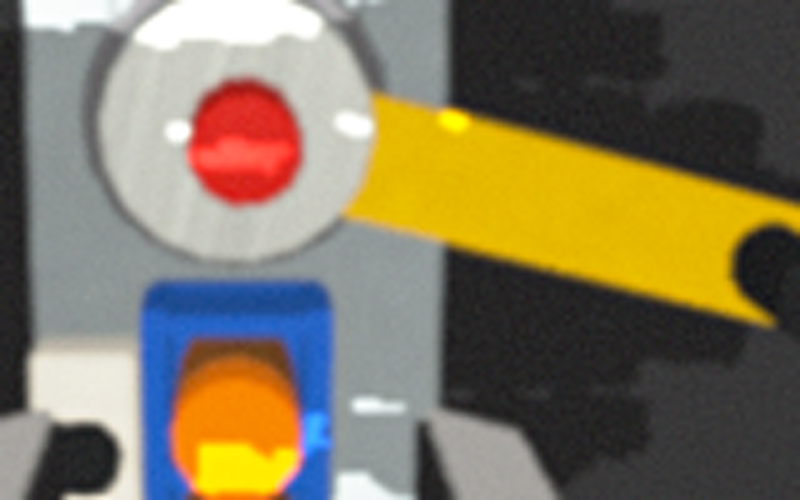

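Pin home: the head top reads about 111 mm by depth, against 112 mm expected. Bar yaw is still about 1.32 rad. Next I'll go above the knob, with the jaw turned tangential to the arc.

>>> send_rows:
  plan:
    - [[0,0,4,0,0,0,4.5],[0,0.1,4,0,0,0,4.5],[0,0.1,2.5,0,0,0,4.5],[0,0,0,-9.5,0,0,4.5],[0,0,0,-9.5,0,0,4.5],[0,0,0,-9.5,0,0,4.5],[0,0,0,-9.5,0,0,4.5],[0,0,0,-9.5,0,0,4.5],[0,0,0,-9.5,0,0,4.5],[0,0,0,-9.5,0,0,4.5]]

```text
time: 40.62
tool_pos: [0.5761, 0.1747, 0.1612]
ee_rot: [0.56, -0.417, 0.574, 0.428]
ft_force: [-0.1, -0.1, 0.1]
finger_gap: 0.0448
```

Run:
```python
from h import *
from go import goto
goto([.5816,.1745,.15],80)
```

```text
t 40.62 tcp [0.5761 0.1747 0.1612] jawhead 73.39 tilt xdown [-2.560e-02 -7.000e-04 -9.997e-01] F [-0.1 -0.1  0.1] gap 0.0448 j [ 0.11  0.19  1.7   0.    1.27 -1.18]
 turn(tool,deg) [-6.61 -0.38 -1.42]  shift cm in current axes [ 1.11 -0.56  0.15]  in final axes [ 1.12 -0.55  0.07]
```

>>> send_rows:
  plan:
    - [[0,-0.4,0.1,-6.5,-0.4,-1.4,4.5],[0,-0.1,0,0,0,0,4.5],[0,0,0,0,0,0,4.5],[0,0,0,0,0,0,4.5]]

```text
time: 41.12
tool_pos: [0.5793, 0.1749, 0.1571]
ee_rot: [0.54, -0.453, 0.544, 0.456]
ft_force: [0.6, -0.3, 0.1]
finger_gap: 0.045
```

Run:
```python
from h import *
from go import goto
goto([.5816,.1745,.15],80)
snap("wrist","w19",scale=1.5)
```

```text
t 41.12 tcp [0.5793 0.1749 0.1571] jawhead 79.96 tilt xdown [-6.7e-03  1.0e-04 -1.0e+00] F [ 0.6 -0.3  0.1] gap 0.045 j [ 0.11  0.19  1.71  0.    1.24 -1.29]
 turn(tool,deg) [-0.04 -0.06 -0.38]  shift cm in current axes [ 0.71 -0.24  0.  ]  in final axes [ 0.71 -0.23  0.  ]
```

View pics/w19.png

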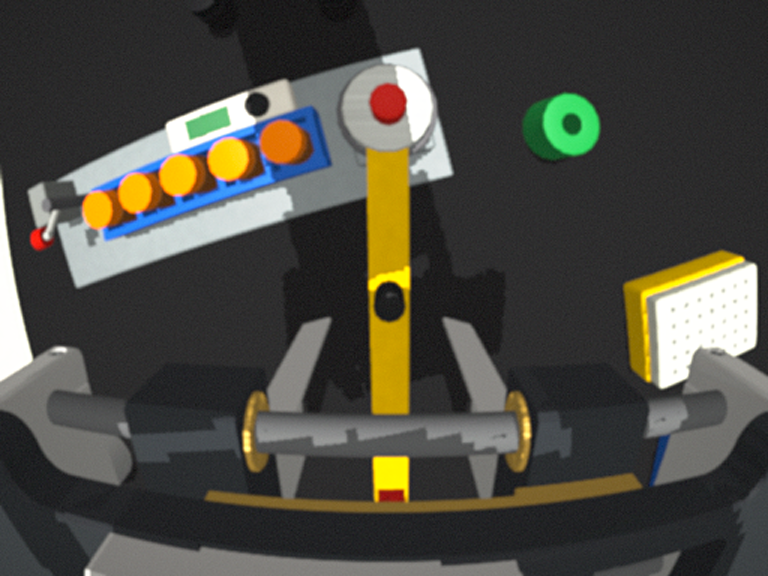

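>>> send_rows:
  plan:
    - [[1.5,-0.15,0,0,0,-0.4,4.5],[2,0,0,0,0,0,4.5],[2,0,0,0,0,0,4.5],[0.8,0,0,0,0,0,4],[0,0,0,0,0,0,3],[0,0,0,0,0,0,2.6],[0,0,0,0,0,0,2.6],[0,0,0,0,0,0,2.6]]

```text
time: 42.18
tool_pos: [0.5803, 0.1745, 0.0892]
ee_rot: [0.542, -0.454, 0.542, 0.454]
ft_force: [1.1, -0.1, 0.6]
finger_gap: 0.0262
```

Run:
```python
from h import *
from go import goto
goto([.5816,.1745,.086],80)
snap("wrist","w20",scale=1.5)
```

```text
t 42.17 tcp [0.5803 0.1745 0.0892] jawhead 79.9 tilt xdown [-3.0e-04 -1.2e-03 -1.0e+00] F [ 1.1 -0.1  0.6] gap 0.0262 j [ 0.11  0.27  1.75 -0.    1.12 -1.29]
 turn(tool,deg) [-0.1  -0.07 -0.01]  shift cm in current axes [ 0.32 -0.12  0.03]  in final axes [ 0.32 -0.12  0.03]
```

View pics/w20.png

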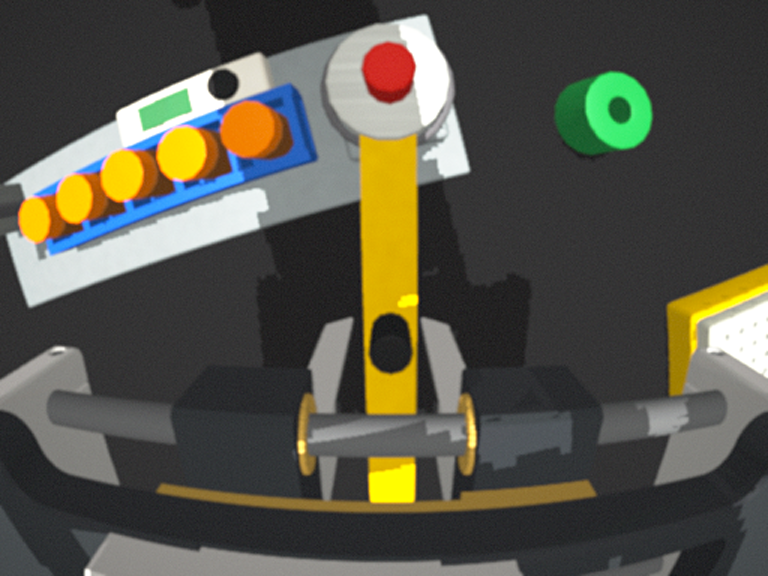

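>>> send_rows:
  plan:
    - [[0.1,-0.08,-0.5,2,0,0,2.6],[0.05,0,-0.75,4,0,0,2.6],[0.05,0.03,-0.75,4,0,0,2.6],[0,0.03,-0.75,4,0,0,2.6],[0,0.03,-0.75,4,0,0,2.6]]

```text
time: 42.85
tool_pos: [0.5705, 0.1403, 0.0881]
ee_rot: [0.61, -0.359, 0.609, 0.358]
ft_force: [0.9, 0.1, -0.0]
finger_gap: 0.0261
```

```bash
cat > arc.py <<'E'
from go import *
P=np.array([.4733,.1935])
s=get_state(); d=s['tool_pos'][:2]-P
a=np.degrees(np.arctan2(d[1],d[0])); print("radius",np.hypot(*d).round(4),"bar ang~",a.round(2),"yaw deg~",round(a+85.6,2),"ideal jaw head",round(a+90,2),"|F|",np.linalg.norm(s['ft_force']).round(1))
goto([*(P+.11*d/np.hypot(*d)),.088],a+90)
E
python3 arc.py
```

```text
radius 0.1108 bar ang~ -28.66 yaw deg~ 56.94 ideal jaw head 61.34 |F| 0.9
t 42.85 tcp [0.5705 0.1403 0.0881] jawhead 60.98 tilt xdown [ 2.3e-03  3.0e-04 -1.0e+00] F [ 0.9  0.1 -0. ] gap 0.0261 j [ 0.05  0.23  1.8   0.    1.1  -1.02]
 turn(tool,deg) [-0.36  0.08  0.11]  shift cm in current axes [ 0.01  0.08 -0.  ]  in final axes [0.01 0.08 0.  ]
```

Tracking the arc well. Continuing.

>>> send_rows:
  plan:
    - [[0,0.08,-0.75,4,0.1,0.1,2.6],[0,0.03,-0.75,4,0,0,2.6],[0,0.03,-0.75,4,0,0,2.6],[0,0.03,-0.75,4,0,0,2.6],[0,0.03,-0.75,4,0,0,2.6],[0,0.03,-0.75,4,0,0,2.6]]

```text
time: 43.6
tool_pos: [0.5409, 0.105, 0.089]
ee_rot: [0.675, -0.216, 0.672, 0.216]
ft_force: [1.3, 0.1, -0.4]
finger_gap: 0.0258
```

```bash
python3 arc.py
python3 - <<'E'
from h import *
snap("scene","s21",crop=(90,250,150,370),scale=3.5)
E
```

```text
radius 0.1114 bar ang~ -52.61 yaw deg~ 32.99 ideal jaw head 37.39 |F| 1.3
t 43.6 tcp [0.5409 0.105  0.089 ] jawhead 35.63 tilt xdown [ 0.0046  0.0011 -1.    ] F [ 1.3  0.1 -0.4] gap 0.0258 j [-0.01  0.15  1.9   0.    1.09 -0.64]
 turn(tool,deg) [-1.76  0.25  0.11]  shift cm in current axes [ 0.1   0.14 -0.  ]  in final axes [ 0.1   0.14 -0.  ]
```

View pics/s21.png

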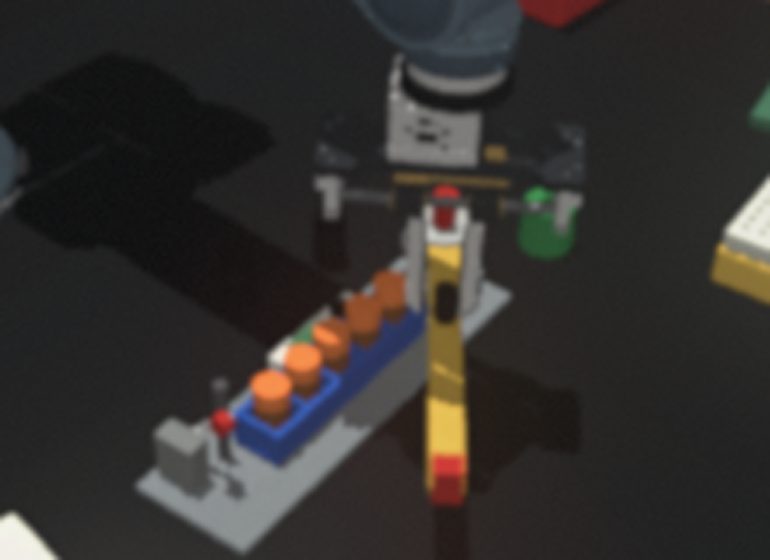

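>>> send_rows:
  plan:
    - [[0.05,0.12,-0.75,2.5,0.2,0.1,2.6],[0,0.05,-0.75,4,0,0,2.6],[0,0.03,-0.75,4,0,0,2.6],[0,0.03,-0.75,4,0,0,2.6],[0,0.03,-0.7,3.7,0,0,2.6]]

```text
time: 44.28
tool_pos: [0.5078, 0.0881, 0.0893]
ee_rot: [0.701, -0.103, 0.698, 0.103]
ft_force: [0.2, 0.2, -0.5]
finger_gap: 0.026
```

```bash
python3 arc.py
```

```text
radius 0.1109 bar ang~ -71.87 yaw deg~ 13.73 ideal jaw head 18.13 |F| 0.6
t 44.27 tcp [0.5078 0.0881 0.0893] jawhead 16.71 tilt xdown [ 4.8e-03  7.0e-04 -1.0e+00] F [ 0.2  0.2 -0.5] gap 0.026 j [-0.05  0.07  1.99  0.    1.08 -0.34]
 turn(tool,deg) [-1.42  0.27  0.05]  shift cm in current axes [ 0.13  0.09 -0.  ]  in final axes [ 0.13  0.09 -0.  ]
```

>>> send_rows:
  plan:
    - [[0.1,0.09,-0.5,1,0.2,0,2.6],[0,0.03,-0.5,2.5,0,0,2.6],[0,0.02,-0.5,2.5,0,0,2.6],[0,0.02,-0.4,2,0,0,2.6],[0,0,0,0,0,0,2.6]]

```text
time: 44.9
tool_pos: [0.4895, 0.0842, 0.089]
ee_rot: [0.707, -0.053, 0.704, 0.052]
ft_force: [-0.3, -0.3, -0.0]
finger_gap: 0.0261
```

```bash
python3 arc.py;  python3 - <<'E'
from h import *
snap("scene","s22",crop=(120,250,170,330),scale=4.5)
E
```

```text
radius 0.1105 bar ang~ -81.58 yaw deg~ 4.02 ideal jaw head 8.42 |F| 0.4
t 44.9 tcp [0.4895 0.0842 0.089 ] jawhead 8.55 tilt xdown [ 0.0043 -0.0013 -1.    ] F [-0.3 -0.3 -0. ] gap 0.0261 j [-0.06  0.03  2.03 -0.    1.08 -0.21]
 turn(tool,deg) [0.13 0.23 0.11]  shift cm in current axes [ 0.1   0.05 -0.  ]  in final axes [ 0.1   0.05 -0.  ]
```

View pics/s22.png

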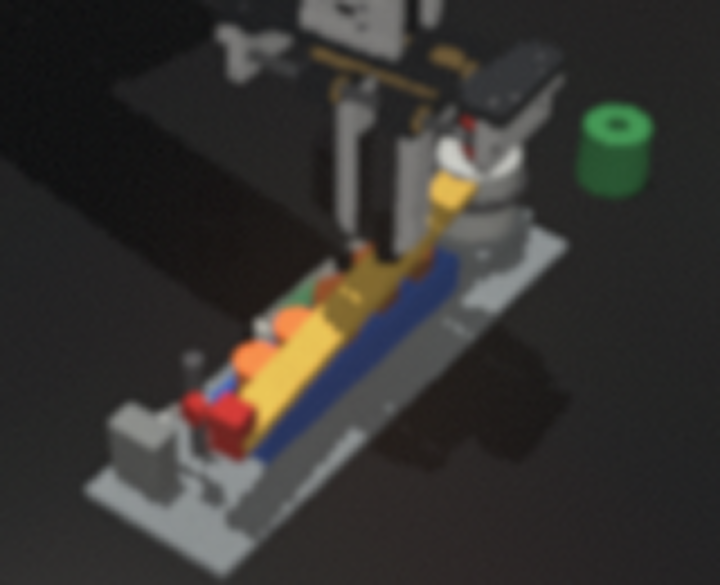

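>>> send_rows:
  plan:
    - [[0.05,0.05,-0.35,1.5,0.2,0.1,2.6],[0,0,-0.35,1.5,0,0,2.6],[0,0,-0.3,1,0,0,2.6]]

```text
time: 45.32
tool_pos: [0.4832, 0.084, 0.0908]
ee_rot: [0.71, -0.026, 0.703, 0.027]
ft_force: [3.9, 2.3, 2.7]
finger_gap: 0.0263
```

```bash
python3 arc.py
```

```text
radius 0.11 bar ang~ -84.84 yaw deg~ 0.76 ideal jaw head 5.16 |F| 5.3
t 45.33 tcp [0.4832 0.084  0.0908] jawhead 4.3 tilt xdown [ 0.0101  0.0015 -0.9999] F [3.9 2.3 2.7] gap 0.0263 j [-0.06  0.    2.05  0.    1.08 -0.14]
 turn(tool,deg) [-0.86  0.58 -0.04]  shift cm in current axes [ 0.28 -0.   -0.  ]  in final axes [ 0.28 -0.    0.  ]
```

>>> send_rows:
  plan:
    - [[0,0,-0.2,0.3,0,0,2.6],[0,0,-0.2,0,0,0,2.6]]

```text
time: 45.58
tool_pos: [0.4811, 0.0838, 0.0921]
ee_rot: [0.712, -0.024, 0.701, 0.025]
ft_force: [5.4, 1.7, 0.7]
finger_gap: 0.0261
```

```bash
python3 arc.py;  python3 - <<'E'
from h import *
snap("scene","s23",crop=(120,250,170,330),scale=4.5)
snap("wrist","w23",scale=1.5)
E
```

```text
radius 0.11 bar ang~ -85.92 yaw deg~ -0.32 ideal jaw head 4.08 |F| 5.7
t 45.58 tcp [0.4811 0.0838 0.0921] jawhead 3.94 tilt xdown [ 0.0159  0.0018 -0.9999] F [5.4 1.7 0.7] gap 0.0261 j [-0.06 -0.01  2.06  0.    1.08 -0.13]
 turn(tool,deg) [-0.14  0.91 -0.04]  shift cm in current axes [ 0.41 -0.   -0.01]  in final axes [ 0.41 -0.   -0.  ]
```

View pics/s23.png

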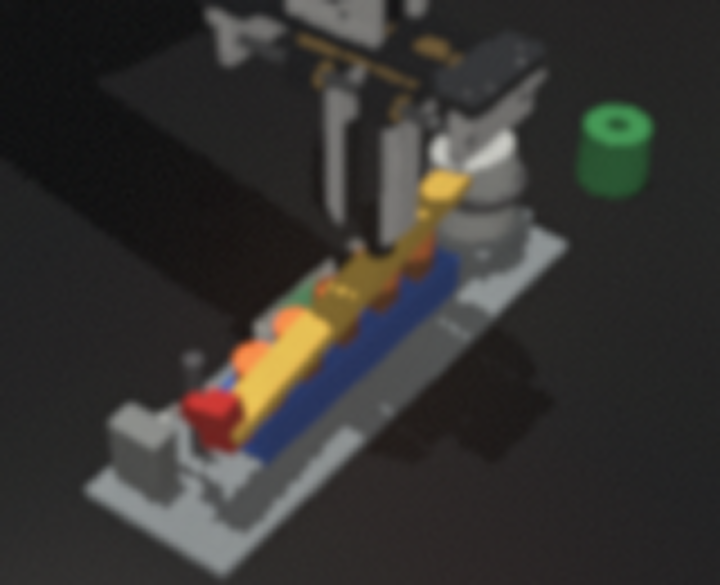

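View pics/w23.png

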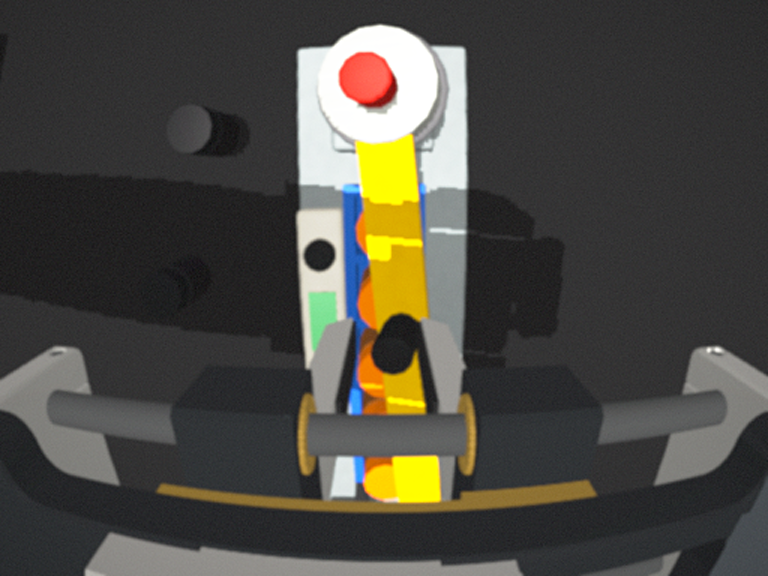

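>>> send_rows:
  plan:
    - [[0.3,0,-0.4,0,0.8,0,2.6],[0.1,0,-0.4,0,0.3,0,2.6]]

```text
time: 45.92
tool_pos: [0.4798, 0.0834, 0.0925]
ee_rot: [0.711, -0.024, 0.702, 0.024]
ft_force: [7.0, 2.1, 2.7]
finger_gap: 0.0263
```

```bash
python3 arc.py;  python3 - <<'E'
from h import *
snap("scene","s24",crop=(180,250,180,270),scale=8)
snap("wrist","w24",scale=1.5)
E
```

```text
radius 0.1103 bar ang~ -86.64 yaw deg~ -1.04 ideal jaw head 3.36 |F| 7.8
t 45.92 tcp [0.4798 0.0834 0.0925] jawhead 3.88 tilt xdown [ 0.0133  0.0012 -0.9999] F [7.  2.1 2.7] gap 0.0263 j [-0.06 -0.01  2.06  0.    1.08 -0.13]
 turn(tool,deg) [ 0.52  0.77 -0.02]  shift cm in current axes [ 0.45  0.03 -0.01]  in final axes [0.45 0.03 0.  ]
```

View pics/s24.png

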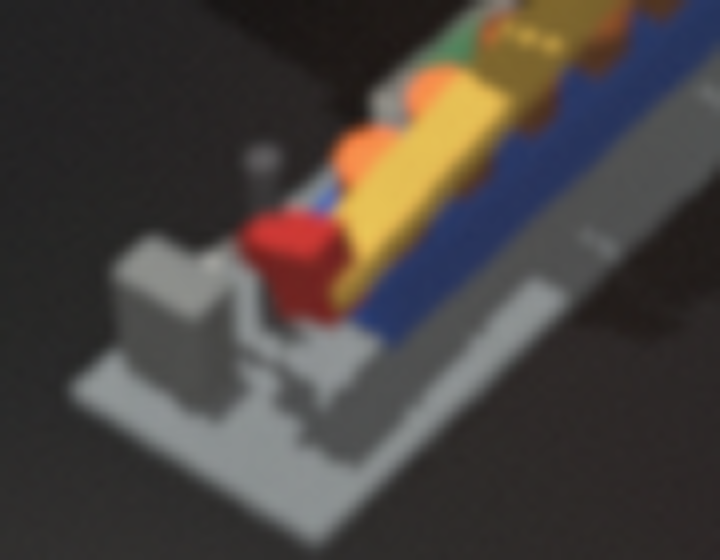

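View pics/w24.png

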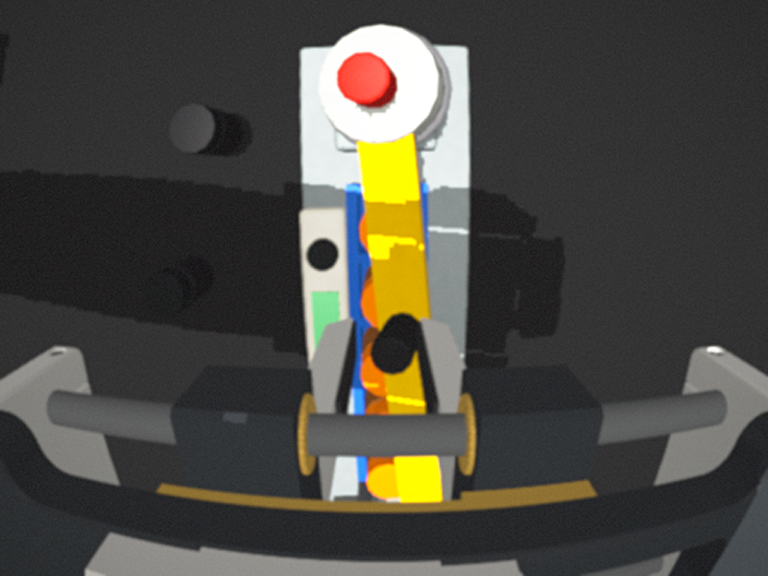

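>>> send_rows:
  plan:
    - [[0.3,0,-0.6,-0.3,0.8,0,2.6],[0.1,0,-0.6,0,0.3,0,2.6]]

```text
time: 46.28
tool_pos: [0.4758, 0.0826, 0.0939]
ee_rot: [0.712, -0.026, 0.702, 0.025]
ft_force: [7.5, 2.0, 4.2]
finger_gap: 0.0262
```

```bash
python3 arc.py;  python3 - <<'E'
from h import *
snap("scene","s25",crop=(180,250,180,270),scale=8)
snap("top","t25",crop=(170,250,180,330),scale=5)
E
```

```text
radius 0.111 bar ang~ -88.71 yaw deg~ -3.11 ideal jaw head 1.29 |F| 8.8
t 46.27 tcp [0.4758 0.0826 0.0939] jawhead 4.13 tilt xdown [ 1.430e-02  2.000e-04 -9.999e-01] F [7.5 2.  4.2] gap 0.0262 j [-0.06 -0.02  2.07  0.    1.08 -0.14]
 turn(tool,deg) [2.84 0.82 0.03]  shift cm in current axes [ 0.59  0.1  -0.  ]  in final axes [0.59 0.1  0.  ]
```

View pics/s25.png

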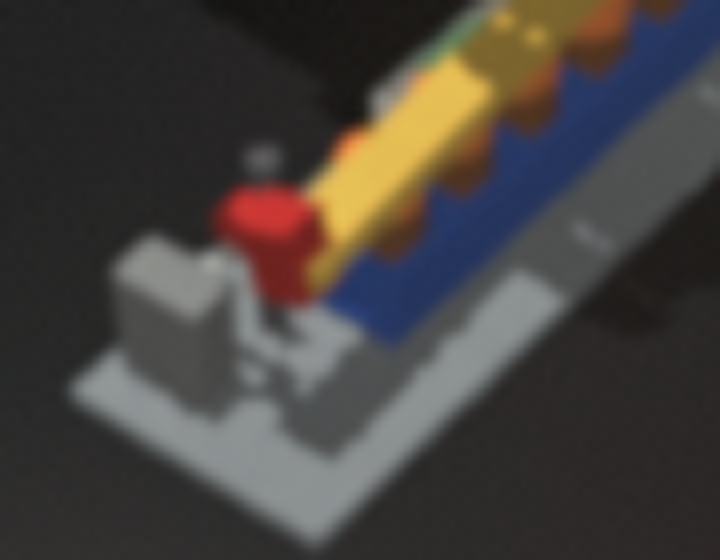

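View pics/t25.png

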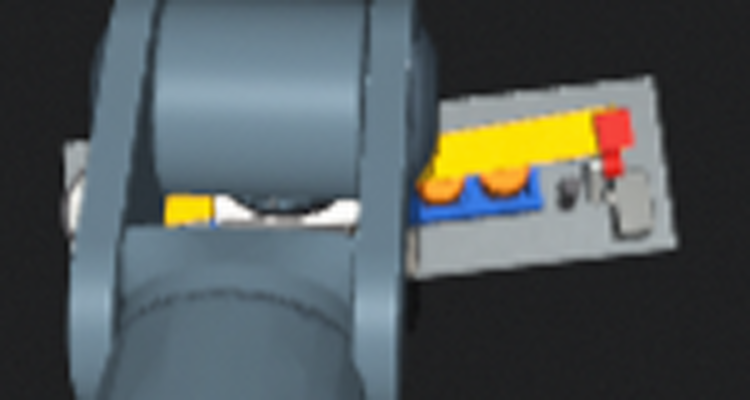

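>>> send_rows:
  plan:
    - [[0.5,0.05,-0.6,0,0.8,0,2.6],[0.3,0,-0.6,0,0.3,0,2.6]]

```text
time: 46.62
tool_pos: [0.4708, 0.0816, 0.0911]
ee_rot: [0.711, -0.026, 0.702, 0.024]
ft_force: [10.5, 4.0, 5.6]
finger_gap: 0.0263
```

```bash
python3 arc.py;  python3 - <<'E'
from h import *
snap("scene","s26",crop=(180,250,180,270),scale=8)
snap("top","t26",crop=(170,250,180,330),scale=5)
E
```

```text
radius 0.1119 bar ang~ -91.27 yaw deg~ -5.67 ideal jaw head -1.27 |F| 12.6
t 46.62 tcp [0.4708 0.0816 0.0911] jawhead 4.08 tilt xdown [ 0.0127 -0.0023 -0.9999] F [10.5  4.   5.6] gap 0.0263 j [-0.07 -0.03  2.08 -0.    1.08 -0.14]
 turn(tool,deg) [5.34 0.73 0.15]  shift cm in current axes [0.31 0.19 0.01]  in final axes [ 0.31  0.19 -0.  ]
```

View pics/t26.png

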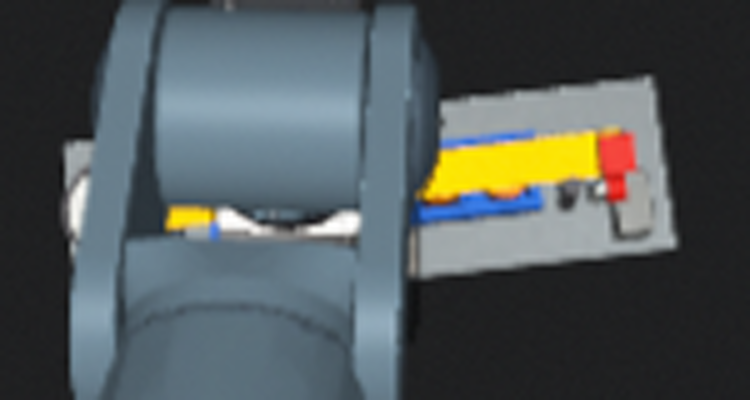

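```bash
cat > yaw.py <<'E'
from h import *
import sys
d=load(sys.argv[1]); u,v=float(sys.argv[2]),float(sys.argv[3])
p=w(d,(u+.5)/5-.5+180,(v+.5)/5-.5+170,.094); q=p[:2]-np.array([.4733,.1925]); print(p.round(4),"yaw deg",np.degrees(np.arctan2(q[1],q[0]))+85.6)
E
python3 yaw.py t26 617 150; python3 yaw.py t25 613 128
```

```text
[ 0.4913 -0.0783  0.094 ] yaw deg -0.6063425446129429
[ 0.5031 -0.0768  0.094 ] yaw deg 1.9222190411886686
```

>>> send_rows:
  plan:
    - [[0.1,0.05,-0.5,0,0.6,0,2.6],[0,0,-0.5,0,0.3,0,2.6]]

```text
time: 46.98
tool_pos: [0.4666, 0.0812, 0.0941]
ee_rot: [0.711, -0.026, 0.702, 0.023]
ft_force: [6.5, 2.5, 1.5]
finger_gap: 0.026
```

```bash
python3 arc.py;  python3 - <<'E'
from h import *
snap("scene","s27",crop=(180,250,180,270),scale=8)
snap("top","t27",crop=(170,250,180,330),scale=5)
E
```

```text
radius 0.1125 bar ang~ -93.41 yaw deg~ -7.81 ideal jaw head -3.41 |F| 7.1
t 46.98 tcp [0.4666 0.0812 0.0941] jawhead 4.03 tilt xdown [ 0.0119 -0.0037 -0.9999] F [6.5 2.5 1.5] gap 0.026 j [-0.07 -0.04  2.09 -0.    1.08 -0.13]
 turn(tool,deg) [7.44 0.68 0.21]  shift cm in current axes [0.61 0.25 0.02]  in final axes [ 0.61  0.25 -0.  ]
```

View pics/t27.png

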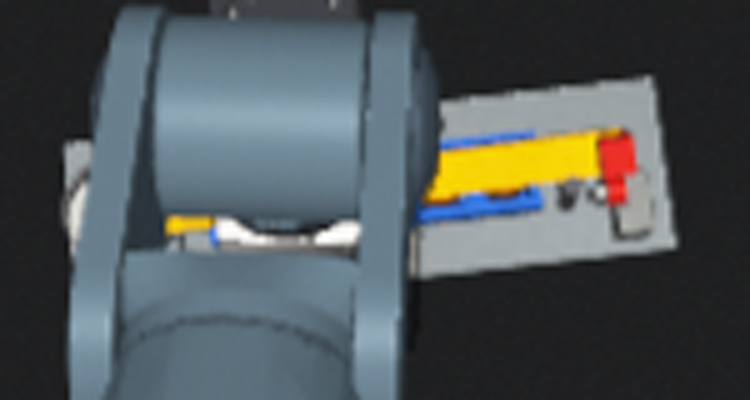

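View pics/s27.png

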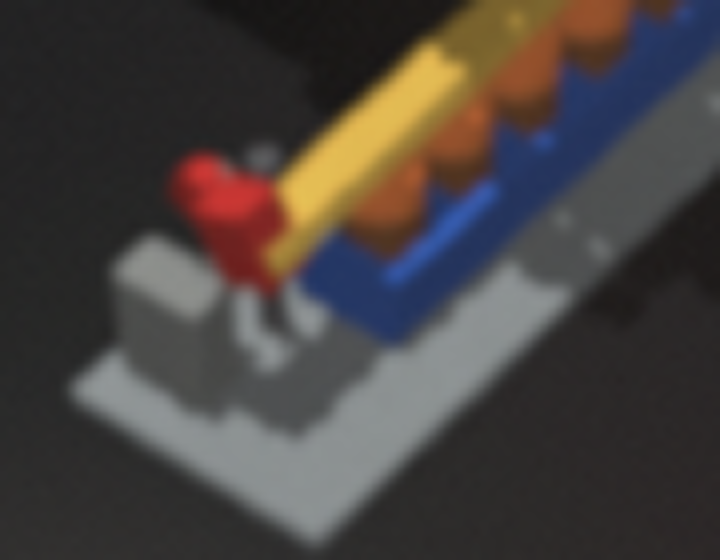

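Run:
```python
from h import *
snap("wrist","w27",scale=1.5)
snap("scene","s28",crop=(100,250,170,340),scale=4)
```

```text
(no output)
```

View pics/w27.png

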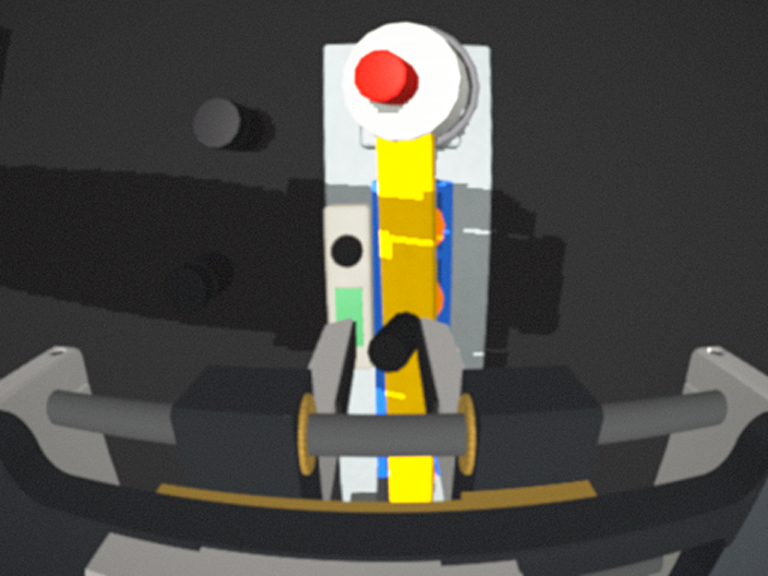

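View pics/s28.png

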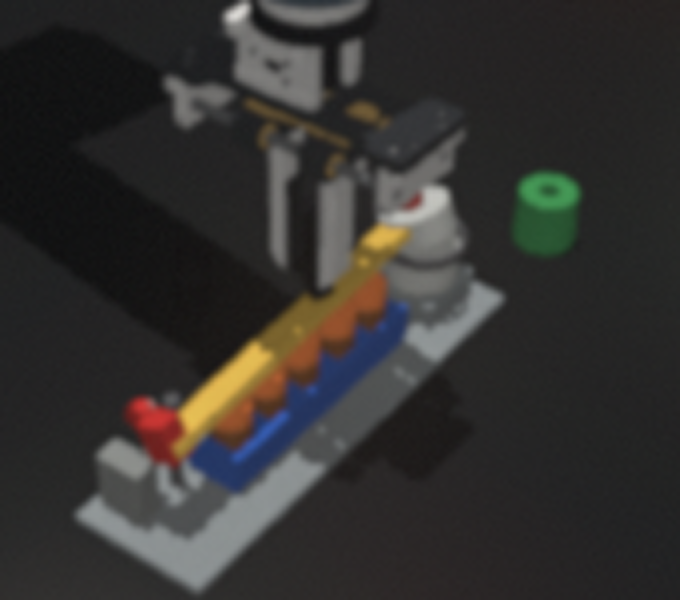

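The bar has reached its stop and is now being rolled over by the over-push: the knob and pin are leaning. I'll back off and let it settle.

>>> send_rows:
  plan:
    - [[0,0.1,0.5,0,0.4,0,2.6],[0,0.05,0.5,0,0.2,0,2.6],[0,0,0.2,0,0,0,2.6]]

```text
time: 47.55
tool_pos: [0.4759, 0.0833, 0.0923]
ee_rot: [0.704, -0.027, 0.709, 0.023]
ft_force: [-0.4, -0.3, -0.0]
finger_gap: 0.0262
```

```bash
python3 arc.py
python3 - <<'E'
from h import *
snap("wrist","w29",scale=1.5)
snap("scene","s29",crop=(180,250,180,270),scale=8)
snap("top","t29",crop=(170,250,180,330),scale=5)
E
```

```text
radius 0.1102 bar ang~ -88.67 yaw deg~ -3.07 ideal jaw head 1.33 |F| 0.5
t 47.55 tcp [0.4759 0.0833 0.0923] jawhead 4.03 tilt xdown [-0.0071 -0.0056 -1.    ] F [-0.4 -0.3 -0. ] gap 0.0262 j [-0.06 -0.01  2.06 -0.01  1.1  -0.13]
 turn(tool,deg) [ 2.7  -0.42  0.3 ]  shift cm in current axes [0.43 0.02 0.  ]  in final axes [0.43 0.02 0.  ]
```

View pics/w29.png

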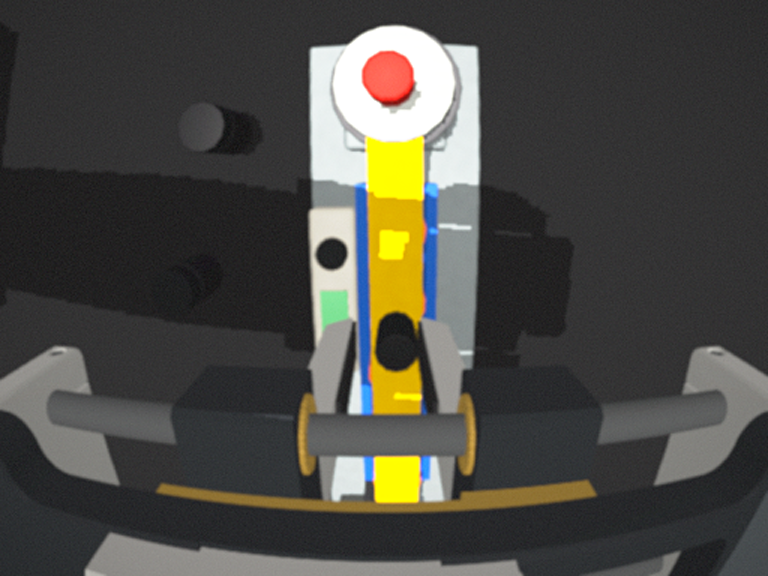

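View pics/s29.png

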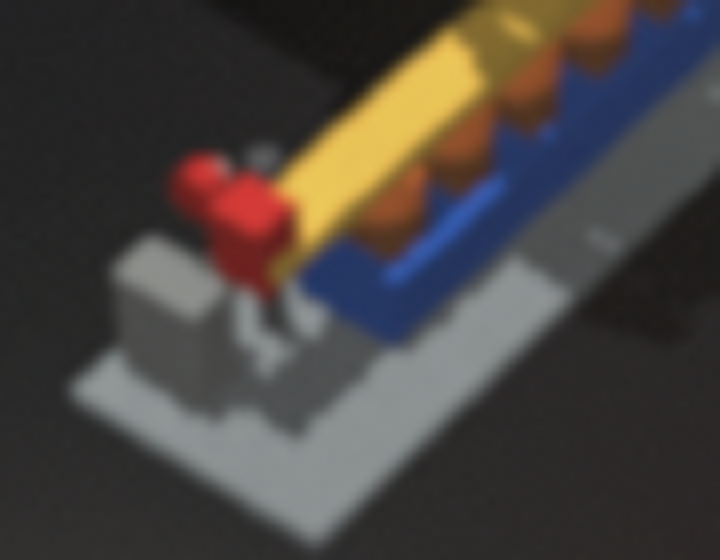

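View pics/t29.png

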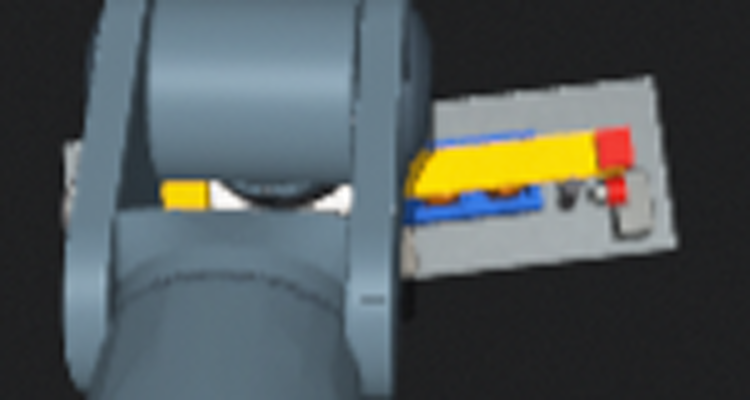

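Released: the bar and pin are level again and the roller stays pushed over. Now I open, lift clear and check.

>>> send_rows:
  plan:
    - [[0,0,0,0,0,0,4],[0,0,0,0,0,0,4],[0,0,0,0,0,0,4],[-1,0,0,0,0,0,4],[-3,0,0,0,0,0,4],[-4,0,0,0,0,0,4],[-4,0,0,0,0,0,4],[-2,0,0,0,0,0,4],[0,0,0,0,0,0,4]]

```text
time: 48.82
tool_pos: [0.4761, 0.0841, 0.2399]
ee_rot: [0.705, -0.027, 0.709, 0.023]
ft_force: [0.1, 0.4, 0.4]
finger_gap: 0.0399
```

Run:
```python
from h import *
from go import goto
goto([.48,.09,.22],4.4)
snap("wrist","w30",scale=1.5)
snap("scene","s30",scale=1.5)
crop("s30",(100,250,170,340),4.5,"s30c")
```

```text
t 48.83 tcp [0.4761 0.0841 0.2399] jawhead 4.03 tilt xdown [-0.0053 -0.0057 -1.    ] F [0.1 0.4 0.4] gap 0.0399 j [-0.06 -0.18  1.93 -0.01  1.4  -0.13]
 turn(tool,deg) [-0.37 -0.33  0.3 ]  shift cm in current axes [1.99 0.57 0.44]  in final axes [1.99 0.56 0.43]
```

View pics/w30.png

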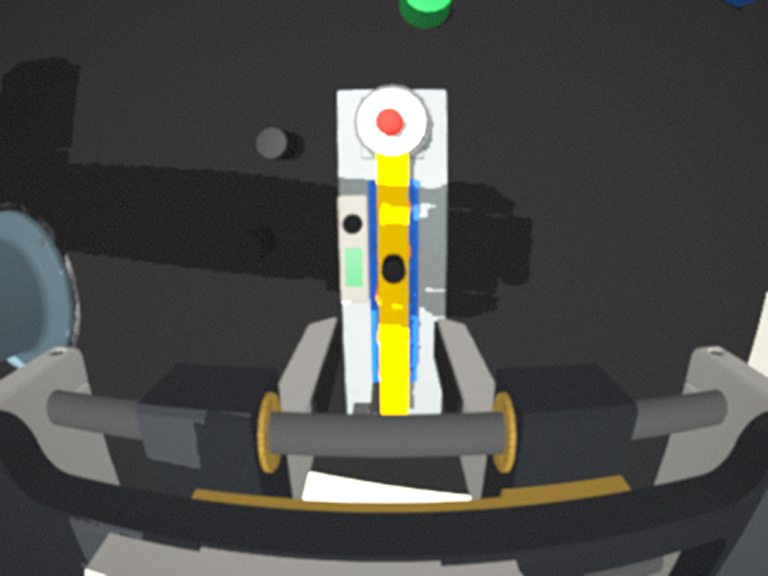

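View pics/s30c.png

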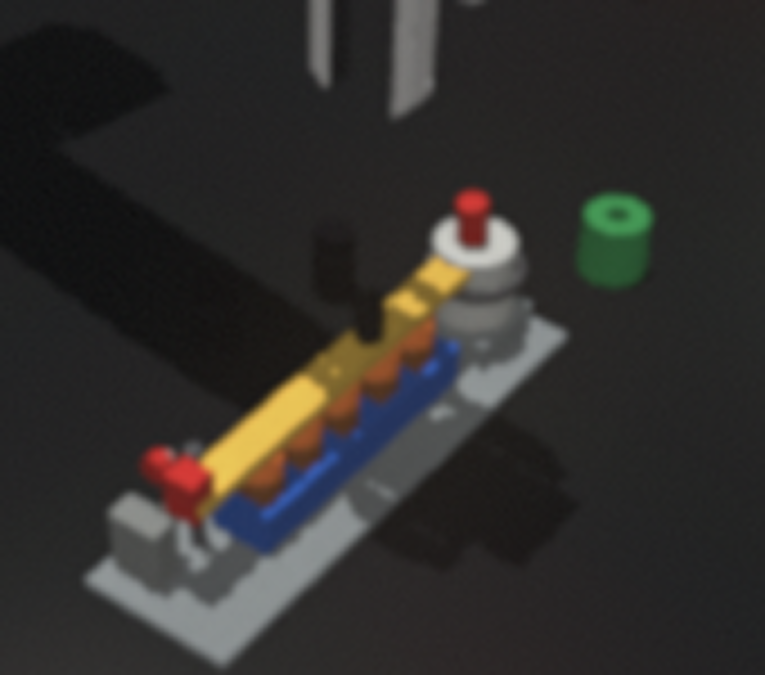

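>>> send_rows:
  plan:
    - [[0,-4,0,0,0,0,4],[0,-5,0,0,0,0,4],[0,-5,0,0,0,0,4],[0,-5,0,0,0,0,4],[0,-5,0,0,0,0,4],[0,-4,0,0,0,0,4],[0,-3,0,0,0,0,4],[0,0,0,0,0,0,4]]

```text
time: 49.92
tool_pos: [0.4911, -0.2314, 0.224]
ee_rot: [0.696, -0.023, 0.717, 0.028]
ft_force: [0.5, 1.4, -0.8]
finger_gap: 0.04
```

Run:
```python
from h import *
snap("top","t31",crop=(130,250,170,330),scale=5)
d=snap("scene","s31",scale=1.5)
crop("s31",(100,250,170,340),4.5,"s31c")
```

```text
(no output)
```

View pics/t31.png

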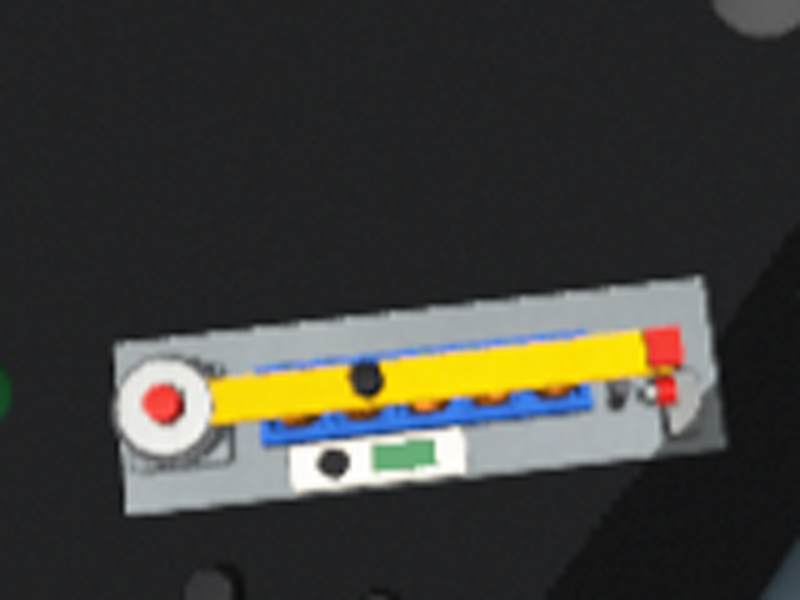

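View pics/s31.png

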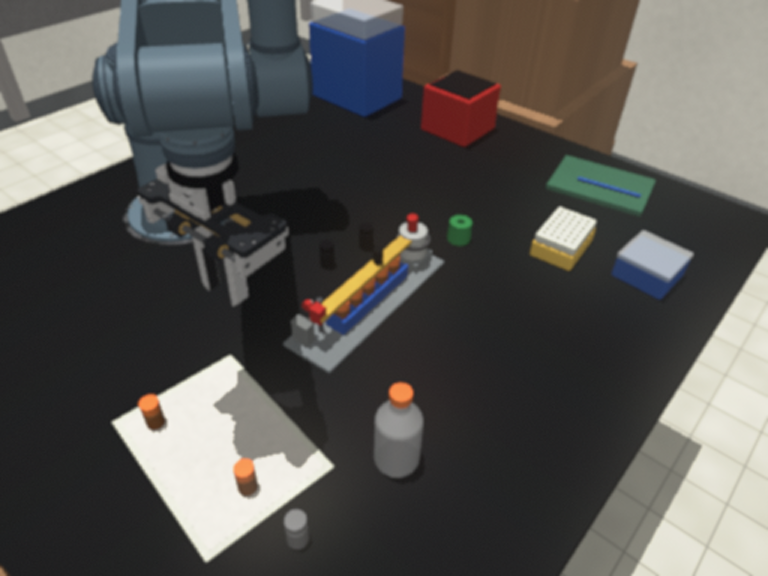

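View pics/s31c.png

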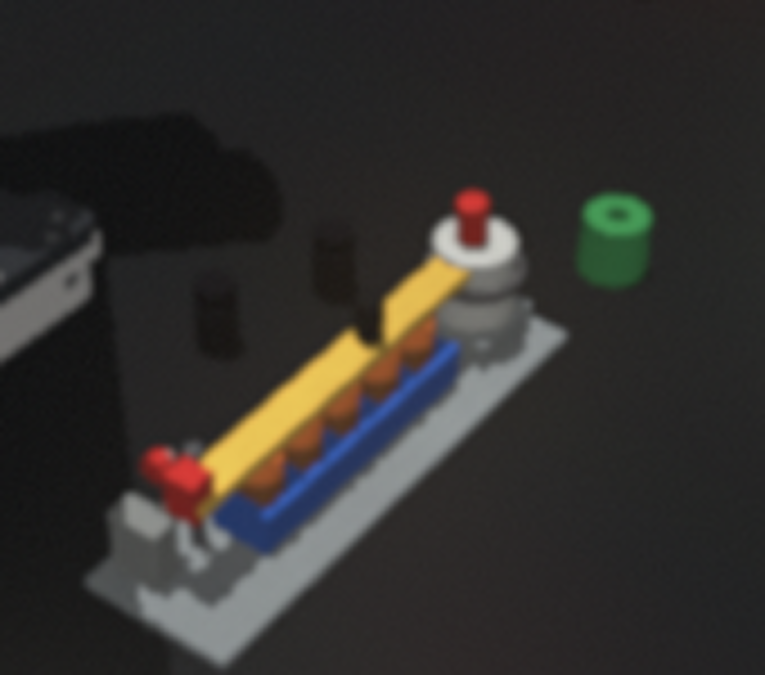

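Run:
```python
from h import *
d=load("t31"); f=lambda u,v:((u+.5)/5-.5+170,(v+.5)/5-.5+130)
W=lambda u,v,z:w(d,*f(u,v),z)
def hd(a,b,z): v=W(*b,z)-W(*a,z); return np.degrees(np.arctan2(v[1],v[0])).round(2)
print("bar",hd((215,379),(640,332),.078),hd((215,424),(645,374),.078))
print("plate",hd((115,343),(703,277),.008),hd((127,514),(725,449),.008))
print("pockets",hd((265,443),(591,408),.038))
print("striker",W(663,347,.094).round(4),"knuckle",W(165,408,.082).round(4),"head",W(163,402,.112).round(4),"roller",W(665,390,.079).round(4))
for nm,u,v in [("knuckle",185,430),("head",162,402),("bar",450,375),("barend",600,355),("striker",663,345),("roller",666,392),("v4",560,390),("v3",490,398),("v2",425,404),("v1",365,411),("v0",295,419)]:
    a,b=f(u,v); print(nm,w(d,a,b).round(4))
d=load("s31"); f=lambda u,v:((u+.5)/4.5-.5+170,(v+.5)/4.5-.5+100)
for nm,u,v in [("head",472,204),("knuckle",500,245),("bar",330,375),("bar near",430,285),("striker",188,470)]: print("s",nm,w(d,*f(u,v)).round(4))
```

```text
bar -85.59 -85.25
plate -85.51 -85.65
pockets -85.75
striker [ 0.4929 -0.0763  0.094 ] knuckle [0.4709 0.1909 0.082 ] head [0.47   0.1868 0.112 ] roller [ 0.472  -0.0775  0.079 ]
knuckle [0.4589 0.1803 0.0806]
head [0.4702 0.1875 0.111 ]
bar [0.4843 0.0373 0.0773]
barend [ 0.4925 -0.0438  0.0766]
striker [ 0.4949 -0.0768  0.0888]
roller [ 0.4695 -0.077   0.0896]
v4 [ 0.4793 -0.0228  0.0406]
v3 [0.4738 0.0162 0.0575]
v2 [0.4707 0.0517 0.0647]
v1 [0.4711 0.086  0.0409]
v0 [0.4653 0.1231 0.0612]
s head [0.4735 0.1842 0.1142]
s knuckle [0.4863 0.1986 0.0818]
s bar [0.4864 0.0427 0.0768]
s bar near [0.4767 0.1432 0.0778]
s striker [ 0.4932 -0.0758  0.0915]
```

Run:
```python
from h import *
a=load("top0")['img'][190:240,180:240]; b=load("t31")['img'][190:240,180:240]
cv2.imwrite("pics/cmp.png",cv2.resize(np.hstack([a,b]),None,fx=6.5,fy=6.5,interpolation=cv2.INTER_CUBIC))
c=load("s31")['img'][130:190,255:305]; cv2.imwrite("pics/s31h.png",cv2.resize(c,None,fx=10,fy=10,interpolation=cv2.INTER_CUBIC))
```

```text
(no output)
```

View pics/cmp.png

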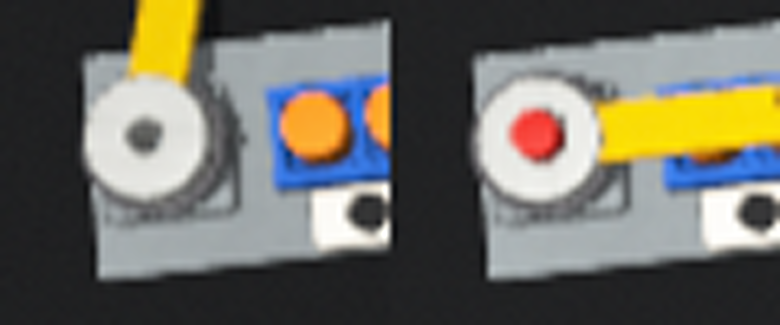

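View pics/s31h.png

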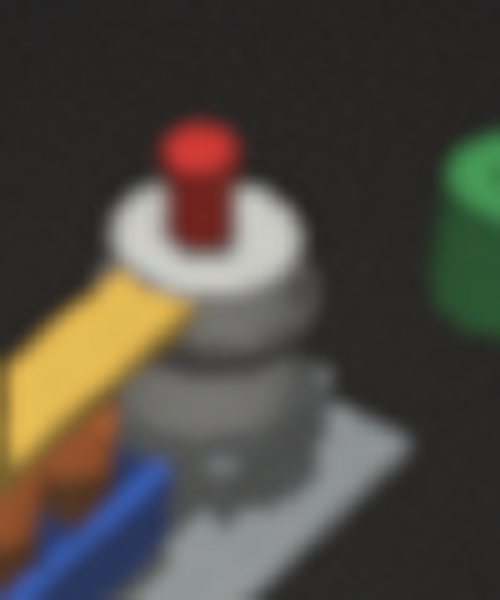

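Run:
```python
from plant import *
print(get_state()['time'], hand_in())
```

```text
the job is handed in; nothing more can be done
50.025 None
```

I finished the job and handed it in at about 50 s of the 200 s allowed; no verdict was reported.

**What I did**
- Put three spare vials from the pad into empty pockets 2, 3 and 4. All three went down to the floor with almost no force, and the loaded vials in pockets 0 and 1 stayed in place.
- Pushed the pin home through the knuckle and post while the bar was still open.
- Swung the bar closed by its knob until the striker pushed the roller over, then backed the gripper away.

**Last checks**
- **Bar:** within about 0.3° (0.006 rad) of closed.
- **Roller:** moved about 24 mm towards -x. I judged it tripped from the pictures, since I could not read the joint directly.
- **Pin:** head top at about 111 to 114 mm by depth (112 expected), with no shank showing.
- **Vials:** all five stand upright in their pockets. The bar hides most of their tops, so I could not measure their final heights closely.
- **Surroundings:** the bottle and boxes had not visibly moved, the gripper never came near the roller, and the arm was clear at the end.

**What went less well**
- **Over-push:** near the stop I pushed harder than needed, up to about 13 N. This briefly rolled the bar and leaned the pin. Both came back level once I backed off.
- **Camera disagreement:** positions differed by 1 to 3 mm between cameras. In the last top view the pin head read about 4 mm off the knuckle's centre, but close crops showed it upright and seated.

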